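Mix the specimen jars and load the bench incubator

ROBOT

A 6-joint arm with a two-finger parallel gripper is mounted at the origin on the work surface. World frame = base frame: x ahead of the robot, y to its left, z up, the work surface at z = 0. Lengths are in m, angles in rad, forces in N, time in s.
With the tool pointing down it reaches from about 0.2 to 0.875 m from the base axis. Payload 3.4 kg.
Tool frame: the origin (TCP) lies on the centre line of the jaws, within the pads' length; the fingertips stand 19 mm ahead of it and the grasp point (between the pads) is the TCP; z points along the fingers, y is the direction in which the jaws open and shut (so a half turn about z gives the same grasp; the last joint's range is limited). The gripper opens to 94 mm and grips with 3 to 60 N. Pads are 16 mm wide; open, the fingers measure 119 mm over their backs; the gripper's body (75 mm by 177 mm) begins 78 mm behind the grasp point.
Start: joints at [1.161, 0.276, 1.505, -0, 1.361, -0.121], TCP at [0.164, 0.551, 0.224] pointing down, gripper open.
Joint ranges: [-2.89, 2.89], [-0.75, 2.08], [0.22, 2.7], [-1.18, 4.32], [0.11, 2.71], [-2.7, 2.7]. Speed limits (rad/s): [2.57, 2.57, 3.14, 3.14, 3.14, 3.14].

INTERFACE

Orientations are given as a unit quaternion [w, x, y, z].
In Python, from station import robot gives the robot as it stands.
- The arm moves only by the tool send_rows, never from a script. Its argument "series" is a list of rows, each an object of numbers: "x", "y", "z": the shift along the tool's x, y, z in cm; "wx", "wy", "wz": the turn, a rotation vector about the tool's x, y, z in degrees; "gripper": the opening, from -1 (shut) to 1 (fully open), so that 0 is half open. In form: [{"x": .., "y": .., "z": .., "wx": .., "wy": .., "wz": .., "gripper": ..}, ...]. A call has 1 to 10 rows; each row shifts and turns the commanded pose from where the row before left it, along the tool's axes as they then stand; what a row does not reach is not made up. A row lasts 1/8 s, in which the tool goes at most 62.5 mm and 10.7 degrees, less where a joint would pass 70% of its speed; a pose out of reach is approached as far as the arm can. A call with a gripper value outside its range is refused whole. The fingers move at their own pace and stop on an object; the grip force is fixed at half the most. Time passes only in rows, so rows that do not move let the fingers close. It gives the time, the measured TCP pose, the force and the opening at its end, in the units of the state.
- robot.state(): the state, without advancing time (a new reading comes with each control period).
- robot.capture(name): name is "side" or "top"; returns the picture (420x560x3 uint8, red, green, blue); there is no depth.
- robot.camera_model(name): a dict with "fx", "fy", "cx", "cy" (pixels), "k1" (the pictures are not rectified: a ray, as slopes to the right and down, at radius r is drawn at 1 + k1 r^2 times it, then the intrinsics apply), "world_from_camera" (4x4, takes a point from camera to world coordinates). Camera axes: x right, y up, looking along -z (the intrinsics and any distortion apply to the point x, -y, -z); pixel columns grow to the right and rows downward; lengths in m; the calibration is good to about 2 mm. A picture is of the moment at which its call begins. camera_model takes no time and is no camera call.
- robot.sign_off(): hands the job in, once; it reports no verdict.
The state is a dict: "clock": time; "joint_pos": joint angles; "joint_velocities": joint speeds; "joint_torque": joint torques, N m; "eef_pos": TCP position; "ee_rot": TCP orientation; "force": force on the tool from outside, world axes, zero at the start; "torque": the same for the moment, N m; "grip_width": opening from 0.0 (shut) to 1.0 (fully open).
Only numpy, scipy, OpenCV 4.12 (cv2) and the standard library are available. Lean on these libraries where they do the work, as an engineer would, in place of code of your own. Each camera call takes 0.05 s, during which the arm holds its last target.

TASK

Unlock the small white bench incubator: draw the lock pin straight up out of its bore, hang it by its collar in the open notch of the bracket on the incubator's side, and pull the tray fully out to its stop. Then take the two or three orange-capped specimen jars one at a time, the tallest first and the shortest last: lift each, turn it over until its cap points well downward (at least 25 degrees below level), and stand it upright on the tray before you take the next. Finally push the loaded tray back until it is fully home, leave the pin hanging in its notch, and do not shift the other things on the bench.

Things in the scene. Friction and masses are not known exactly. Their poses are not given: they have to be found in the camera images.
- incubator: White bench incubator, fixed: 200 deep (x) x 260 wide (y) x 150 mm high, open at the front (240 x 138 mm). Origin on the bench below the middle of its front; its x points into the box (the front faces its -x, roughly world -y), z up. Its +y side, facing the robot, carries the aluminium lock lug and the notch bracket.
- bore (a point): Top centre of the lock bore, at incubator frame (-30, 157, 70) mm: where the pin's collar rests at the start. A vertical 15 mm square bore through the tray's steel tab (58 to 70 mm above the bench) and the fixed lug below it (0 to 55 mm). While the pin is in it the tray cannot move.
- notch (a point): Where the pin's collar underside lies when parked (within 14 mm): incubator frame (65, 164, 85) mm, axes as the incubator's. The bracket is an 8 mm plate, top 85 mm above the bench, from the wall (y = 130) to y = 190, with a slot 17 mm wide along y, from y = 150 to its open end at y = 190. The shank enters sideways moving to -y, or from above; the collar rests on the plate.
- pin: Lock pin, 0.13 kg, upright. Origin on its axis at the underside of the collar, z up. Steel shank 12 mm diameter, 65 mm long, below the origin; steel collar 30 mm diameter, 6 mm thick, above it; then a black grip 24 mm diameter from 6 to 51 mm above the origin. Steel-heavy, so it hangs upright from its collar.
- tray (a joint): How far the tray is pulled out, m: 0 is fully home, 0.18 is fully out against its stop (fully out means over 0.165, fully home under 0.006). It slides along the incubator's -x, with friction of some 2.5 N, and stays where it is left.
- tray_post (a point): Top centre of the tray's handle, moving with the tray: an upright black square post, 24 x 24 mm, from 20 to 110 mm above the bench, 50 mm in front of the incubator when home. It stands 26 mm clear of the tray's grey front panel (70 mm high).
- tray_middle (a point): Middle of the tray's floor, on its upper surface (14 mm above the bench), moving with the tray; axes as the incubator's. At 85 mm inside the incubator front when home and 95 mm outside when fully out. The floor measures 169 mm along x by 212 mm along y inside 20 mm high rims; the front panel is 70 mm high.
- jar_tall: The tallest specimen jar: closed white jar 60 mm diameter with an orange cap (57 mm, the top 18 mm), 115 mm high, 0.11 to 0.26 kg, heavy in its base. Origin at the centre of its underside, z towards the cap. Any of the three may be absent; at least two are there.
- jar_middle: The middle-sized specimen jar: closed white jar 60 mm diameter with an orange cap (57 mm, the top 18 mm), 92 mm high, 0.11 to 0.26 kg, heavy in its base. Origin at the centre of its underside, z towards the cap. Any of the three may be absent; at least two are there.
- jar_short: The shortest specimen jar: closed white jar 60 mm diameter with an orange cap (57 mm, the top 18 mm), 70 mm high, 0.11 to 0.26 kg, heavy in its base. Origin at the centre of its underside, z towards the cap. Any of the three may be absent; at least two are there.
- dish: Bystander: clear glass petri dish, 90 mm across, 16 mm high. Leave where it is (within 40 mm).
- slide_box: Bystander: blue plastic slide box, 85 x 60 x 32 mm. Leave where it is (within 40 mm).
- timer: Bystander: white bench timer, 60 x 70 x 22 mm. Leave where it is (within 40 mm).
- spatula: Bystander: spatula lying flat, 170 mm long. Leave where it is (within 40 mm).
- pipette: Bystander: white hand pipette lying flat, about 205 mm long, 16 mm high. Leave where it is (within 40 mm).
Things that resemble listed ones, but are neither listed nor needed, are in the scene too. What is shaped like the pin but purple or red is not meant.

How it is judged:
On the way, in this order (a step that is already met when the one before it is completed fails the run):
1. the lock pin hangs upright and released in the notch of the bracket (distance between pin and notch below 0.014 m and angle between pin's own z axis and vertical below 0.15 rad and contact force between pin and the fingers below 0.1 N), for 0.3 s.
2. the tray is pulled fully out (value of joint tray above 0.165 m), for 0.2 s.
3. the tall jar is held off the bench with its cap pointing well downward (tilted more than 2.0 rad from upright) (angle between jar_tall's own z axis and vertical above 2 rad and height (world z) of jar_tall above 0.08 m), for 0.2 s.
4. the tall jar stands upright and released on the tray (x of jar_tall in the frame of tray_middle between -0.08 and 0.08 m and y of jar_tall in the frame of tray_middle between -0.1 and 0.1 m and z of jar_tall in the frame of tray_middle between -0.006 and 0.006 m and angle between jar_tall's own z axis and vertical below 0.1 rad and contact force between jar_tall and the fingers below 0.1 N and linear speed of jar_tall below 0.02 m/s), for 0.3 s.
5. the middle jar is held off the bench with its cap pointing well downward (tilted more than 2.0 rad from upright) (angle between jar_middle's own z axis and vertical above 2 rad and height (world z) of jar_middle above 0.08 m), for 0.2 s.
6. the middle jar stands upright and released on the tray (x of jar_middle in the frame of tray_middle between -0.08 and 0.08 m and y of jar_middle in the frame of tray_middle between -0.1 and 0.1 m and z of jar_middle in the frame of tray_middle between -0.006 and 0.006 m and angle between jar_middle's own z axis and vertical below 0.1 rad and contact force between jar_middle and the fingers below 0.1 N and linear speed of jar_middle below 0.02 m/s), for 0.3 s.
7. the short jar is held off the bench with its cap pointing well downward (tilted more than 2.0 rad from upright) (angle between jar_short's own z axis and vertical above 2 rad and height (world z) of jar_short above 0.08 m), for 0.2 s.
8. the short jar stands upright and released on the tray (x of jar_short in the frame of tray_middle between -0.08 and 0.08 m and y of jar_short in the frame of tray_middle between -0.1 and 0.1 m and z of jar_short in the frame of tray_middle between -0.006 and 0.006 m and angle between jar_short's own z axis and vertical below 0.1 rad and contact force between jar_short and the fingers below 0.1 N and linear speed of jar_short below 0.02 m/s), for 0.3 s.
At the end, for the whole second after the job is handed in: The pin hangs upright in the notch (collar within 14 mm of its place, tilt under 0.15 rad), the tray is home (under 6 mm out), every jar present stands upright (tilt under 0.1 rad) on the tray's floor, at rest, and nothing is held (all of step 1 and all of step 4 and all of step 6 and all of step 8 and value of joint tray below 0.006 m); the robot touches nothing.
It fails at once if the dish is shifted more than 40 mm (distance of dish from where it was at the start of the episode above 0.04 m).
It fails at once if the slide_box is shifted more than 40 mm (distance of slide_box from where it was at the start of the episode above 0.04 m).
It fails at once if the timer is shifted more than 40 mm (distance of timer from where it was at the start of the episode above 0.04 m).
It fails at once if the spatula is shifted more than 40 mm (distance of spatula from where it was at the start of the episode above 0.04 m).
It fails at once if the pipette is shifted more than 40 mm (distance of pipette from where it was at the start of the episode above 0.04 m).
Of jar_tall, jar_middle, jar_short only 2 to 3 are there at a start; the rules pass over those that are not, and their reading is None.
At some moment in a run one of jar_tall, jar_middle, jar_short may be knocked a few centimetres aside while the robot is not near it.
It also fails if it takes over 210 s, if anything falls off the work surface, if the arm or the gripper's body presses on something with over 40 N, if the wrist force passes 120 N, or if a joint passes its speed limit or range.

## Working session

There is one attempt and no reset: what is moved stays moved. The work goes in short steps, Python scripts to look and compute and a tool call to move; the robot and the scene stay as the last step left them, time stands still between calls to the robot, and variables do not carry over. Pictures are saved under pics/ and viewed, and the job is handed in when it is done.

Besides the shell and the picture viewer there is one more tool, called after "Emit:" as name([rows], argument=value, ...), one row to a line, values as JSON. send_rows: Moves the arm, as the interface text tells. Its arguments: {"type":"object","properties":{"series":{"type":"array","items":{"type":"object","properties":{"x":{"type":"number"},"y":{"type":"number"},"z":{"type":"number"},"wx":{"type":"number"},"wy":{"type":"number"},"wz":{"type":"number"},"gripper":{"type":"number"}}}}},"required":["series"]}

```bash
mkdir -p pics; ls
python3 - <<'E'
from station import robot
import cv2, numpy as np
print(robot.state())
for n in("side","top"):
    im=robot.capture(n); cv2.imwrite(f"pics/{n}0.png",im[:,:,::-1])
    m=robot.camera_model(n); print(n,m)
E
```

```text
pics
{'clock': 0.0, 'joint_pos': array([ 1.16101604e+00,  2.76593278e-01,  1.50608139e+00, -2.98076153e-05,
        1.36071932e+00, -1.21000073e-01]), 'joint_velocities': array([-2.74124153e-04,  1.06306442e-03, -6.80735125e-05,  1.60893860e-03,
       -3.91776339e-04,  1.92917229e-06]), 'joint_torque': array([ 2.24012627e-03, -4.04592311e+01, -2.37229979e+01,  7.05748564e-02,
        3.44480295e-02, -1.36326785e-04]), 'eef_pos': array([0.16355604, 0.55070241, 0.22362633]), 'ee_rot': array([-2.22168745e-04,  1.43885765e-01,  9.89593894e-01, -8.72956149e-04]), 'force': array([-0.30684804, -0.16484119,  0.15145796]), 'torque': array([-0.05760139, -0.00012604,  0.00090047]), 'grip_width': 0.9995130375622974}
side {'fx': 529.9961655211403, 'fy': 529.9961655211403, 'cx': 277.53921563747673, 'cy': 212.76944956800946, 'k1': -0.08204266853019261, 'world_from_camera': array([[-0.98076154,  0.12024221, -0.15378109,  0.35344749],
       [-0.19506143, -0.57296169,  0.79603137,  1.0275725 ],
       [ 0.0076059 ,  0.81071371,  0.5853934 ,  0.85261389],
       [ 0.        ,  0.        ,  0.        ,  1.        ]])}
top {'fx': 407.3247213713436, 'fy': 407.3247213713436, 'cx': 284.6782638095683, 'cy': 209.46330595632287, 'k1': -0.024246686729762514, 'world_from_camera': array([[-0.02861845,  0.99133578, -0.12819656,  0.41756714],
       [-0.99945857, -0.03046126, -0.012437  , -0.01877368],
       [-0.01623427,  0.12777123,  0.99167079,  1.19227588],
       [ 0.        ,  0.        ,  0.        ,  1.        ]])}
```

View pics/side0.png

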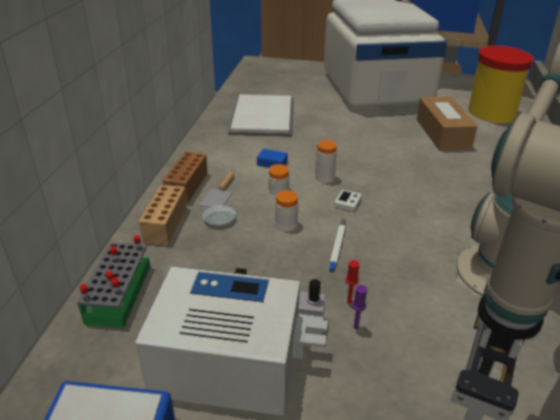

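View pics/top0.png

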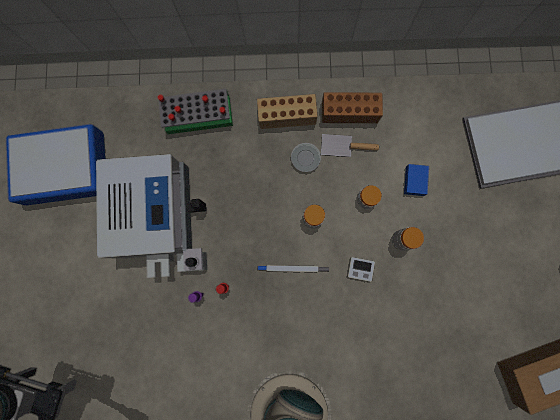

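```bash
cat > h.py <<'E'
import cv2, numpy as np
from station import robot
from scipy.spatial.transform import Rotation as R
CM={n:robot.camera_model(n) for n in("side","top")}
def ray(n,u,v):
    m=CM[n]; d=np.array([(u-m["cx"])/m["fx"],(v-m["cy"])/m["fy"]]); p=d.copy()
    for _ in range(20): p=d/(1+m["k1"]*(p@p))
    T=m["world_from_camera"]; r=T[:3,:3]@np.array([p[0],-p[1],-1.]); return T[:3,3],r/np.linalg.norm(r)
def plane(n,u,v,z):
    o,r=ray(n,u,v); return o+r*(z-o[2])/r[2]
def proj(n,P):
    m=CM[n]; T=m["world_from_camera"]; c=T[:3,:3].T@(np.asarray(P)-T[:3,3])
    s=np.array([c[0],-c[1]])/-c[2]; s=s*(1+m["k1"]*(s@s)); return np.array([m["fx"]*s[0]+m["cx"],m["fy"]*s[1]+m["cy"]])
def tri(a,b):
    o1,r1=ray("side",*a); o2,r2=ray("top",*b)
    A=np.stack([r1,-r2],1); t=np.linalg.lstsq(A,o2-o1,rcond=None)[0]
    p,q=o1+t[0]*r1,o2+t[1]*r2; return (p+q)/2,np.linalg.norm(p-q)
def snap(n,name,box=None,s=1):
    im=robot.capture(n)[:,:,::-1].copy()
    cv2.imwrite(f"pics/{name}_full.png",im)
    if box: x0,y0,x1,y1=box; im=cv2.resize(im[y0:y1,x0:x1],None,fx=s,fy=s,interpolation=cv2.INTER_CUBIC)
    cv2.imwrite(f"pics/{name}.png",im); return im
E
python3 - <<'E'
import cv2
a=cv2.imread("pics/top0.png")[140:310,90:240]; b=cv2.imread("pics/side0.png")[230:410,140:390]
cv2.imwrite("pics/c1.png",cv2.resize(a,None,fx=4,fy=3.5)[:600] if 0 else cv2.resize(a,None,fx=3.5,fy=3.5,interpolation=2))
cv2.imwrite("pics/c2.png",cv2.resize(b,None,fx=3.2,fy=3.2,interpolation=2))
E
```

```text
(no output)
```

View pics/c1.png

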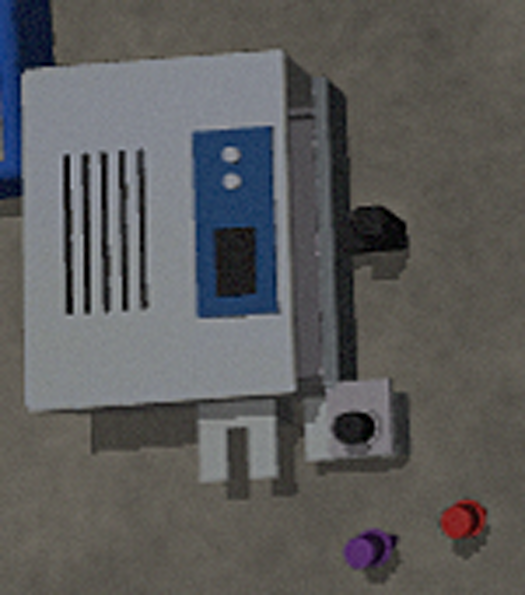

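View pics/c2.png

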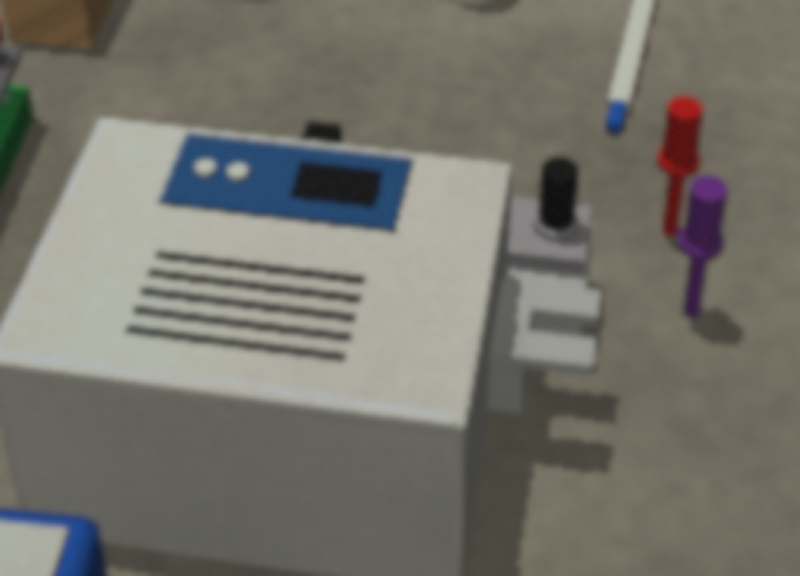

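Run:
```python
from h import *
t=lambda x,y:(90+x/3.5-.36,140+y/3.5-.36)
s=lambda x,y:(140+x/3.2-.34,230+y/3.2-.34)
A={}
for k,a,b in [("FL",(100,118),(282,50)),("FR",(510,165),(297,390)),("RR",(467,425),(28,411)),("RL",(0,360),(22,71)),
  ("pintop",(561,165),(355,425)),("slotend_near",(600,330),(237,483)),("brk_cornerfront",(601,290),(278,480)),("brk_rear",(596,367),(200,482)),("post",(322,128),(388,228)),("redtop",(685,105),(460,520)),("purptop",(709,184),(362,553))]:
    A[k],e=tri(s(*a),t(*b)); print(k,A[k].round(4),round(e,4), "top@plane", plane("top",*t(*b),A[k][2]).round(4)[:2])
for k,z in (("FL",.15),("FR",.15),("RR",.15),("RL",.15)): pass
# fit from top with z=.15
pts={k:plane("top",*t(*b),.15)[:2] for k,b in [("FL",(282,50)),("FR",(297,390)),("RR",(28,411)),("RL",(22,71))]}
print(pts)
M=np.array([(0,-130),(0,130),(200,130),(200,-130)])/1000
for nm,P in (("top",np.array([pts[k] for k in("FL","FR","RR","RL")])),("tri",np.array([A[k][:2] for k in("FL","FR","RR","RL")]))):
    mc,pc=M.mean(0),P.mean(0); U,S,V=np.linalg.svd((M-mc).T@(P-pc)); Rm=V.T@np.diag([1,np.linalg.det(V.T@U.T)])@U.T; tt=pc-Rm@mc
    print(nm,"origin",tt,"yaw",np.degrees(np.arctan2(Rm[1,0],Rm[0,0])),"res",np.linalg.norm(P-(M@Rm.T+tt),axis=1))
    for q in ((-30,157),(65,164),(-50,0)): print(q,Rm@(np.array(q)/1000)+tt)
# jars
im={n:cv2.imread(f"pics/{n}0.png") for n in CM}
for n in CM:
    h=cv2.cvtColor(im[n],cv2.COLOR_BGR2HSV); m=cv2.inRange(h,(5,150,80),(20,255,255))
    c,_=cv2.findContours(m,0,2)
    for x in c:
        if cv2.contourArea(x)>60: print(n,cv2.minEnclosingCircle(x),cv2.boundingRect(x),cv2.contourArea(x))
```

```text
FL [0.7104 0.2933 0.1485] 0.0006 top@plane [0.7101 0.2932]
FR [0.4539 0.2807 0.1466] 0.0005 top@plane [0.4536 0.2807]
RR [0.4436 0.4795 0.1497] 0.0 top@plane [0.4436 0.4795]
RL [0.6969 0.4901 0.1516] 0.0061 top@plane [0.6999 0.4911]
pintop [0.4269 0.2447 0.1186] 0.0005 top@plane [0.4272 0.2447]
slotend_near [0.3865 0.3448 0.0849] 0.0021 top@plane [0.3854 0.3448]
brk_cornerfront [0.3889 0.313  0.0848] 0.0039 top@plane [0.3869 0.3128]
brk_rear [0.3866 0.3736 0.0852] 0.0006 top@plane [0.3869 0.3736]
post [0.5829 0.2238 0.1017] 0.0091 top@plane [0.5784 0.2231]
redtop [0.3547 0.1669 0.1146] 0.0002 top@plane [0.3546 0.1669]
purptop [0.3331 0.2402 0.1158] 0.0015 top@plane [0.3323 0.2402]
{'FL': array([0.70967121, 0.29274969]), 'FR': array([0.45350205, 0.27969191]), 'RR': array([0.4435501 , 0.47931131]), 'RL': array([0.70036975, 0.49185917])}
top origin [0.58169785 0.28602435] yaw 92.82271574893859 res [0.00189669 0.00164794 0.00154518 0.00136048]
(-30, 157) [0.42636572 0.24832917]
(65, 164) [0.41469586 0.34286918]
(-50, 0) [0.58416014 0.23608502]
tri origin [0.58126698 0.28602335] yaw 92.92301302700437 res [0.000947   0.00276702 0.00234593 0.00463578]
(-30, 157) [0.42600106 0.24805631]
(65, 164) [0.41416573 0.34257575]
(-50, 0) [0.58381668 0.2360884 ]
side ((286.29998779296875, 198.0), 10.4924898147583) (276, 190, 21, 17) 260.0
side ((278.5, 171.5), 9.192488670349121) (270, 165, 18, 14) 195.0
side ((184.0, 168.5), 22.74323081970215) (165, 154, 39, 30) 579.5
side ((326.5, 146.0), 9.013978004455566) (318, 140, 18, 13) 175.0
top ((412.6000061035156, 237.39999389648438), 10.720170021057129) (403, 227, 21, 22) 325.0
top ((314.0135192871094, 214.55404663085938), 10.352483749389648) (304, 205, 21, 20) 306.5
top ((370.75, 195.0), 10.077921867370605) (361, 186, 20, 20) 279.5
```

```bash
cat >> h.py <<'E'
def Rq(q): return R.from_quat([q[1],q[2],q[3],q[0]])
def pose():
    s=robot.state(); return s["eef_pos"],Rq(s["ee_rot"]),s
def Rtool(z,y):
    z=np.array(z,float); z/=np.linalg.norm(z); y=np.array(y,float); y-=z*(y@z); y/=np.linalg.norm(y)
    return R.from_matrix(np.stack([np.cross(y,z),y,z],1))
def delta(P,Rt=None):
    p,r,s=pose(); print("at",p.round(4),"toolz",r.as_matrix()[:,2].round(3),"tooly",r.as_matrix()[:,1].round(3),"grip",round(s["grip_width"],3),"F",s["force"].round(1),"t",round(s["clock"],2),"j",s["joint_pos"].round(2))
    if P is not None: print(" shift cm (current axes):",(r.inv().apply(np.array(P)-p)*100).round(2), "dist",round(np.linalg.norm(np.array(P)-p)*100,1))
    if Rt is not None:
        print(" turn deg:",np.degrees((r.inv()*Rt).as_rotvec()).round(2), " shift cm in target axes:",(Rt.inv().apply(np.array(P)-p)*100).round(2))
O=np.array([.5816,.2860]); YAW=np.radians(92.85)
def I2W(x,y,z):
    c,s=np.cos(YAW),np.sin(YAW); x,y=x/1000,y/1000
    return np.array([O[0]+c*x-s*y,O[1]+s*x+c*y,z/1000])
IX=np.array([np.cos(YAW),np.sin(YAW),0]); IY=np.array([-np.sin(YAW),np.cos(YAW),0])
E
python3 - <<'E'
from h import *
for k,a,b in (("near",(286,197.5),(314,214.6)),("mid",(278.5,171.3),(370.7,195)),("far",(326.3,146),(412,238))):
    P,e=tri(a,b); print(k,P.round(4),round(e,4))
delta(I2W(-30,157,106)+[0,0,.10],Rtool([0,0,-1],IX))
for q in ((-30,157,121),(65,164,85),(-50,0,110)): print(q,I2W(*q),proj("top",I2W(*q)),proj("side",I2W(*q)))
for q in((65,190,85),(65,150,85)): print(q,proj("top",I2W(*q)),proj("side",I2W(*q)))
# pick crops of slot big
a=cv2.imread("pics/top0.png")[248:285,140:215]; b=cv2.imread("pics/side0.png")[275:355,290:340]
cv2.imwrite("pics/c3.png",np.hstack([cv2.resize(a,(600,296),interpolation=2)])); cv2.imwrite("pics/c4.png",cv2.resize(b,(375,600),interpolation=2))
c=np.hstack([cv2.resize(cv2.imread("pics/side0.png")[125:235,240:350],(600,600),interpolation=2)]);cv2.imwrite("pics/c5.png",c)
E
```

```text
near [ 0.5452 -0.0844  0.0865] 0.0025
mid [ 0.5976 -0.2469  0.0619] 0.0008
far [ 0.4729 -0.3406  0.1081] 0.0036
at [0.1636 0.5507 0.2237] toolz [-0.001 -0.001 -1.   ] tooly [ 0.285  0.959 -0.002] grip 0.996 F [ 0.3  0.1 -0.4] t 0.1 j [ 1.16  0.28  1.51  0.    1.36 -0.12]
 shift cm (current axes): [-33.8  -21.51   1.8 ] dist 40.1
 turn deg: [ -0.09  -0.03 -19.4 ]  shift cm in target axes: [-24.73 -31.52   1.77]
(-30, 157, 121) [0.42628583 0.24823085 0.121     ] [189.49479001 261.44197997] [314.98523576 281.57297922]
(65, 164, 85) [0.41457096 0.3427653  0.085     ] [158.17206598 266.75386595] [313.17275643 329.77067574]
(-50, 0, 110) [0.58408607 0.23606184 0.11      ] [195.03141681 202.41074605] [240.28031231 270.88244669]
(65, 190, 85) [158.5598795  276.41840278] [326.81501893 331.31878247]
(65, 150, 85) [157.96560856 261.57224835] [305.85381321 328.93490288]
```

View pics/c3.png

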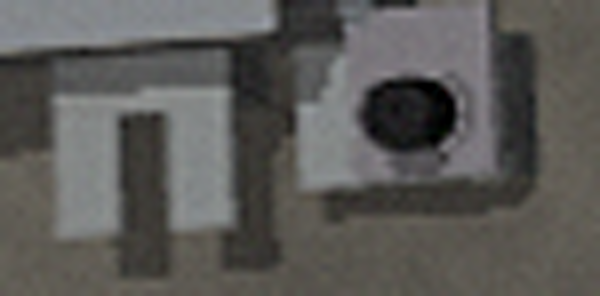

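View pics/c4.png

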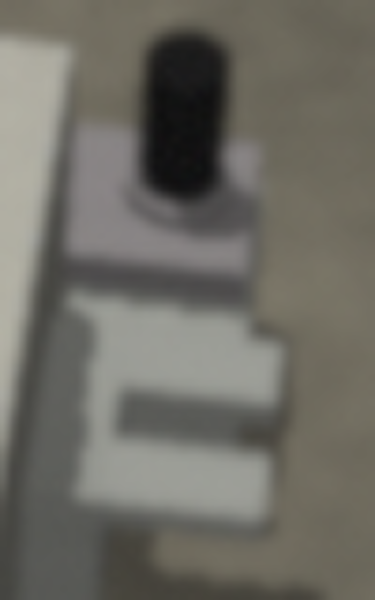

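View pics/c5.png

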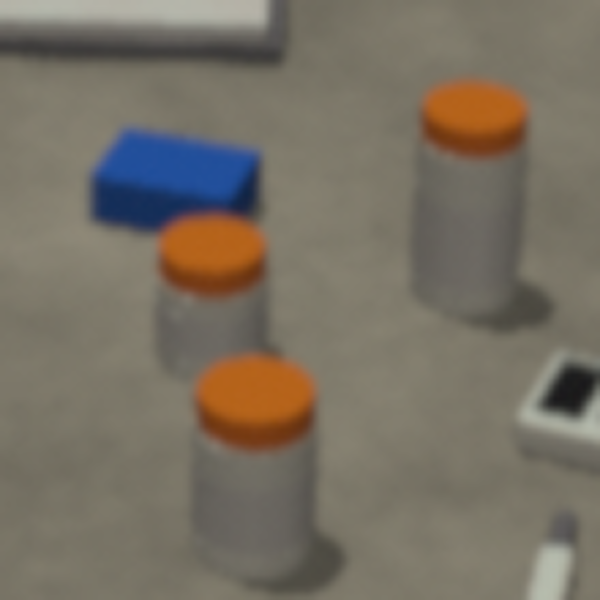

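Emit:
send_rows([
  {"wz":-9.7,"gripper":0.0},
  {"wz":-9.7,"gripper":0.0},
  {"x":-3.1,"y":-3.95,"gripper":0.0},
  {"x":-3.1,"y":-3.95,"gripper":0.0},
  {"x":-3.1,"y":-3.95,"gripper":0.0},
  {"x":-3.1,"y":-3.95,"gripper":0.0},
  {"x":-3.1,"y":-3.95,"gripper":0.0},
  {"x":-3.1,"y":-3.95,"gripper":0.0},
  {"x":-3.1,"y":-3.95,"gripper":0.0},
  {"x":-3.1,"y":-3.95,"gripper":0.0},
])

```text
schema error: expected keys x, y, z, wx, wy, wz, gripper
```

Run:
```python
from h import *
delta([.4265,.2470,.106],Rtool([0,0,-1],IX))
a=snap("top","t1",(130,220,230,310),6); b=snap("side","s1",(270,230,370,350),5)
```

```text
at [0.1636 0.5507 0.2237] toolz [-0.001 -0.001 -1.   ] tooly [ 0.285  0.959 -0.002] grip 0.996 F [ 0.3  0.1 -0.4] t 0.1 j [ 1.16  0.28  1.51  0.    1.36 -0.12]
 shift cm (current axes): [-33.86 -21.61  11.8 ] dist 41.9
 turn deg: [ -0.09  -0.03 -19.4 ]  shift cm in target axes: [-24.75 -31.64  11.77]
```

All keys are needed.

Emit:
send_rows([
  {"x":0,"y":0,"z":0,"wx":0,"wy":0,"wz":-9.7,"gripper":0.0},
  {"x":0,"y":0,"z":0,"wx":0,"wy":0,"wz":-9.7,"gripper":0.0},
  {"x":-3.1,"y":-3.95,"z":0,"wx":0,"wy":0,"wz":0,"gripper":0.0},
  {"x":-3.1,"y":-3.95,"z":0,"wx":0,"wy":0,"wz":0,"gripper":0.0},
  {"x":-3.1,"y":-3.95,"z":0,"wx":0,"wy":0,"wz":0,"gripper":0.0},
  {"x":-3.1,"y":-3.95,"z":0,"wx":0,"wy":0,"wz":0,"gripper":0.0},
  {"x":-3.1,"y":-3.95,"z":0,"wx":0,"wy":0,"wz":0,"gripper":0.0},
  {"x":-3.1,"y":-3.95,"z":0,"wx":0,"wy":0,"wz":0,"gripper":0.0},
  {"x":-3.1,"y":-3.95,"z":0,"wx":0,"wy":0,"wz":0,"gripper":0.0},
  {"x":-3.1,"y":-3.95,"z":0,"wx":0,"wy":0,"wz":0,"gripper":0.0},
])

```text
clock: 1.45
eef_pos: [0.428, 0.2466, 0.2245]
ee_rot: [0.0, -0.025, 1.0, 0.0]
force: [0.5, 0.6, -0.3]
grip_width: 0.501
```

Run:
```python
from h import *
delta([.4265,.2470,.106],Rtool([0,0,-1],IX))
a=snap("top","t1",(130,220,230,310),6); b=snap("side","s1",(270,230,370,350),5)
delta([.4265,.2470,.106],Rtool([0,0,-1],IX))
```

```text
at [0.428  0.2466 0.2245] toolz [ 0.  0. -1.] tooly [-0.05   0.999  0.   ] grip 0.501 F [ 0.5  0.6 -0.3] t 1.45 j [ 0.38  0.15  1.67  0.    1.32 -1.24]
 shift cm (current axes): [ 0.15  0.05 11.85] dist 11.8
 turn deg: [ 0.02  0.01 -0.  ]  shift cm in target axes: [ 0.15  0.05 11.85]
at [0.4302 0.2447 0.2243] toolz [ 0.002 -0.002 -1.   ] tooly [-0.045  0.999 -0.002] grip 0.504 F [-0.6  0.5  0.3] t 1.55 j [ 0.38  0.15  1.67 -0.    1.32 -1.24]
 shift cm (current axes): [ 0.37  0.27 11.83] dist 11.8
 turn deg: [-0.11  0.09 -0.3 ]  shift cm in target axes: [ 0.35  0.25 11.83]
```

View pics/s1.png

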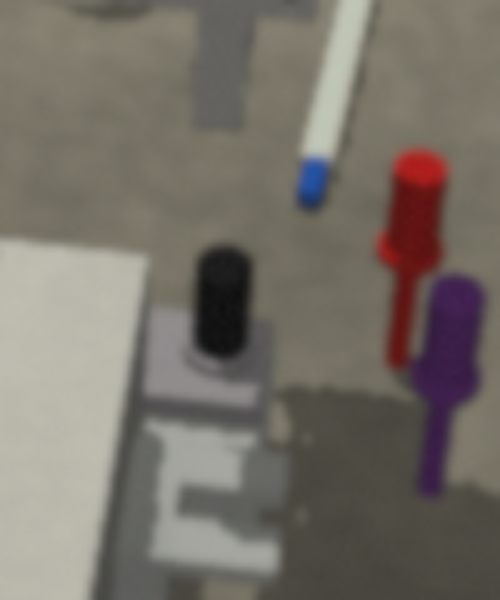

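Emit:
send_rows([
  {"x":0.25,"y":0.15,"z":0,"wx":0,"wy":0,"wz":0,"gripper":0.0},
  {"x":0,"y":0,"z":4,"wx":0,"wy":0,"wz":0,"gripper":0.0},
  {"x":0,"y":0,"z":4,"wx":0,"wy":0,"wz":0,"gripper":0.0},
  {"x":0,"y":0,"z":2,"wx":0,"wy":0,"wz":0,"gripper":0.0},
  {"x":0,"y":0,"z":1.7,"wx":0,"wy":0,"wz":0,"gripper":0.0},
  {"x":0,"y":0,"z":0,"wx":0,"wy":0,"wz":0,"gripper":0.0},
])

```text
clock: 2.3
eef_pos: [0.4224, 0.2502, 0.1065]
ee_rot: [-0.002, -0.026, 1.0, -0.0]
force: [-0.3, 0.1, 0.9]
grip_width: 0.499
```

Run:
```python
from h import *
b=snap("side","s2",(250,190,370,350),3.7)
delta([.4265,.2470,.106],Rtool([0,0,-1],IX))
```

```text
at [0.4234 0.2503 0.1074] toolz [-0.001 -0.    -1.   ] tooly [-0.052  0.999  0.   ] grip 0.5 F [ 0.4  0.  -0.3] t 2.35 j [ 0.39  0.25  1.86  0.    1.03 -1.23]
 shift cm (current axes): [-0.29 -0.35  0.14] dist 0.5
 turn deg: [ 0.   -0.07  0.11]  shift cm in target axes: [-0.29 -0.35  0.14]
```

View pics/s2.png

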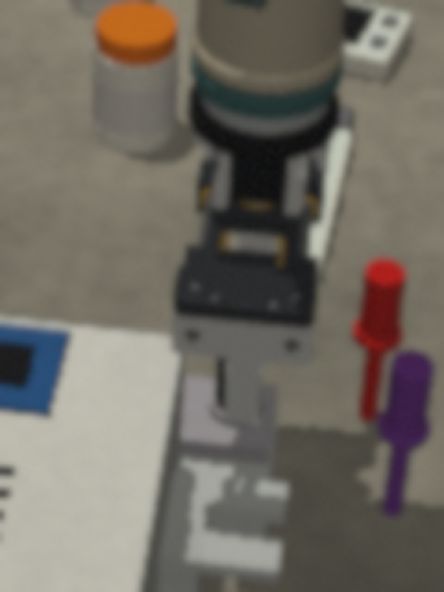

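Emit:
send_rows([
  {"x":-0.3,"y":-0.2,"z":0.1,"wx":0,"wy":0,"wz":0,"gripper":0.0},
  {"x":0,"y":0,"z":0,"wx":0,"wy":0,"wz":0,"gripper":-1},
  {"x":0,"y":0,"z":0,"wx":0,"wy":0,"wz":0,"gripper":-1},
  {"x":0,"y":0,"z":0,"wx":0,"wy":0,"wz":0,"gripper":-1},
  {"x":0,"y":0,"z":0,"wx":0,"wy":0,"wz":0,"gripper":-1},
  {"x":0,"y":0,"z":0,"wx":0,"wy":0,"wz":0,"gripper":-1},
])

```text
clock: 3.1
eef_pos: [0.428, 0.2478, 0.1068]
ee_rot: [0.0, -0.025, 1.0, 0.0]
force: [0.3, 0.3, 2.9]
grip_width: 0.248
```

Run:
```python
from h import *
import numpy as np
delta([.4265,.2470,.106],Rtool([0,0,-1],IX))
for i in range(3):
    robot.capture("top"); print(pose()[0].round(4),pose()[2]["grip_width"])
```

```text
at [0.428  0.2478 0.1068] toolz [ 0.001  0.001 -1.   ] tooly [-0.05   0.999  0.001] grip 0.248 F [0.3 0.3 2.9] t 3.1 j [ 0.38  0.26  1.85  0.    1.03 -1.24]
 shift cm (current axes): [ 0.16 -0.07  0.08] dist 0.2
 turn deg: [ 0.04  0.04 -0.01]  shift cm in target axes: [ 0.16 -0.07  0.08]
[0.428  0.2478 0.1068] 0.25031069717243026
[0.428  0.2478 0.1068] 0.25175608389370174
[0.428  0.2478 0.1068] 0.25193522033370075
```

Emit:
send_rows([
  {"x":0,"y":0,"z":-2,"wx":0,"wy":0,"wz":0,"gripper":-1},
  {"x":0,"y":0,"z":-2,"wx":0,"wy":0,"wz":0,"gripper":-1},
  {"x":0,"y":0,"z":-3,"wx":0,"wy":0,"wz":0,"gripper":-1},
  {"x":0,"y":0,"z":-3,"wx":0,"wy":0,"wz":0,"gripper":-1},
  {"x":0,"y":0,"z":0,"wx":0,"wy":0,"wz":0,"gripper":-1},
  {"x":0.35,"y":3,"z":0,"wx":0,"wy":0,"wz":0,"gripper":-1},
  {"x":0.35,"y":3,"z":0,"wx":0,"wy":0,"wz":0,"gripper":-1},
  {"x":0,"y":3.5,"z":0,"wx":0,"wy":0,"wz":0,"gripper":-1},
  {"x":0,"y":0,"z":0,"wx":0,"wy":0,"wz":0,"gripper":-1},
  {"x":0,"y":0,"z":0,"wx":0,"wy":0,"wz":0,"gripper":-1},
])

```text
clock: 4.5
eef_pos: [0.4152, 0.341, 0.2048]
ee_rot: [-0.001, -0.025, 1.0, -0.001]
force: [-0.0, -0.3, -1.4]
grip_width: 0.25
```

Run:
```python
from h import *
a=snap("top","t3",(130,220,230,310),6); b=snap("side","s3",(270,210,370,350),4.2)
delta([.4163,.3424,.197],Rtool([0,0,-1],IX))
```

```text
at [0.4156 0.3408 0.2056] toolz [-0.001 -0.002 -1.   ] tooly [-0.049  0.999 -0.001] grip 0.248 F [ 0.8 -0.4 -1.4] t 4.6 j [ 0.56  0.23  1.61 -0.    1.3  -1.06]
 shift cm (current axes): [-0.08  0.15  0.86] dist 0.9
 turn deg: [-0.08 -0.09 -0.04]  shift cm in target axes: [-0.08  0.15  0.86]
```

View pics/s3.png

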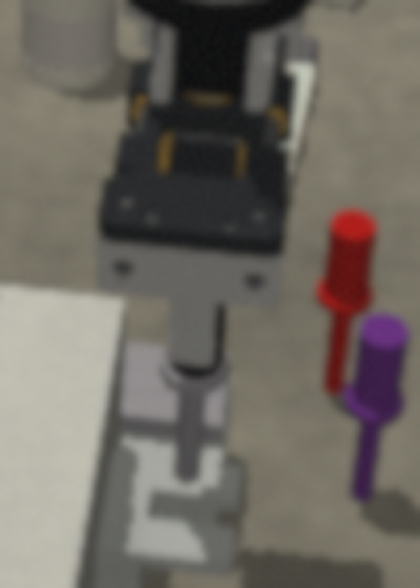

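View pics/t3.png

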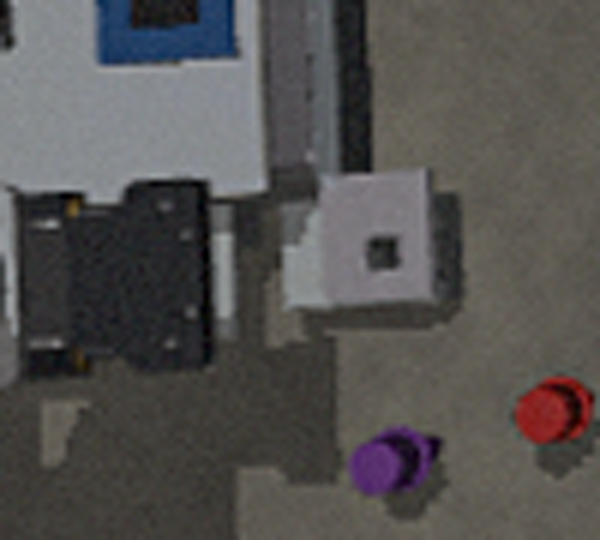

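Run:
```python
from h import *
print("bore",plane("top",193.5,261.7,.07), I2W(-30,157,70))
print("pintip pred",proj("side",[.4152,.341,.1038]),"obs",(188/4.2+269.6,472/4.2+209.6), plane("side",188/4.2+269.6,472/4.2+209.6,.1038))
print("notch side pred", proj("side",I2W(65,164,85)))
robot.capture("top"); delta([.4163,.3424,.197])
```

```text
bore [0.42569525 0.24987042 0.07      ] [0.42628583 0.24823085 0.07      ]
pintip pred [313.46248965 322.27901428] obs (314.3619047619048, 321.9809523809524) [0.41364361 0.33991808 0.1038    ]
notch side pred [313.17275643 329.77067574]
at [0.4158 0.3409 0.2059] toolz [-0.001 -0.001 -1.   ] tooly [-0.049  0.999 -0.001] grip 0.251 F [-0.2  0.6 -2.4] t 4.65 j [ 0.56  0.23  1.61 -0.    1.3  -1.06]
 shift cm (current axes): [-0.05  0.14  0.89] dist 0.9
```

Emit:
send_rows([
  {"x":0,"y":0.2,"z":0,"wx":0,"wy":0,"wz":0,"gripper":-1},
  {"x":0,"y":0,"z":0.8,"wx":0,"wy":0,"wz":0,"gripper":-1},
  {"x":0,"y":0,"z":0.6,"wx":0,"wy":0,"wz":0,"gripper":-1},
  {"x":0,"y":0,"z":0,"wx":0,"wy":0,"wz":0,"gripper":-1},
  {"x":0,"y":0,"z":0,"wx":0,"wy":0,"wz":0,"gripper":-1},
  {"x":0,"y":0,"z":0,"wx":0,"wy":0,"wz":0,"gripper":-1},
])

```text
clock: 5.4
eef_pos: [0.416, 0.3441, 0.1927]
ee_rot: [0.0, -0.025, 1.0, 0.0]
force: [0.1, -0.1, -2.4]
grip_width: 0.248
```

Run:
```python
from h import *
delta([.4163,.3424,.197])
b=snap("side","s4",(280,290,350,350),8)
```

```text
at [0.416  0.3441 0.1927] toolz [ 0.  0. -1.] tooly [-0.05   0.999  0.   ] grip 0.248 F [ 0.1 -0.1 -2.4] t 5.4 j [ 0.56  0.24  1.63  0.    1.27 -1.06]
 shift cm (current axes): [-0.02 -0.17 -0.43] dist 0.5
```

View pics/s4.png

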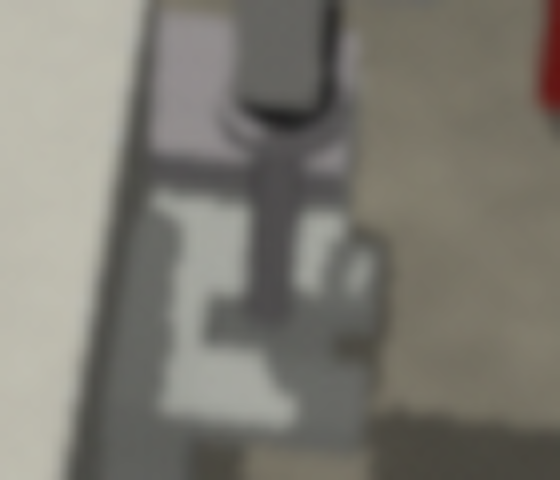

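Emit:
send_rows([
  {"x":0,"y":-0.1,"z":0,"wx":0,"wy":0,"wz":0,"gripper":-1},
  {"x":0,"y":0,"z":0.5,"wx":0,"wy":0,"wz":0,"gripper":-1},
  {"x":0,"y":0,"z":0.5,"wx":0,"wy":0,"wz":0,"gripper":-1},
  {"x":0,"y":0,"z":0.5,"wx":0,"wy":0,"wz":0,"gripper":-1},
  {"x":0,"y":0,"z":0,"wx":0,"wy":0,"wz":0,"gripper":-1},
  {"x":0,"y":0,"z":0,"wx":0,"wy":0,"wz":0,"gripper":-1},
])

```text
clock: 6.2
eef_pos: [0.416, 0.3431, 0.1775]
ee_rot: [0.0, -0.025, 1.0, 0.0]
force: [0.8, 0.7, -0.9]
grip_width: 0.248
```

Run:
```python
from h import *
b=snap("side","s5",(280,290,350,350),8)
delta([.4163,.343,.1218])
```

```text
at [0.4161 0.3431 0.1776] toolz [ 0.  0. -1.] tooly [-0.05   0.999  0.   ] grip 0.249 F [-0.2 -0.5 -1.2] t 6.25 j [ 0.56  0.25  1.66  0.    1.23 -1.06]
 shift cm (current axes): [-0.02 -0.01  5.58] dist 5.6
```

View pics/s5.png

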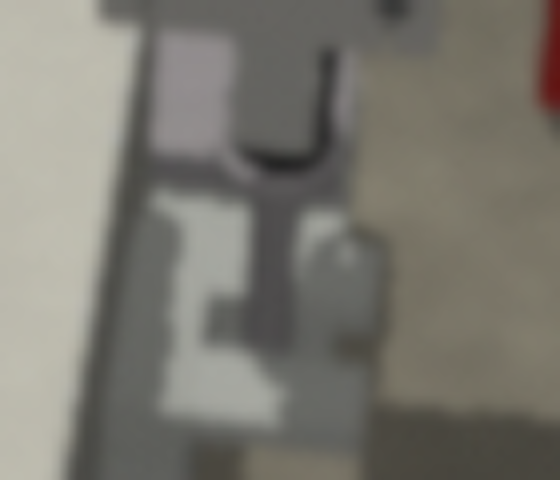

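Emit:
send_rows([
  {"x":0,"y":0,"z":1,"wx":0,"wy":0,"wz":0,"gripper":-1},
  {"x":0,"y":0,"z":1.5,"wx":0,"wy":0,"wz":0,"gripper":-1},
  {"x":0,"y":0,"z":1.5,"wx":0,"wy":0,"wz":0,"gripper":-1},
  {"x":0,"y":0,"z":1,"wx":0,"wy":0,"wz":0,"gripper":-1},
  {"x":0,"y":0,"z":0.4,"wx":0,"wy":0,"wz":0,"gripper":-1},
  {"x":0,"y":0,"z":0,"wx":0,"wy":0,"wz":0,"gripper":-1},
  {"x":0,"y":0,"z":0,"wx":0,"wy":0,"wz":0,"gripper":-1},
])

```text
clock: 7.12
eef_pos: [0.4163, 0.3433, 0.1239]
ee_rot: [0.0, -0.025, 1.0, 0.0]
force: [0.7, -0.6, -2.2]
grip_width: 0.25
```

Run:
```python
from h import *
b=snap("side","s6",(270,270,350,350),7)
delta([.4163,.343,.1218])
```

```text
at [0.4163 0.3433 0.124 ] toolz [ 0.001  0.001 -1.   ] tooly [-0.05   0.999  0.001] grip 0.25 F [ 0.4  0.1 -1. ] t 7.17 j [ 0.56  0.3   1.74  0.    1.1  -1.06]
 shift cm (current axes): [ 0.01 -0.03  0.22] dist 0.2
```

View pics/s6.png

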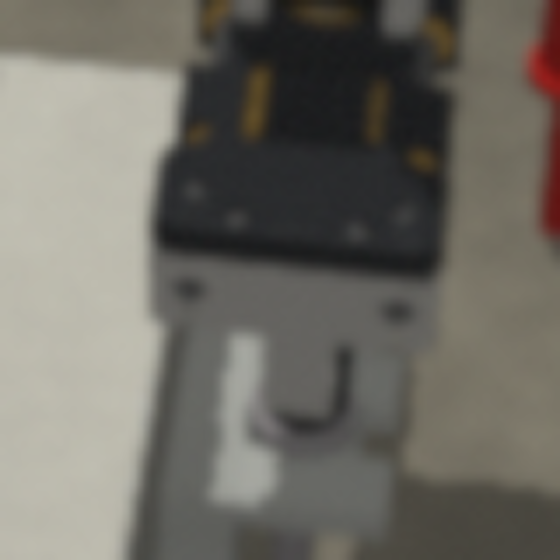

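Emit:
send_rows([
  {"x":0,"y":0,"z":0.25,"wx":0,"wy":0,"wz":0,"gripper":-1},
  {"x":0,"y":0,"z":0,"wx":0,"wy":0,"wz":0,"gripper":-1},
  {"x":0,"y":0,"z":0,"wx":0,"wy":0,"wz":0,"gripper":0},
  {"x":0,"y":0,"z":0,"wx":0,"wy":0,"wz":0,"gripper":0},
  {"x":0,"y":0,"z":0,"wx":0,"wy":0,"wz":0,"gripper":0},
  {"x":0,"y":0,"z":-2,"wx":0,"wy":0,"wz":0,"gripper":0},
  {"x":0,"y":0,"z":-4,"wx":0,"wy":0,"wz":0,"gripper":0},
  {"x":0,"y":0,"z":-5,"wx":0,"wy":0,"wz":0,"gripper":0},
])

```text
clock: 8.18
eef_pos: [0.4153, 0.3426, 0.2311]
ee_rot: [-0.001, -0.025, 1.0, -0.001]
force: [0.3, 0.0, -0.2]
grip_width: 0.5
```

Run:
```python
from h import *
b=snap("side","s7",(270,270,350,350),7); a=snap("top","t7",(130,180,240,300),5)
delta(I2W(-50,0,92),Rtool([0,0,-1],-IY))
```

```text
at [0.4188 0.3448 0.2365] toolz [ 0.009  0.006 -1.   ] tooly [-0.05   0.999  0.006] grip 0.502 F [ 1.  -0.2 -0.4] t 8.28 j [ 0.56  0.21  1.56  0.    1.36 -1.06]
 shift cm (current axes): [-15.83 -11.77  14.54] dist 24.5
 turn deg: [ 0.69  0.19 90.01]  shift cm in target axes: [-11.69  15.97  14.45]
```

View pics/s7.png

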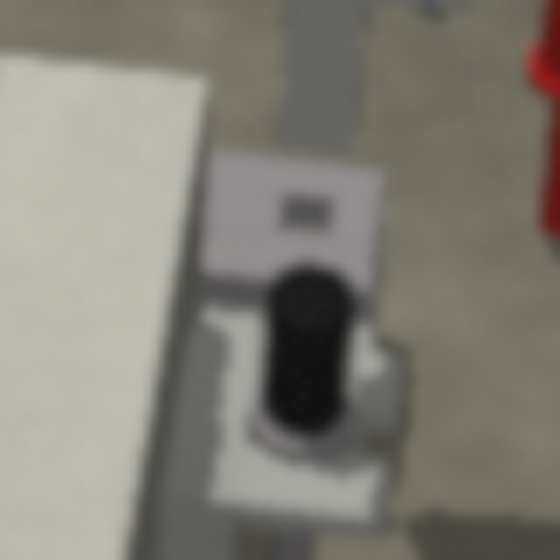

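View pics/t7.png

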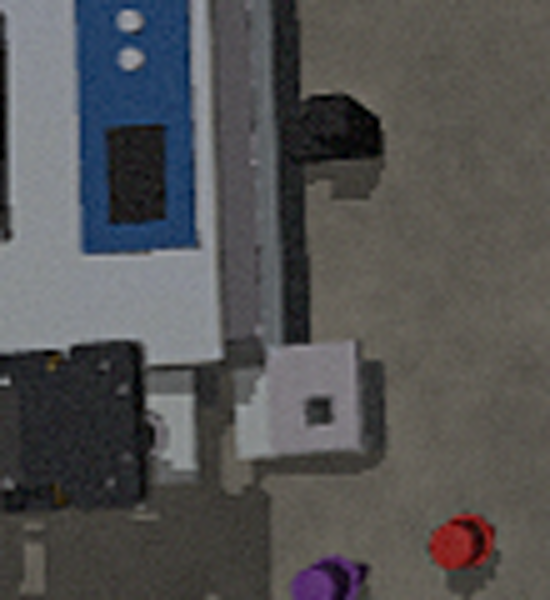

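Emit:
send_rows([
  {"x":0,"y":-2,"z":0,"wx":0,"wy":0,"wz":10,"gripper":0},
  {"x":0,"y":-2,"z":0,"wx":0,"wy":0,"wz":10,"gripper":0},
  {"x":0,"y":0,"z":0,"wx":0,"wy":0,"wz":10,"gripper":0},
  {"x":0,"y":0,"z":0,"wx":0,"wy":0,"wz":10,"gripper":0},
  {"x":0,"y":0,"z":0,"wx":0,"wy":0,"wz":10,"gripper":0},
  {"x":0,"y":0,"z":0,"wx":0,"wy":0,"wz":10,"gripper":0},
  {"x":0,"y":0,"z":0,"wx":0,"wy":0,"wz":10,"gripper":0},
  {"x":0,"y":0,"z":0,"wx":0,"wy":0,"wz":10,"gripper":0},
  {"x":0,"y":0,"z":0,"wx":0,"wy":0,"wz":10,"gripper":0},
])

```text
clock: 9.4
eef_pos: [0.4141, 0.303, 0.2301]
ee_rot: [-0.0, 0.691, 0.723, -0.001]
force: [0.3, -0.3, 0.0]
grip_width: 0.5
```

Run:
```python
from h import *
delta(I2W(-50,0,92),Rtool([0,0,-1],-IY))
```

```text
at [0.4141 0.303  0.2301] toolz [-0.001 -0.001 -1.   ] tooly [ 0.999  0.044 -0.001] grip 0.5 F [ 0.3 -0.3  0. ] t 9.4 j [0.5  0.18 1.62 0.   1.34 0.45]
 shift cm (current axes): [-7.42 16.71 13.79] dist 22.9
 turn deg: [-0.07  0.03 -0.33]  shift cm in target axes: [-7.53 16.65 13.81]
```

Emit:
send_rows([
  {"x":-1.9,"y":4.2,"z":0,"wx":0,"wy":0,"wz":0,"gripper":0},
  {"x":-1.9,"y":4.2,"z":0,"wx":0,"wy":0,"wz":0,"gripper":0},
  {"x":-1.9,"y":4.2,"z":0,"wx":0,"wy":0,"wz":0,"gripper":0},
  {"x":-1.8,"y":4.1,"z":0,"wx":0,"wy":0,"wz":0,"gripper":0},
  {"x":0,"y":0,"z":4,"wx":0,"wy":0,"wz":0,"gripper":0},
  {"x":0,"y":0,"z":4,"wx":0,"wy":0,"wz":0,"gripper":0},
  {"x":0,"y":0,"z":1,"wx":0,"wy":0,"wz":0,"gripper":0},
  {"x":0,"y":0,"z":0,"wx":0,"wy":0,"wz":0,"gripper":0},
])

```text
clock: 10.4
eef_pos: [0.5848, 0.2366, 0.1406]
ee_rot: [-0.0, 0.689, 0.725, -0.0]
force: [-0.7, -0.1, 0.7]
grip_width: 0.506
```

Run:
```python
from h import *
a=snap("top","t8",(130,150,260,300),4);b=snap("side","s8",(180,170,330,310),4)
delta(I2W(-50,0,92),Rtool([0,0,-1],-IY))
```

```text
at [0.586  0.237  0.1425] toolz [ 0.003  0.001 -1.   ] tooly [0.999 0.05  0.003] grip 0.501 F [-0.4  0.  -0.8] t 10.5 j [0.27 0.41 1.51 0.   1.22 0.22]
 shift cm (current axes): [-0.09 -0.21  5.05] dist 5.1
 turn deg: [ 0.16 -0.04  0.02]  shift cm in target axes: [-0.09 -0.19  5.05]
```

View pics/t8.png

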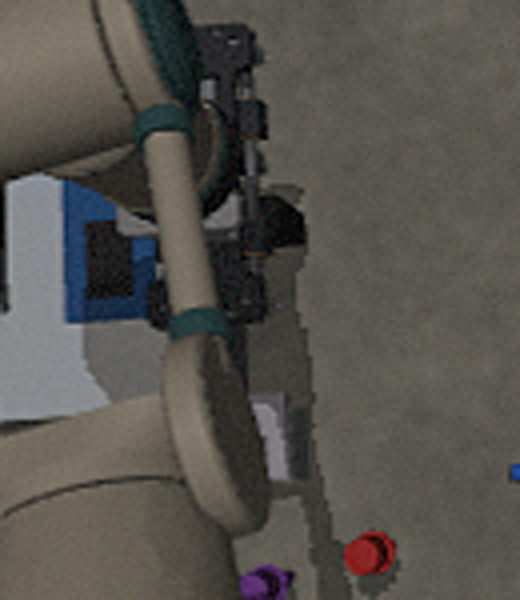

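View pics/s8.png

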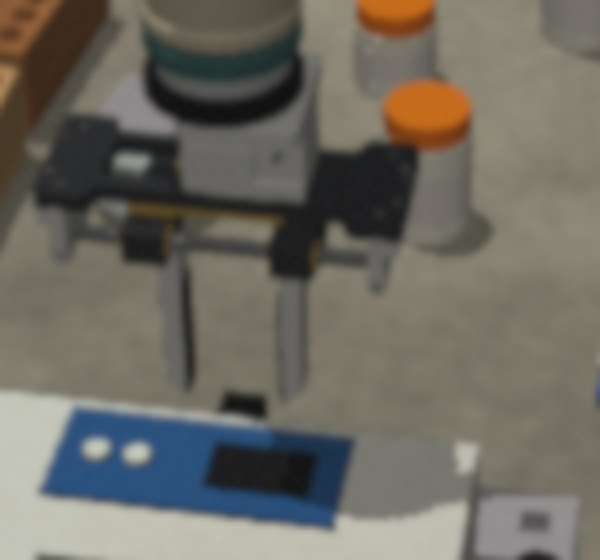

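Emit:
send_rows([
  {"x":0,"y":0,"z":2.3,"wx":0,"wy":0,"wz":0,"gripper":0},
  {"x":0,"y":0,"z":2.3,"wx":0,"wy":0,"wz":0,"gripper":0},
  {"x":0,"y":0,"z":0,"wx":0,"wy":0,"wz":0,"gripper":0},
  {"x":0,"y":0,"z":0,"wx":0,"wy":0,"wz":0,"gripper":-1},
  {"x":0,"y":0,"z":0,"wx":0,"wy":0,"wz":0,"gripper":-1},
  {"x":0,"y":0,"z":0,"wx":0,"wy":0,"wz":0,"gripper":-1},
  {"x":0,"y":0,"z":0,"wx":0,"wy":0,"wz":0,"gripper":-1},
  {"x":-1,"y":0,"z":0,"wx":0,"wy":0,"wz":0,"gripper":-1},
  {"x":-1,"y":0,"z":0,"wx":0,"wy":0,"wz":0,"gripper":-1},
])

```text
clock: 11.62
eef_pos: [0.5852, 0.2178, 0.0962]
ee_rot: [-0.001, 0.689, 0.724, 0.001]
force: [-2.6, 3.0, 5.6]
grip_width: 0.255
```

Run:
```python
from h import *
delta(I2W(-230,0,95),Rtool([0,0,-1],-IY))
```

```text
at [0.5852 0.2178 0.0962] toolz [-0.001  0.003 -1.   ] tooly [ 0.999  0.049 -0.   ] grip 0.255 F [-2.6  3.   5.6] t 11.62 j [0.24 0.44 1.58 0.   1.12 0.19]
 shift cm (current axes): [-1.617e+01 -1.000e-02  8.000e-02] dist 16.2
 turn deg: [-0.03 -0.15 -0.03]  shift cm in target axes: [-16.17  -0.02   0.12]
```

Emit:
send_rows([
  {"x":-2,"y":0,"z":0,"wx":0,"wy":0,"wz":0,"gripper":-1},
  {"x":-2,"y":0,"z":0,"wx":0,"wy":0,"wz":0,"gripper":-1},
  {"x":-2,"y":0,"z":0,"wx":0,"wy":0,"wz":0,"gripper":-1},
  {"x":-2,"y":0,"z":0,"wx":0,"wy":0,"wz":0,"gripper":-1},
  {"x":-2,"y":0,"z":0,"wx":0,"wy":0,"wz":0,"gripper":-1},
  {"x":-2,"y":0,"z":0,"wx":0,"wy":0,"wz":0,"gripper":-1},
  {"x":-2,"y":0,"z":0,"wx":0,"wy":0,"wz":0,"gripper":-1},
  {"x":-1.3,"y":0,"z":0,"wx":0,"wy":0,"wz":0,"gripper":-1},
  {"x":-0.7,"y":0,"z":0,"wx":0,"wy":0,"wz":0,"gripper":-1},
  {"x":0,"y":0,"z":0,"wx":0,"wy":0,"wz":0,"gripper":-1},
])

```text
clock: 12.88
eef_pos: [0.5921, 0.057, 0.0962]
ee_rot: [-0.001, 0.69, 0.724, -0.001]
force: [-6.4, 0.6, 7.8]
grip_width: 0.25
```

Run:
```python
from h import *
delta(I2W(-230,0,95),Rtool([0,0,-1],-IY))
```

```text
at [0.5921 0.057  0.0962] toolz [-0.003  0.001 -1.   ] tooly [ 0.999  0.049 -0.003] grip 0.25 F [-6.4  0.6  7.8] t 12.88 j [-0.02  0.4   1.65  0.    1.09 -0.07]
 shift cm (current axes): [-0.08  0.09  0.12] dist 0.2
 turn deg: [-0.16 -0.07 -0.07]  shift cm in target axes: [-0.08  0.09  0.12]
```

Pull a touch more to the stop, then release and rise.

Emit:
send_rows([
  {"x":-0.3,"y":0,"z":0,"wx":0,"wy":0,"wz":0,"gripper":-1},
  {"x":0,"y":0,"z":0,"wx":0,"wy":0,"wz":0,"gripper":-1},
  {"x":0,"y":0,"z":0,"wx":0,"wy":0,"wz":0,"gripper":0},
  {"x":0,"y":0,"z":0,"wx":0,"wy":0,"wz":0,"gripper":0},
  {"x":0,"y":0,"z":0,"wx":0,"wy":0,"wz":0,"gripper":0},
  {"x":0,"y":0,"z":-3,"wx":0,"wy":0,"wz":0,"gripper":0},
  {"x":0,"y":0,"z":-5,"wx":0,"wy":0,"wz":0,"gripper":0},
  {"x":0,"y":0,"z":-5,"wx":0,"wy":0,"wz":0,"gripper":0},
  {"x":0,"y":-5,"z":-4,"wx":0,"wy":0,"wz":0,"gripper":1},
  {"x":0,"y":-5,"z":-4,"wx":0,"wy":0,"wz":0,"gripper":1},
])

```text
clock: 14.12
eef_pos: [0.4959, 0.0486, 0.304]
ee_rot: [0.0, 0.689, 0.724, -0.0]
force: [-0.9, -0.0, 0.3]
grip_width: 0.677
```

Run:
```python
from h import *
a=snap("top","t9");b=snap("side","s9")
delta(None)
```

```text
at [0.4947 0.0488 0.3082] toolz [ 0.007 -0.001 -1.   ] tooly [0.999 0.05  0.007] grip 0.763 F [ 0.2 -0.1  0.3] t 14.22 j [-0.04  0.11  1.51 -0.    1.51 -0.09]
```

View pics/t9.png

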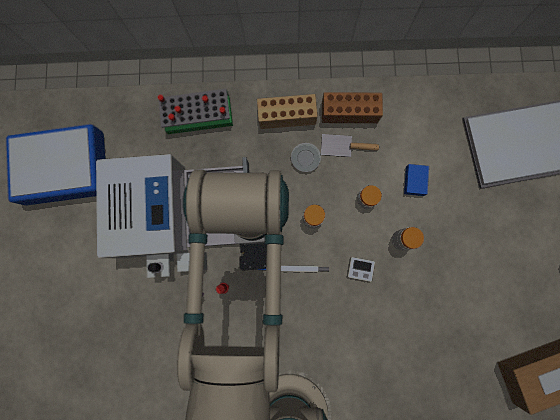

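View pics/s9.png

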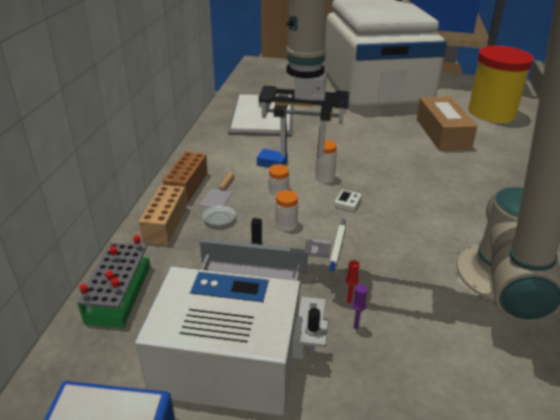

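```bash
cat >> h.py <<'E'
def pt(b,p):
    b,p=np.radians(b),np.radians(p); return Rtool([np.cos(b)*np.cos(p),np.sin(b)*np.cos(p),-np.sin(p)],[-np.sin(b),np.cos(b),0])
def jars(n1,n2):
    out={}
    for n,f in(("side",n1),("top",n2)):
        im=cv2.imread(f"pics/{f}_full.png"); m=cv2.inRange(cv2.cvtColor(im,cv2.COLOR_BGR2HSV),(5,150,80),(20,255,255))
        L=[]
        for x in cv2.findContours(m,0,2)[0]:
            if cv2.contourArea(x)>80:
                u,v,w,h=cv2.boundingRect(x); L.append((u+w/2-.5,v+h/2-.5))
        out[n]=L
    for s in out["side"]:
        for t in out["top"]:
            P,e=tri(s,t)
            if e<.008 and -.02<P[2]<.2: print("jar cap",np.round(s,1),np.round(t,1),P.round(4),"e",round(e,4))
E
python3 - <<'E'
from h import *
jars("s9","t9")
b=np.degrees(np.arctan2(-.341,.473)); print(b)
Rt=pt(b,45); G=np.array([.473,-.341,.06]); P=G-.12*Rt.as_matrix()[:,2]
delta(P,Rt)
E
```

```text
jar cap [286. 198.] [314.  214.5] [ 0.5454 -0.0845  0.0849] e 0.0021
jar cap [278.5 171.5] [370.5 195.5] [ 0.5968 -0.2463  0.0616] e 0.002
jar cap [329.5 146. ] [412.5 237.5] [ 0.4689 -0.3423  0.1082] e 0.0068
-35.78897345918334
at [0.4947 0.0488 0.3082] toolz [ 0.007 -0.001 -1.   ] tooly [0.999 0.05  0.007] grip 0.763 F [ 0.2 -0.1  0.3] t 14.22 j [-0.04  0.11  1.51 -0.    1.51 -0.09]
 shift cm (current axes): [-33.51 -10.85  16.29] dist 38.8
 turn deg: [-19.78 -41.65 -48.76]  shift cm in target axes: [  2.68 -32.89  20.43]
```

Emit:
send_rows([
  {"x":0,"y":0,"z":0,"wx":-2.83,"wy":-5.95,"wz":-6.97,"gripper":1},
  {"x":0,"y":0,"z":0,"wx":-2.83,"wy":-5.95,"wz":-6.97,"gripper":1},
  {"x":0,"y":0,"z":0,"wx":-2.83,"wy":-5.95,"wz":-6.97,"gripper":1},
  {"x":0,"y":0,"z":0,"wx":-2.83,"wy":-5.95,"wz":-6.97,"gripper":1},
  {"x":0,"y":0,"z":0,"wx":-2.83,"wy":-5.95,"wz":-6.97,"gripper":1},
  {"x":0,"y":0,"z":0,"wx":-2.83,"wy":-5.95,"wz":-6.97,"gripper":1},
  {"x":0,"y":0,"z":0,"wx":-2.83,"wy":-5.95,"wz":-6.97,"gripper":1},
  {"x":0,"y":0,"z":0,"wx":0,"wy":0,"wz":0,"gripper":1},
])

```text
clock: 15.22
eef_pos: [0.4947, 0.0492, 0.3005]
ee_rot: [0.359, 0.282, 0.882, -0.119]
force: [-0.4, -0.2, 0.6]
grip_width: 0.998
```

Run:
```python
from h import *
b=np.degrees(np.arctan2(-.341,.473))
Rt=pt(b,45); G=np.array([.473,-.341,.06]); P=G-.12*Rt.as_matrix()[:,2]
delta(P,Rt)
```

```text
at [0.4947 0.0492 0.3005] toolz [ 0.566 -0.412 -0.714] tooly [ 0.583  0.812 -0.007] grip 0.998 F [-0.4 -0.2  0.6] t 15.22 j [ 0.42 -0.05  1.97 -0.83  0.96 -0.13]
 shift cm (current axes): [  2.14 -32.84  20.03] dist 38.5
 turn deg: [-0.2  -0.54  0.38]  shift cm in target axes: [  2.11 -32.92  19.9 ]
```

Emit:
send_rows([
  {"x":0.3,"y":-5.5,"z":0,"wx":0,"wy":0,"wz":0,"gripper":1},
  {"x":0.3,"y":-5.5,"z":0,"wx":0,"wy":0,"wz":0,"gripper":1},
  {"x":0.3,"y":-5.5,"z":0,"wx":0,"wy":0,"wz":0,"gripper":1},
  {"x":0.4,"y":-5.5,"z":0,"wx":0,"wy":0,"wz":0,"gripper":1},
  {"x":0.4,"y":-5.5,"z":0,"wx":0,"wy":0,"wz":0,"gripper":1},
  {"x":0.4,"y":-5.4,"z":0,"wx":0,"wy":0,"wz":0,"gripper":1},
  {"x":0,"y":0,"z":4,"wx":0,"wy":0,"wz":0,"gripper":1},
  {"x":0,"y":0,"z":5,"wx":0,"wy":0,"wz":0,"gripper":1},
  {"x":0,"y":0,"z":5,"wx":0,"wy":0,"wz":0,"gripper":1},
  {"x":0,"y":0,"z":5,"wx":0,"wy":0,"wz":0,"gripper":1},
])

```text
clock: 16.48
eef_pos: [0.4265, -0.2139, 0.1543]
ee_rot: [0.327, 0.294, 0.891, -0.116]
force: [-1.0, -0.2, 1.3]
grip_width: 1.001
```

Run:
```python
from h import *
snap("top","t10",(340,170,480,300),5);snap("side","s10",(240,90,400,230),4)
b=np.degrees(np.arctan2(-.341,.473))
Rt=pt(b,45); G=np.array([.473,-.341,.06])
delta(G,Rt); jars("s10","t10")
```

```text
at [ 0.4273 -0.2139  0.1547] toolz [ 0.514 -0.399 -0.76 ] tooly [ 0.596  0.803 -0.018] grip 0.997 F [-0.2 -0.3  0.1] t 16.57 j [-0.56 -0.05  2.37 -0.49  0.14 -1.03]
 shift cm (current axes): [-2.3  -7.31 14.61] dist 16.5
 turn deg: [-1.31 -4.44  0.08]  shift cm in target axes: [-1.18 -7.64 14.57]
jar cap [286. 198.] [314.  214.5] [ 0.5454 -0.0845  0.0849] e 0.0021
jar cap [278.5 171.5] [370.5 195.5] [ 0.5968 -0.2463  0.0616] e 0.002
```

View pics/t10.png

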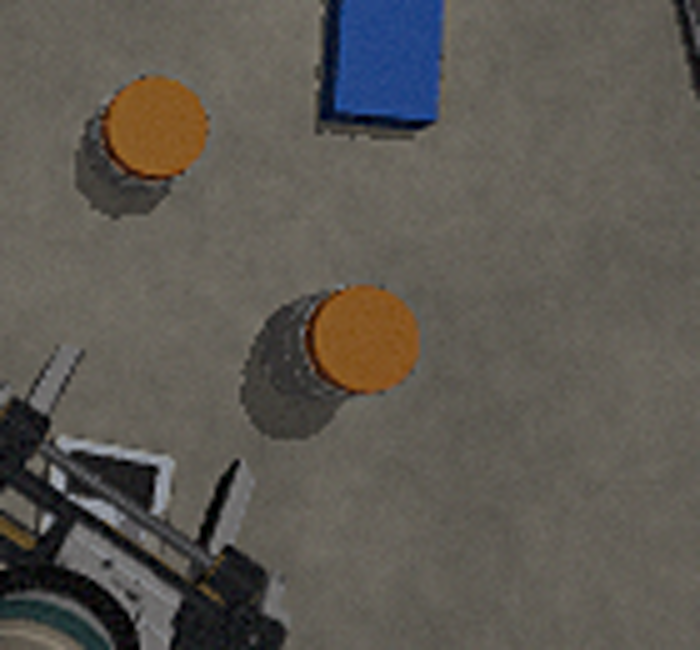

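View pics/s10.png

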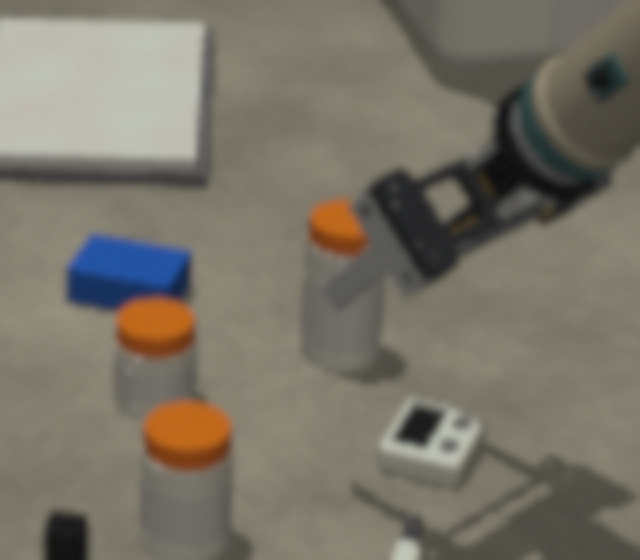

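```bash
cat >> h.py <<'E'
def fk(q,k):
    a1,d1,L2,L3,a3,L=k
    Rz=lambda t:R.from_euler('z',t); Ry=lambda t:R.from_euler('y',t)
    B=Rz(q[0]); p=B.apply([a1,0,d1]); r=B*Ry(q[1]); p=p+r.apply([0,0,L2]); r=r*Ry(q[2]); p=p+r.apply([a3,0,L3])
    r=r*Rz(q[3])*Ry(q[4])*Rz(q[5]); return p+r.apply([0,0,L]),r
E
python3 - <<'E'
from h import *
from scipy.optimize import least_squares
S=[((1.161,.2766,1.5061,0,1.3607,-.121),(.1636,.5507,.2236)),((.38,.26,1.85,0,1.03,-1.24),(.428,.2478,.1068)),((.56,.30,1.74,0,1.1,-1.06),(.4163,.3433,.124)),((.27,.41,1.51,0,1.22,.22),(.5848,.2366,.1406)),((-.02,.4,1.65,0,1.09,-.07),(.5921,.057,.0962)),((-.04,.11,1.51,0,1.51,-.09),(.4959,.0486,.304)),((.42,-.05,1.97,-.83,.96,-.13),(.4947,.0492,.3005))]
p,r,s=pose(); S.append((s["joint_pos"],p))
f=lambda k:np.concatenate([fk(q,k)[0]-P for q,P in S])
o=least_squares(f,[0.05,.3,.35,.3,0,.25]); print(o.x.round(4),np.abs(o.fun).max())
P,rr=fk(s["joint_pos"],o.x); print(rr.as_matrix().round(3)); print(r.as_matrix().round(3))
E
```

```text
[0.0504 0.0936 0.5563 0.3821 0.0353 0.2903] 0.07133477613633438
[[-0.596 -0.617  0.514]
 [-0.803  0.444 -0.399]
 [ 0.018 -0.65  -0.76 ]]
[[-0.617  0.596  0.514]
 [ 0.444  0.803 -0.399]
 [-0.65  -0.018 -0.76 ]]
```

Run:
```python
from h import *
from scipy.optimize import least_squares
S=[((1.161,.2766,1.5061,0,1.3607,-.121),(.1636,.5507,.2236)),((.38,.26,1.85,0,1.03,-1.24),(.428,.2478,.1068)),((.56,.30,1.74,0,1.1,-1.06),(.4163,.3433,.124)),((.27,.41,1.51,0,1.22,.22),(.586,.237,.1425)),((-.02,.4,1.65,0,1.09,-.07),(.5921,.057,.0962)),((-.04,.11,1.51,0,1.51,-.09),(.4947,.0488,.3082)),((.42,-.05,1.97,-.83,.96,-.13),(.4947,.0492,.3005))]
p,r,s=pose(); S.append((s["joint_pos"],p))
for q,P in S: print(np.degrees(np.arctan2(P[1],P[0]))-np.degrees(q[0]))
f=lambda k:np.concatenate([(fk(q,k[:6])[0]-P) for q,P in S[:]])
for i in (1,-1):
  def fk2(q,k): q=list(q); return fk(q,k)
  o=least_squares(f,[0.0,.3,.4,.4,0,.25],loss="soft_l1",f_scale=.005); print(o.x.round(4)); print(f(o.x).reshape(-1,3).round(3))
  break
```

```text
6.934155450299329
8.297241991582474
7.4249134636103875
6.550362623137815
6.644693579092806
7.925583473196202
-18.38459750799008
5.386176374840275
[0.0187 0.1092 0.6104 0.4105 0.074  0.3146]
[[ 0.064 -0.027 -0.001]
 [ 0.027 -0.066  0.003]
 [ 0.035 -0.061  0.002]
 [ 0.014 -0.071  0.002]
 [-0.005 -0.069  0.006]
 [ 0.001 -0.069 -0.001]
 [ 0.002 -0.036 -0.017]
 [-0.064 -0.038 -0.007]]
```

```bash
cat >> h.py <<'E'
def fk(q,k):
    a1,by,d1,L2,L3,a3,wx,wy,L=k
    Rz=lambda t:R.from_euler('z',t); Ry=lambda t:R.from_euler('y',t)
    B=Rz(q[0]); p=B.apply([a1,by,d1]); r=B*Ry(q[1]); p=p+r.apply([0,0,L2]); r=r*Ry(q[2]); p=p+r.apply([a3,0,L3])
    r=r*Rz(q[3]); p=p+r.apply([wx,wy,0]); r=r*Ry(q[4]); r=r*Rz(q[5]); return p+r.apply([0,0,L]),r*Rz(np.pi/2)
E
python3 - <<'E'
from h import *
from scipy.optimize import least_squares
S=[((1.161,.2766,1.5061,0,1.3607,-.121),(.1636,.5507,.2236)),((.38,.26,1.85,0,1.03,-1.24),(.428,.2478,.1068)),((.56,.30,1.74,0,1.1,-1.06),(.4163,.3433,.124)),((.27,.41,1.51,0,1.22,.22),(.586,.237,.1425)),((-.02,.4,1.65,0,1.09,-.07),(.5921,.057,.0962)),((-.04,.11,1.51,0,1.51,-.09),(.4947,.0488,.3082)),((.42,-.05,1.97,-.83,.96,-.13),(.4947,.0492,.3005))]
p,r,s=pose(); S.append((s["joint_pos"],p))
f=lambda k:np.concatenate([(fk(q,k)[0]-P) for q,P in S[:]]+[.02*(np.array(k)-[0,.07,.3,.45,.4,0,0,0,.25])])
o=least_squares(f,[0.0,0.07,.3,.4,.4,0,0,0,.25]); print(o.x.round(4)); print(f(o.x)[:24].reshape(-1,3).round(3))
E
```

```text
[7.000e-04 6.970e-02 1.410e-01 6.326e-01 4.208e-01 6.450e-02 8.000e-04
 3.000e-04 3.743e-01]
[[-0.     0.    -0.001]
 [ 0.003 -0.    -0.001]
 [-0.001 -0.    -0.001]
 [-0.001 -0.002 -0.001]
 [ 0.     0.001  0.001]
 [-0.001  0.001  0.002]
 [ 0.001  0.    -0.001]
 [-0.001  0.001  0.002]]
```

```bash
cat >> h.py <<'E'
K=np.array([7e-4,.0697,.141,.6326,.4208,.0645,8e-4,3e-4,.3743])
LO=np.array([-2.89,-.75,.22,-1.18,.11,-2.7]);HI=np.array([2.89,2.08,2.7,4.32,2.71,2.7])
from scipy.optimize import least_squares
def ik(P,Rt,q0s=None):
    best=None
    b=np.arctan2(P[1],P[0])
    for q0 in (q0s or [[b-.1,.1,2.,0.,.6,-1.5],[b-.1,.1,2.,0.,.6,1.2],[b,.3,1.5,-.6,.8,-1.],[b,.3,1.5,.6,.8,-1.],[b,.3,1.5,3.,.8,1.]]):
        f=lambda q:np.concatenate([(fk(q,K)[0]-P)*5,(fk(q,K)[1].inv()*Rt).as_rotvec()])
        o=least_squares(f,np.clip(q0,LO+.02,HI-.02),bounds=(LO+.015,HI-.015))
        if best is None or o.cost<best[0]-1e-9: best=(o.cost,o.x)
    return best
E
python3 - <<'E'
from h import *
for nm,G in (("tall",[.473,-.341,.06]),("mid",[.5452,-.0844,.05]),("short",[.597,-.2465,.045]),("place1",I2W(-110,-65,74)),("place2",I2W(-110,0,64)),("place3",I2W(-110,65,59)),("flip",[.55,-.1,.35]),("flip2",[.5,0,.45]),("flip3",[.6,0,.4])):
    G=np.array(G); r=np.hypot(*G[:2]); b=np.degrees(np.arctan2(G[1],G[0])-np.arcsin(.07/r))
    for p in ((0,) if "flip" in nm else (35,45,55,65)):
        c,q=ik(G,pt(b,p)); print(nm,round(b,1),p,"cost %.1e"%c,q.round(2))
E
```

```text
tall -42.7 35 cost 6.8e-29 [-0.74  0.49  2.56  3.14  0.87  1.57]
tall -42.7 45 cost 9.5e-31 [-0.74  0.34  2.41  3.15  0.39  1.57]
tall -42.7 55 cost 1.5e-03 [-0.75  0.3   2.31  3.09  0.13  1.62]
tall -42.7 65 cost 5.6e-23 [-0.74  0.28  2.1  -0.    0.33 -1.57]
mid -16.1 35 cost 7.2e-29 [-0.28  0.55  2.66  3.14  1.02  1.57]
mid -16.1 45 cost 4.4e-22 [-0.28  0.35  2.49  3.14  0.48  1.57]
mid -16.1 55 cost 2.8e-04 [-0.28  0.28  2.35  3.13  0.13  1.58]
mid -16.1 65 cost 9.9e-25 [-0.28  0.26  2.17 -0.    0.27 -1.57]
short -28.7 35 cost 6.2e-19 [-0.5   0.54  2.43  3.14  0.78  1.57]
short -28.7 45 cost 1.4e-18 [-0.5   0.42  2.29  3.14  0.35  1.57]
short -28.7 55 cost 1.3e-03 [-0.5   0.37  2.09 -0.05  0.13 -1.52]
short -28.7 65 cost 7.0e-21 [-0.5   0.38  1.98 -0.    0.34 -1.57]
place1 9.4 35 cost 1.2e-25 [0.17 0.47 2.33 3.14 0.62 1.57]
place1 9.4 45 cost 1.6e-25 [0.17 0.38 2.19 3.15 0.22 1.57]
place1 9.4 55 cost 1.0e-20 [ 0.16  0.35  2.04 -0.    0.13 -1.57]
place1 9.4 65 cost 4.3e-29 [ 0.16  0.37  1.89 -0.    0.45 -1.57]
place2 10.1 35 cost 2.8e-22 [0.18 0.47 2.49 3.14 0.78 1.57]
place2 10.1 45 cost 2.3e-27 [0.18 0.35 2.34 3.15 0.33 1.57]
place2 10.1 55 cost 8.2e-04 [ 0.18  0.3   2.15 -0.03  0.13 -1.54]
place2 10.1 65 cost 2.3e-18 [ 0.18  0.31  2.03 -0.    0.36 -1.57]
place3 11.0 35 cost 2.5e-30 [0.19 0.51 2.65 3.14 0.97 1.57]
place3 11.0 45 cost 7.9e-25 [0.19 0.32 2.48 3.15 0.44 1.57]
place3 11.0 55 cost 7.2e-04 [0.19 0.26 2.36 3.12 0.13 1.59]
place3 11.0 65 cost 3.8e-30 [ 0.19  0.25  2.16 -0.    0.3  -1.57]
flip -17.5 0 cost 7.9e-20 [-0.3   0.15  2.64  3.15  1.22  1.57]
flip2 -8.0 0 cost 1.7e-18 [-0.14 -0.3   2.49  3.15  0.62  1.56]
flip3 -6.7 0 cost 7.2e-30 [-0.11  0.03  2.46  3.15  0.92  1.57]
```

```bash
cat >> h.py <<'E'
import json
def rowsfor(poses,grip,dec=(1,1)):
    """poses: list of (p,R), first = current commanded; prints rows, rounded, with drift compensated"""
    p,r=poses[0]; out=[]
    for P,Rt in poses[1:]:
        d=np.round(r.inv().apply(P-p)*100,dec[0]); w=np.round(np.degrees((r.inv()*Rt).as_rotvec()),dec[1])
        out.append(dict(x=d[0],y=d[1],z=d[2],wx=w[0],wy=w[1],wz=w[2],gripper=grip)); p=p+r.apply(d/100); r=r*R.from_rotvec(np.radians(w))
    return out
def show(rows):
    for i in range(0,len(rows),10): print(json.dumps([{k:float(v)+0.0 for k,v in r.items()} for r in rows[i:i+10]]))
def jpath(wps,q0=None):
    """joint waypoints -> list of poses with limited steps"""
    p,r,s=pose(); q=np.array(s["joint_pos"]); poses=[(p,r)]
    # model offset correction: use model pose, blended
    for w in wps:
        w=np.array(w,float); n=1
        while True:
            L=[fk(q+(w-q)*i/n,K) for i in range(n+1)]
            ok=all(np.linalg.norm(b[0]-a[0])<.055 and np.degrees((a[1].inv()*b[1]).magnitude())<9.8 for a,b in zip(L,L[1:])) and np.all(np.abs(w-q)/n<[.18,.18,.22,.22,.22,.22])
            if ok: break
            n+=1
        poses+=L[1:]; q=w
    return poses
E
python3 - <<'E'
from h import *
G=np.array([.473,-.341,.062]); b=-42.7; Rt=pt(b,40); Ry=Rt*R.from_euler('z',np.pi)
for RR in (Rt,Ry):
  for d in (.12,0):
    c,q=ik(G-d*Rt.as_matrix()[:,2],RR,[[-.74,.4,2.4,3.14,.5,-1.57],[-.74,.4,2.4,3.14,.5,1.57]]); print(d,"%.1e"%c,q.round(2))
ps=jpath([[-.4,0,2.0,-.2,.7,-1.1],[-.4,0,2,3.14,.7,-1.57]])
for a,r in ps[::4]+[ps[-1]]: print(a.round(3),r.as_matrix()[:,2].round(2))
show(rowsfor(ps,1))
E
```

```text
0.12 7.5e-21 [-0.74  0.06  2.54  3.15  0.33  1.56]
0 1.5e-22 [-0.74  0.39  2.48  3.15  0.61  1.57]
0.12 4.7e-22 [-0.74  0.06  2.54  3.15  0.33 -1.58]
0 1.4e-22 [-0.74  0.39  2.48  3.15  0.61 -1.57]
[ 0.427 -0.214  0.155] [ 0.51 -0.4  -0.76]
[ 0.501 -0.14   0.201] [ 0.39 -0.18 -0.9 ]
[0.589 0.002 0.257] [ 0.62  0.2  -0.76]
[0.68  0.05  0.399] [ 0.87  0.33 -0.38]
[ 0.726 -0.021  0.553] [0.99 0.14 0.03]
[ 0.704 -0.173  0.637] [ 0.93 -0.26  0.26]
[ 0.688 -0.215  0.641] [ 0.89 -0.37  0.27]
[{"x": -2.4, "y": 0.6, "z": 0.0, "wx": 1.8, "wy": 3.9, "wz": 2.4, "gripper": 1.0}, {"x": -1.6, "y": 2.1, "z": -0.8, "wx": 0.4, "wy": 4.6, "wz": 2.1, "gripper": 1.0}, {"x": -0.8, "y": 3.4, "z": -1.8, "wx": -1.0, "wy": 5.3, "wz": 1.5, "gripper": 1.0}, {"x": 1.7, "y": 4.1, "z": -0.2, "wx": -6.1, "wy": 3.1, "wz": 6.7, "gripper": 1.0}, {"x": 1.7, "y": 4.1, "z": -0.3, "wx": -6.2, "wy": 2.8, "wz": 6.6, "gripper": 1.0}, {"x": 1.5, "y": 4.3, "z": -0.3, "wx": -6.3, "wy": 2.7, "wz": 6.6, "gripper": 1.0}, {"x": 1.4, "y": 4.2, "z": -0.3, "wx": -6.4, "wy": 2.6, "wz": 6.7, "gripper": 1.0}, {"x": 1.3, "y": 4.3, "z": -0
[... 437 characters left out ...]
 1.5, "wz": 6.6, "gripper": 1.0}, {"x": 0.6, "y": 4.5, "z": -0.3, "wx": -6.7, "wy": 1.4, "wz": 6.6, "gripper": 1.0}, {"x": 0.5, "y": 4.4, "z": -0.2, "wx": -6.8, "wy": 1.1, "wz": 6.7, "gripper": 1.0}, {"x": 0.4, "y": 4.5, "z": -0.3, "wx": -6.8, "wy": 1.0, "wz": 6.6, "gripper": 1.0}, {"x": 0.2, "y": 4.4, "z": -0.3, "wx": -6.7, "wy": 0.8, "wz": 6.7, "gripper": 1.0}, {"x": 0.2, "y": 4.5, "z": -0.3, "wx": -6.9, "wy": 0.7, "wz": 6.6, "gripper": 1.0}, {"x": 0.0, "y": 4.5, "z": -0.2, "wx": -6.8, "wy": 0.4, "wz": 6.6, "gripper": 1.0}, {"x": -0.1, "y": 4.5, "z": -0.3, "wx": -6.8, "wy": 0.3, "wz": 6.7, "gripper": 1.0}]
[{"x": -0.2, "y": 4.4, "z": -0.3, "wx": -6.9, "wy": 0.1, "wz": 6.6, "gripper": 1.0}]
```

Emit:
send_rows([
  {"x":-2.4,"y":0.6,"z":0.0,"wx":1.8,"wy":3.9,"wz":2.4,"gripper":1.0},
  {"x":-1.6,"y":2.1,"z":-0.8,"wx":0.4,"wy":4.6,"wz":2.1,"gripper":1.0},
  {"x":-0.8,"y":3.4,"z":-1.8,"wx":-1.0,"wy":5.3,"wz":1.5,"gripper":1.0},
  {"x":1.7,"y":4.1,"z":-0.2,"wx":-6.1,"wy":3.1,"wz":6.7,"gripper":1.0},
  {"x":1.7,"y":4.1,"z":-0.3,"wx":-6.2,"wy":2.8,"wz":6.6,"gripper":1.0},
  {"x":1.5,"y":4.3,"z":-0.3,"wx":-6.3,"wy":2.7,"wz":6.6,"gripper":1.0},
  {"x":1.4,"y":4.2,"z":-0.3,"wx":-6.4,"wy":2.6,"wz":6.7,"gripper":1.0},
  {"x":1.3,"y":4.3,"z":-0.2,"wx":-6.4,"wy":2.3,"wz":6.6,"gripper":1.0},
])

```text
clock: 17.58
eef_pos: [0.5885, 0.0061, 0.262]
ee_rot: [0.216, 0.529, 0.771, 0.282]
force: [0.6, 0.1, -1.1]
grip_width: 0.998
```

Run:
```python
from h import *
delta(None)
print(ik(*pose()[:2],[pose()[2]["joint_pos"]])[1].round(2))
ps=jpath([[-.4,0,2,3.14,.7,-1.57]])
show(rowsfor(ps,1))
```

```text
at [0.5885 0.0061 0.262 ] toolz [ 0.632  0.206 -0.747] tooly [0.693 0.281 0.664] grip 0.998 F [ 0.6  0.1 -1.1] t 17.57 j [-0.39 -0.01  2.    0.74  0.7  -1.23]
[-0.4  -0.01  2.    0.74  0.7  -1.23]
[{"x": 1.3, "y": 4.4, "z": -0.2, "wx": -6.4, "wy": 2.2, "wz": 6.7, "gripper": 1.0}, {"x": 1.1, "y": 4.3, "z": -0.2, "wx": -6.4, "wy": 2.1, "wz": 6.6, "gripper": 1.0}, {"x": 0.9, "y": 4.3, "z": -0.3, "wx": -6.6, "wy": 1.8, "wz": 6.7, "gripper": 1.0}, {"x": 0.8, "y": 4.4, "z": -0.2, "wx": -6.5, "wy": 1.7, "wz": 6.6, "gripper": 1.0}, {"x": 0.6, "y": 4.4, "z": -0.3, "wx": -6.6, "wy": 1.5, "wz": 6.7, "gripper": 1.0}, {"x": 0.6, "y": 4.4, "z": -0.3, "wx": -6.7, "wy": 1.3, "wz": 6.6, "gripper": 1.0}, {"x": 0.4, "y": 4.4, "z": -0.2, "wx": -6.7, "wy": 1.2, "wz": 6.6, "gripper": 1.0}, {"x": 0.3, "y": 4.4, "z": -0.3, "wx": -6.8, "wy": 0.9, "wz": 6.7, "gripper": 1.0}, {"x": 0.3, "y": 4.5, "z": -0.2, "wx": -6.8, "wy": 0.8, "wz": 6.6, "gripper": 1.0}, {"x": 0.0, "y": 4.5, "z": -0.3, "wx": -6.8, "wy": 0.6, "wz": 6.6, "gripper": 1.0}]
[{"x": 0.0, "y": 4.5, "z": -0.2, "wx": -6.8, "wy": 0.4, "wz": 6.6, "gripper": 1.0}, {"x": -0.1, "y": 4.5, "z": -0.3, "wx": -6.8, "wy": 0.3, "wz": 6.6, "gripper": 1.0}, {"x": -0.3, "y": 4.5, "z": -0.2, "wx": -6.9, "wy": 0.0, "wz": 6.5, "gripper": 1.0}]
```

Follows the model exactly. Continue.

Emit:
send_rows([
  {"x":1.3,"y":4.4,"z":-0.2,"wx":-6.4,"wy":2.2,"wz":6.7,"gripper":1.0},
  {"x":1.1,"y":4.3,"z":-0.2,"wx":-6.4,"wy":2.1,"wz":6.6,"gripper":1.0},
  {"x":0.9,"y":4.3,"z":-0.3,"wx":-6.6,"wy":1.8,"wz":6.7,"gripper":1.0},
  {"x":0.8,"y":4.4,"z":-0.2,"wx":-6.5,"wy":1.7,"wz":6.6,"gripper":1.0},
  {"x":0.6,"y":4.4,"z":-0.3,"wx":-6.6,"wy":1.5,"wz":6.7,"gripper":1.0},
  {"x":0.6,"y":4.4,"z":-0.3,"wx":-6.7,"wy":1.3,"wz":6.6,"gripper":1.0},
  {"x":0.4,"y":4.4,"z":-0.2,"wx":-6.7,"wy":1.2,"wz":6.6,"gripper":1.0},
  {"x":0.3,"y":4.4,"z":-0.3,"wx":-6.8,"wy":0.9,"wz":6.7,"gripper":1.0},
  {"x":0.3,"y":4.5,"z":-0.2,"wx":-6.8,"wy":0.8,"wz":6.6,"gripper":1.0},
  {"x":0.0,"y":4.5,"z":-0.3,"wx":-6.8,"wy":0.6,"wz":6.6,"gripper":1.0},
])

```text
clock: 18.82
eef_pos: [0.7228, -0.0925, 0.6093]
ee_rot: [0.185, 0.628, 0.121, 0.746]
force: [-0.1, 0.2, 1.0]
grip_width: 0.998
```

Emit:
send_rows([
  {"x":0.0,"y":4.5,"z":-0.2,"wx":-6.8,"wy":0.4,"wz":6.6,"gripper":1.0},
  {"x":-0.1,"y":4.5,"z":-0.3,"wx":-6.8,"wy":0.3,"wz":6.6,"gripper":1.0},
  {"x":-0.3,"y":4.5,"z":-0.2,"wx":-6.9,"wy":0.0,"wz":6.5,"gripper":1.0},
])

```text
clock: 19.2
eef_pos: [0.6874, -0.2179, 0.6409]
ee_rot: [0.163, 0.593, -0.121, 0.779]
force: [-0.1, -0.1, 0.4]
grip_width: 1.002
```

Run:
```python
from h import *
delta(None)
snap("side","s11"); snap("top","t11"); jars("s11","t11")
G=np.array([.473,-.341,.062]); b=-42.7; Rt=pt(b,40)*R.from_euler('z',np.pi)
c,q=ik(G-.13*Rt.as_matrix()[:,2],Rt,[[-.74,.06,2.54,3.14,.3,-1.57]]); print(c,q)
ps=jpath([q]); print(ps[-1][0]); show(rowsfor(ps,1))
```

```text
at [ 0.6874 -0.2179  0.6409] toolz [ 0.885 -0.381  0.267] tooly [-0.397 -0.918  0.005] grip 1.002 F [-0.1 -0.1  0.4] t 19.2 j [-0.4  -0.    1.99  3.15  0.68 -1.58]
jar cap [286. 198.] [314.  214.5] [ 0.5454 -0.0845  0.0849] e 0.0021
jar cap [326.5 146. ] [413.  237.5] [ 0.4734 -0.3439  0.1063] e 0.002
2.9826855189420247e-26 [-0.74124873  0.02464004  2.5389636   3.15216101  0.29468718 -1.57833358]
[ 0.39981296 -0.27346494  0.14556239]
[{"x": -4.0, "y": 2.0, "z": -1.1, "wx": -1.6, "wy": -4.6, "wz": -0.3, "gripper": 1.0}, {"x": -4.5, "y": 2.0, "z": -1.3, "wx": -1.5, "wy": -4.7, "wz": -0.2, "gripper": 1.0}, {"x": -4.5, "y": 2.0, "z": -1.3, "wx": -1.7, "wy": -4.6, "wz": -0.1, "gripper": 1.0}, {"x": -4.5, "y": 1.9, "z": -1.2, "wx": -1.6, "wy": -4.6, "wz": 0.0, "gripper": 1.0}, {"x": -4.5, "y": 1.9, "z": -1.2, "wx": -1.6, "wy": -4.6, "wz": 0.2, "gripper": 1.0}, {"x": -4.6, "y": 1.9, "z": -1.1, "wx": -1.5, "wy": -4.7, "wz": 0.3, "gripper": 1.0}, {"x": -4.6, "y": 1.7, "z": -1.1, "wx": -1.6, "wy": -4.6, "wz": 0.5, "gripper": 1.0}, {"x": -4.5, "y": 1.8, "z": -1.0, "wx": -1.5, "wy": -4.6, "wz": 0.6, "gripper": 1.0}, {"x": -4.6, "y": 1.6, "z": -1.0, "wx": -1.5, "wy": -4.6, "wz": 0.6, "gripper": 1.0}, {"x": -4.6, "y": 1.6, "z": -0.9, "wx": -1.4, "wy": -4.7, "wz": 0.9, "gripper": 1.0}]
[{"x": -4.7, "y": 1.4, "z": -0.9, "wx": -1.4, "wy": -4.6, "wz": 0.9, "gripper": 1.0}, {"x": -4.6, "y": 1.4, "z": -0.9, "wx": -1.3, "wy": -4.6, "wz": 1.0, "gripper": 1.0}]
```

View pics/s11.png

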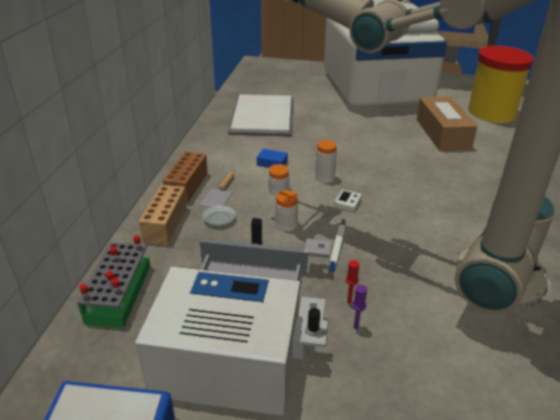

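View pics/t11.png

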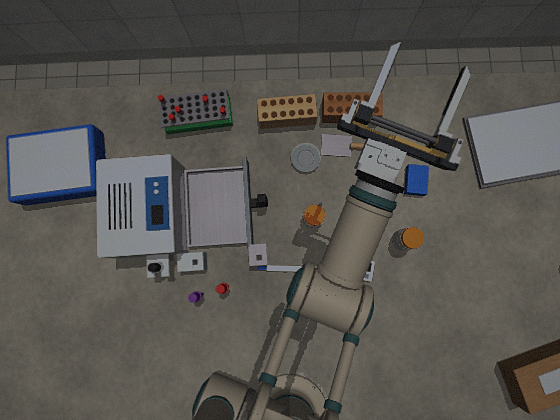

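Emit:
send_rows([
  {"x":-4.0,"y":2.0,"z":-1.1,"wx":-1.6,"wy":-4.6,"wz":-0.3,"gripper":1.0},
  {"x":-4.5,"y":2.0,"z":-1.3,"wx":-1.5,"wy":-4.7,"wz":-0.2,"gripper":1.0},
  {"x":-4.5,"y":2.0,"z":-1.3,"wx":-1.7,"wy":-4.6,"wz":-0.1,"gripper":1.0},
  {"x":-4.5,"y":1.9,"z":-1.2,"wx":-1.6,"wy":-4.6,"wz":0.0,"gripper":1.0},
  {"x":-4.5,"y":1.9,"z":-1.2,"wx":-1.6,"wy":-4.6,"wz":0.2,"gripper":1.0},
  {"x":-4.6,"y":1.9,"z":-1.1,"wx":-1.5,"wy":-4.7,"wz":0.3,"gripper":1.0},
  {"x":-4.6,"y":1.7,"z":-1.1,"wx":-1.6,"wy":-4.6,"wz":0.5,"gripper":1.0},
  {"x":-4.5,"y":1.8,"z":-1.0,"wx":-1.5,"wy":-4.6,"wz":0.6,"gripper":1.0},
  {"x":-4.6,"y":1.6,"z":-1.0,"wx":-1.5,"wy":-4.6,"wz":0.6,"gripper":1.0},
  {"x":-4.6,"y":1.6,"z":-0.9,"wx":-1.4,"wy":-4.7,"wz":0.9,"gripper":1.0},
])

```text
clock: 20.55
eef_pos: [0.4671, -0.2943, 0.2126]
ee_rot: [0.167, 0.821, -0.289, 0.463]
force: [0.4, 0.0, 0.0]
grip_width: 0.999
```

Emit:
send_rows([
  {"x":-4.7,"y":1.4,"z":-0.9,"wx":-1.4,"wy":-4.6,"wz":0.9,"gripper":1.0},
  {"x":-4.6,"y":1.4,"z":-0.9,"wx":-1.3,"wy":-4.6,"wz":1.0,"gripper":1.0},
  {"x":0,"y":0,"z":0,"wx":0,"wy":0,"wz":0,"gripper":1.0},
])

```text
clock: 20.92
eef_pos: [0.3977, -0.2728, 0.1441]
ee_rot: [0.155, 0.846, -0.326, 0.391]
force: [0.6, -0.7, 0.8]
grip_width: 0.999
```

Run:
```python
from h import *
snap("side","s12",(240,90,400,230),4); snap("top","t12",(340,170,480,300),4); jars("s12","t12")
G=np.array([.473,-.342,.062]); b=-42.7; Rt=pt(b,40)*R.from_euler('z',np.pi)
delta(G,Rt)
```

```text
jar cap [286. 198.] [314.  214.5] [ 0.5454 -0.0845  0.0849] e 0.0021
jar cap [278.5 171.5] [370.5 195.5] [ 0.5968 -0.2463  0.0616] e 0.002
jar cap [326.5 146. ] [413.  237.5] [ 0.4734 -0.3439  0.1063] e 0.002
at [ 0.4005 -0.2745  0.1466] toolz [ 0.565 -0.519 -0.641] tooly [-0.673 -0.74   0.006] grip 1.0 F [-0.2 -0.1  0.8] t 21.02 j [-0.75  0.01  2.53  3.13  0.28 -1.57]
 shift cm (current axes): [-0.15  0.06 13.03] dist 13.0
 turn deg: [-0.09 -0.13  0.51]  shift cm in target axes: [-0.12  0.04 13.03]
```

View pics/s12.png

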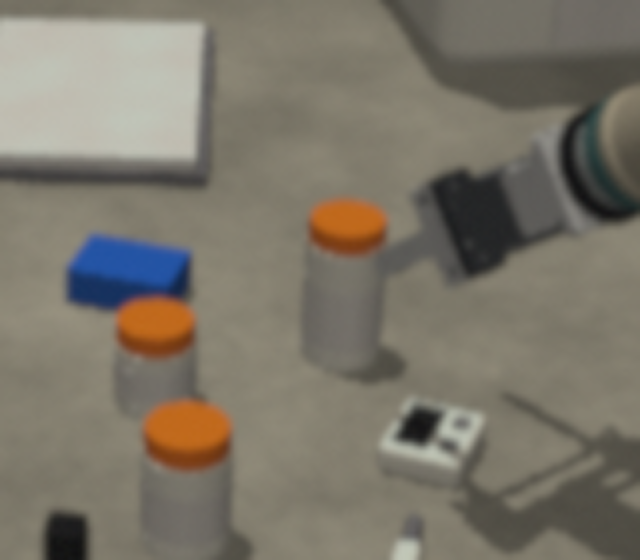

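View pics/t12.png

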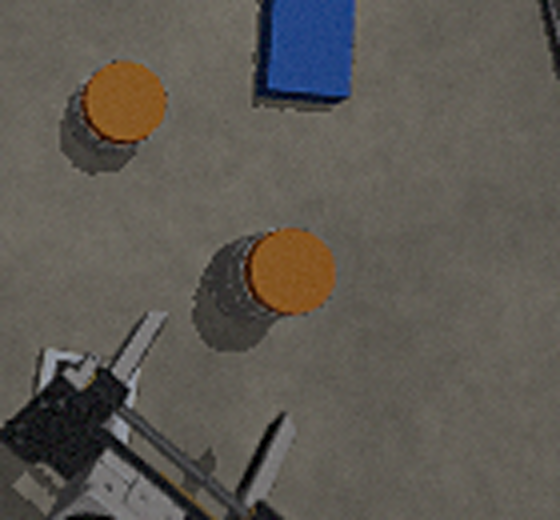

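Emit:
send_rows([
  {"x":0,"y":0,"z":4,"wx":0,"wy":0,"wz":0,"gripper":1.0},
  {"x":0,"y":0,"z":4,"wx":0,"wy":0,"wz":0,"gripper":1.0},
  {"x":0,"y":0,"z":3,"wx":0,"wy":0,"wz":0,"gripper":1.0},
  {"x":0,"y":0,"z":2,"wx":0,"wy":0,"wz":0,"gripper":1.0},
  {"x":0,"y":0,"z":0,"wx":0,"wy":0,"wz":0,"gripper":1.0},
  {"x":0,"y":0,"z":0,"wx":0,"wy":0,"wz":0,"gripper":-1},
  {"x":0,"y":0,"z":0,"wx":0,"wy":0,"wz":0,"gripper":-1},
  {"x":0,"y":0,"z":0,"wx":0,"wy":0,"wz":0,"gripper":-1},
  {"x":0,"y":0,"z":0,"wx":0,"wy":0,"wz":0,"gripper":-1},
])

```text
clock: 22.15
eef_pos: [0.4718, -0.3401, 0.0609]
ee_rot: [0.154, 0.846, -0.327, 0.392]
force: [-1.5, 0.5, 0.7]
grip_width: 0.629
```

Run:
```python
from h import *
delta(None)
snap("side","s13",(240,90,400,230),4)
delta(None)
# lift/flip plan: raise to flip pose pitch 0
p,r,s=pose()
for F in ([.45,-.32,.33],[.45,-.25,.35],[.5,-.3,.33]):
  F=np.array(F); b=-42.7 if 0 else np.degrees(np.arctan2(F[1],F[0])-np.arcsin(.07/np.hypot(*F[:2])))
  Rt=pt(b,0)*R.from_euler('z',np.pi); c,q=ik(F,Rt,[[-.74,.06,2.54,3.14,.6,-1.57]]); print(F,c,q.round(2))
```

```text
at [ 0.4718 -0.3401  0.0609] toolz [ 0.563 -0.517 -0.645] tooly [-0.674 -0.739  0.005] grip 0.629 F [-1.5  0.5  0.7] t 22.15 j [-0.75  0.38  2.48  3.14  0.59 -1.58]
at [ 0.4718 -0.3401  0.0609] toolz [ 0.563 -0.517 -0.645] tooly [-0.674 -0.739  0.005] grip 0.632 F [-1.9  1.5  2.7] t 22.2 j [-0.75  0.38  2.48  3.14  0.59 -1.58]
[ 0.45 -0.32  0.33] 7.447570531360997e-05 [-0.73  0.22  2.68  3.16  1.32 -1.57]
[ 0.45 -0.25  0.35] 0.000435360917481682 [-0.61  0.05  2.68  3.19  1.14 -1.59]
[ 0.5  -0.3   0.33] 1.1326019174185846e-18 [-0.66  0.25  2.63  3.14  1.32 -1.57]
```

View pics/s13.png

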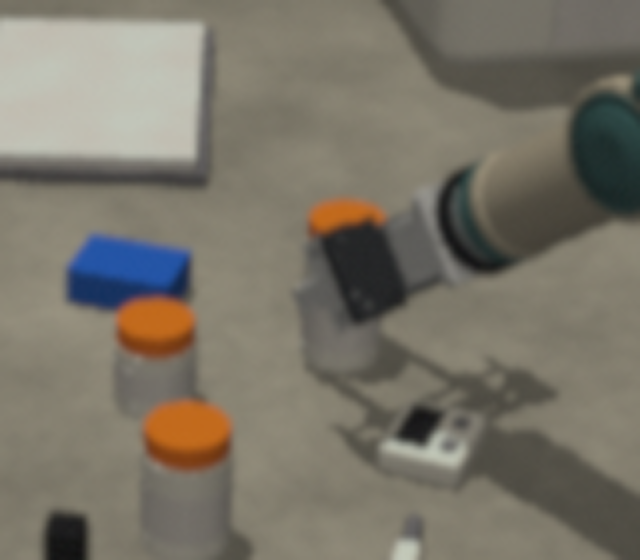

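Run:
```python
from h import *
p,r,s=pose()
up=[(p,r)]+[(p+[0,0,.02],r),(p+[0,0,.06],r),(p+[0,0,.10],r),(p+[0,0,.14],r)]
show(rowsfor(up,-1))
q1=ik(up[-1][0],r,[s["joint_pos"]]); print(q1)
F=np.array([.58,-.16,.40]); b=np.degrees(np.arctan2(F[1],F[0])-np.arcsin(.07/np.hypot(*F[:2])))
c,qF=ik(F,pt(b,0)*R.from_euler('z',np.pi),[[-.4,.06,2.54,3.14,.6,-1.57]]); print(c,qF.round(3))
D=I2W(-110,-65,74.9); Rt=pt(9.4,40)*R.from_euler('z',np.pi)
for h in (.16,0):
  c,q=ik(D+[0,0,h],Rt,[[.17,.4,2.3,3.14,.5,-1.57]]); print(D,c,q.round(3))
```

```text
[{"x": 1.5, "y": 0.0, "z": -1.3, "wx": 0.0, "wy": 0.0, "wz": 0.0, "gripper": -1.0}, {"x": 3.1, "y": 0.0, "z": -2.6, "wx": 0.0, "wy": 0.0, "wz": 0.0, "gripper": -1.0}, {"x": 3.0, "y": 0.0, "z": -2.5, "wx": 0.0, "wy": 0.0, "wz": 0.0, "gripper": -1.0}, {"x": 3.1, "y": 0.1, "z": -2.6, "wx": 0.0, "wy": 0.0, "wz": 0.0, "gripper": -1.0}]
(np.float64(0.0007295937885928783), array([-0.74868602,  0.04844992,  2.31181629,  3.08975375,  0.125     ,
       -1.52889086]))
7.795149629984954e-18 [-0.383  0.029  2.461  3.145  0.92  -1.573]
[0.65198895 0.17936795 0.0749    ] 0.0001382381712796345 [ 0.166  0.12   2.04  -0.015  0.125  1.587]
[0.65198895 0.17936795 0.0749    ] 1.14767042608945e-24 [ 0.167  0.413  2.265  3.147  0.409 -1.574]
```

Run:
```python
from h import *
p,r,s=pose()
for h in (.03,.05,.07,.09): 
    c,q=ik(p+[0,0,h],r,[s["joint_pos"]]); print(h,"%.1e"%c,q.round(2))
for (y,b,z) in ((-65,9.4,74.9),(0,10.1,64),(65,11,59)):
  D=I2W(-110,y,z)
  for h,P in ((.2,0),(.12,20),(.1,30),(.08,40),(.06,40),(.04,40)):
    c,q=ik(D+[0,0,h],pt(b,P)*R.from_euler('z',np.pi),[[.17,.4,2.3,3.14,.5,-1.57]]); print(y,h,P,"%.1e"%c,q.round(2))
F=np.array([.58,-.16,.40]); b=np.degrees(np.arctan2(F[1],F[0])-np.arcsin(.07/np.hypot(*F[:2])))
c,qF=ik(F,pt(b,0)*R.from_euler('z',np.pi),[[-.4,.06,2.54,3.14,.6,-1.57]])
c,q5=ik(p+[0,0,.05],r,[s["joint_pos"]])
qR=qF.copy(); qR[5]=1.5
ps=jpath([q5,qF]); 
for a,rr in ps: print(a.round(3),rr.as_matrix()[:,2].round(2))
show(rowsfor(ps,-1))
```

```text
0.03 9.1e-23 [-0.75  0.3   2.45  3.14  0.48 -1.58]
0.05 3.8e-23 [-0.75  0.24  2.42  3.14  0.39 -1.57]
0.07 1.4e-25 [-0.75  0.19  2.39  3.14  0.31 -1.57]
0.09 5.8e-25 [-0.75  0.14  2.36  3.14  0.23 -1.57]
-65 0.2 0 6.7e-29 [ 0.17  0.49  2.5   3.15  1.41 -1.57]
-65 0.12 20 1.6e-20 [ 0.17  0.35  2.4   3.15  0.82 -1.57]
-65 0.1 30 2.4e-26 [ 0.17  0.28  2.29  3.15  0.47 -1.57]
-65 0.08 40 1.5e-18 [ 0.17  0.25  2.17  3.16  0.15 -1.58]
-65 0.06 40 4.7e-21 [ 0.17  0.29  2.2   3.15  0.22 -1.58]
-65 0.04 40 2.8e-21 [ 0.17  0.33  2.22  3.15  0.28 -1.58]
0 0.2 0 2.0e-29 [ 0.18  0.56  2.67  3.15  1.66 -1.57]
0 0.12 20 1.7e-29 [ 0.18  0.35  2.55  3.15  0.98 -1.57]
0 0.1 30 6.0e-27 [ 0.18  0.24  2.43  3.15  0.58 -1.57]
0 0.08 40 3.4e-21 [ 0.18  0.2   2.31  3.15  0.24 -1.58]
0 0.06 40 4.5e-21 [ 0.18  0.24  2.34  3.15  0.31 -1.58]
0 0.04 40 7.1e-25 [ 0.18  0.29  2.37  3.15  0.39 -1.57]
65 0.2 0 1.1e-02 [ 0.35  0.35  2.68  3.37  1.36 -1.6 ]
65 0.12 20 1.0e-04 [ 0.2   0.34  2.68  3.16  1.09 -1.57]
65 0.1 30 2.0e-30 [ 0.2   0.2   2.57  3.15  0.67 -1.57]
65 0.08 40 1.3e-29 [ 0.19  0.13  2.44  3.15  0.3  
[... 482 characters left out ...]
 ] [ 0.93 -0.38 -0.  ]
[{"x": 3.8, "y": 0.0, "z": -3.2, "wx": 0.0, "wy": 0.0, "wz": 0.0, "gripper": -1.0}, {"x": 3.5, "y": -3.0, "z": -1.7, "wx": 2.3, "wy": 5.7, "wz": -1.7, "gripper": -1.0}, {"x": 3.6, "y": -3.1, "z": -1.8, "wx": 2.5, "wy": 5.8, "wz": -1.5, "gripper": -1.0}, {"x": 3.7, "y": -3.1, "z": -1.7, "wx": 2.6, "wy": 5.7, "wz": -1.2, "gripper": -1.0}, {"x": 3.9, "y": -3.1, "z": -1.8, "wx": 2.7, "wy": 5.8, "wz": -1.0, "gripper": -1.0}, {"x": 3.9, "y": -3.1, "z": -1.7, "wx": 2.9, "wy": 5.7, "wz": -0.7, "gripper": -1.0}, {"x": 4.1, "y": -3.1, "z": -1.8, "wx": 2.8, "wy": 5.8, "wz": -0.4, "gripper": -1.0}, {"x": 4.1, "y": -3.0, "z": -1.7, "wx": 2.9, "wy": 5.7, "wz": 0.0, "gripper": -1.0}]
```

Emit:
send_rows([
  {"x":1.9,"y":0.0,"z":-1.6,"wx":0.0,"wy":0.0,"wz":0.0,"gripper":-1.0},
  {"x":1.9,"y":0.0,"z":-1.6,"wx":0.0,"wy":0.0,"wz":0.0,"gripper":-1.0},
  {"x":3.5,"y":-3.0,"z":-1.7,"wx":2.3,"wy":5.7,"wz":-1.7,"gripper":-1.0},
  {"x":3.6,"y":-3.1,"z":-1.8,"wx":2.5,"wy":5.8,"wz":-1.5,"gripper":-1.0},
  {"x":3.7,"y":-3.1,"z":-1.7,"wx":2.6,"wy":5.7,"wz":-1.2,"gripper":-1.0},
  {"x":3.9,"y":-3.1,"z":-1.8,"wx":2.7,"wy":5.8,"wz":-1.0,"gripper":-1.0},
  {"x":3.9,"y":-3.1,"z":-1.7,"wx":2.9,"wy":5.7,"wz":-0.7,"gripper":-1.0},
  {"x":4.1,"y":-3.1,"z":-1.8,"wx":2.8,"wy":5.8,"wz":-0.4,"gripper":-1.0},
  {"x":4.1,"y":-3.0,"z":-1.7,"wx":2.9,"wy":5.7,"wz":0.0,"gripper":-1.0},
])

```text
clock: 23.32
eef_pos: [0.5795, -0.1587, 0.3984]
ee_rot: [0.134, 0.695, -0.136, 0.693]
force: [0.9, 0.1, -2.3]
grip_width: 0.631
```

Run:
```python
from h import *
delta(None)
snap("side","s14"); delta(None)
```

```text
at [ 0.5795 -0.1587  0.3984] toolz [ 0.927 -0.375 -0.002] tooly [-0.375 -0.927 -0.001] grip 0.631 F [ 0.9  0.1 -2.3] t 23.32 j [-0.38  0.02  2.45  3.15  0.9  -1.57]
at [ 0.5794 -0.1561  0.4027] toolz [ 0.929 -0.37   0.007] tooly [-0.37  -0.929  0.   ] grip 0.632 F [-1.1  1.   1.5] t 23.38 j [-0.38  0.01  2.45  3.14  0.9  -1.57]
```

View pics/s14.png

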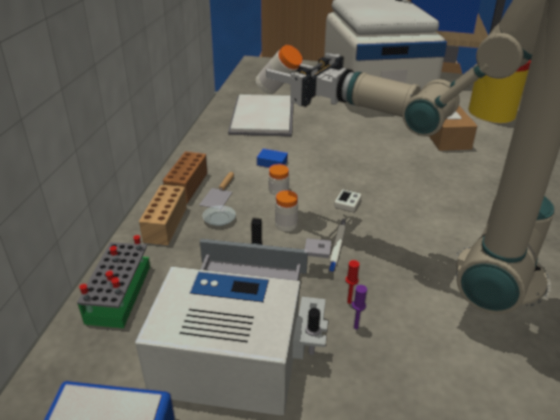

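Held at about 40° tilt. Roll 170° now.

Emit:
send_rows([
  {"x":0,"y":0,"z":0,"wx":0,"wy":0,"wz":10,"gripper":-1},
  {"x":0,"y":0,"z":0,"wx":0,"wy":0,"wz":10,"gripper":-1},
  {"x":0,"y":0,"z":0,"wx":0,"wy":0,"wz":10,"gripper":-1},
  {"x":0,"y":0,"z":0,"wx":0,"wy":0,"wz":10,"gripper":-1},
  {"x":0,"y":0,"z":0,"wx":0,"wy":0,"wz":10,"gripper":-1},
  {"x":0,"y":0,"z":0,"wx":0,"wy":0,"wz":10,"gripper":-1},
  {"x":0,"y":0,"z":0,"wx":0,"wy":0,"wz":10,"gripper":-1},
  {"x":0,"y":0,"z":0,"wx":0,"wy":0,"wz":10,"gripper":-1},
  {"x":0,"y":0,"z":0,"wx":0,"wy":0,"wz":10,"gripper":-1},
  {"x":0,"y":0,"z":0,"wx":0,"wy":0,"wz":10,"gripper":-1},
])

```text
clock: 24.62
eef_pos: [0.5794, -0.1603, 0.3964]
ee_rot: [0.445, -0.341, 0.622, -0.547]
force: [-0.2, -0.5, -1.9]
grip_width: 0.631
```

Emit:
send_rows([
  {"x":0,"y":0,"z":0,"wx":0,"wy":0,"wz":10,"gripper":-1},
  {"x":0,"y":0,"z":0,"wx":0,"wy":0,"wz":10,"gripper":-1},
  {"x":0,"y":0,"z":0,"wx":0,"wy":0,"wz":10,"gripper":-1},
  {"x":0,"y":0,"z":0,"wx":0,"wy":0,"wz":10,"gripper":-1},
  {"x":0,"y":0,"z":0,"wx":0,"wy":0,"wz":10,"gripper":-1},
  {"x":0,"y":0,"z":0,"wx":0,"wy":0,"wz":10,"gripper":-1},
  {"x":0,"y":0,"z":0,"wx":0,"wy":0,"wz":10,"gripper":-1},
  {"x":0,"y":0,"z":0,"wx":0,"wy":0,"wz":0,"gripper":-1},
  {"x":0,"y":0,"z":0,"wx":0,"wy":0,"wz":0,"gripper":-1},
])

```text
clock: 25.75
eef_pos: [0.5797, -0.1602, 0.3978]
ee_rot: [0.678, 0.074, 0.704, -0.196]
force: [-1.0, 0.3, -2.3]
grip_width: 0.636
```

Run:
```python
from h import *
delta(None)
snap("side","s15",(230,20,380,120),4); delta(None)
```

```text
at [ 0.5797 -0.1602  0.3978] toolz [ 0.926 -0.377 -0.003] tooly [ 0.37   0.912 -0.175] grip 0.636 F [-1.   0.3 -2.3] t 25.75 j [-0.38  0.02  2.45  3.15  0.9   1.39]
at [ 0.5798 -0.1602  0.3981] toolz [ 0.926 -0.377 -0.003] tooly [ 0.37   0.912 -0.174] grip 0.632 F [-0.6  0.5 -2.5] t 25.8 j [-0.38  0.02  2.45  3.15  0.9   1.39]
```

View pics/s15.png

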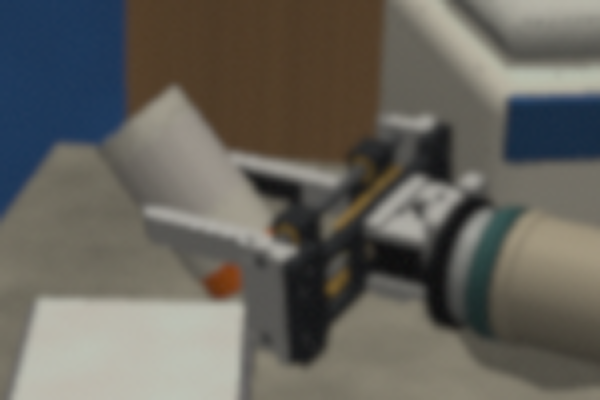

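Run:
```python
from h import *
s=pose()[2]; z=np.pi
D=I2W(-110,-65,75.5)
qs=[]
for h,P in ((.14,20),(.04,40)):
    c,q=ik(D+[0,0,h],pt(9.4,P)*R.from_euler('z',z),[[.17,.4,2.3,3.14,.5,-1.57]]); print(c); qs.append(q)
m=(s["joint_pos"]+qs[0])/2; m[1]-=.1
ps=jpath(qs)
for a,rr in ps[::3]: print(a.round(3),rr.as_matrix()[:,2].round(2))
show(rowsfor(ps,-1)); print(ps[-1][0])
```

```text
2.553948756244646e-23
7.966103795256321e-21
[ 0.58  -0.16   0.398] [ 0.93 -0.38 -0.  ]
[ 0.607 -0.114  0.376] [ 0.95 -0.29 -0.06]
[ 0.629 -0.064  0.347] [ 0.97 -0.21 -0.11]
[ 0.644 -0.011  0.318] [ 0.98 -0.12 -0.17]
[0.654 0.045 0.288] [ 0.97 -0.04 -0.22]
[0.658 0.102 0.257] [ 0.96  0.05 -0.27]
[0.655 0.16  0.226] [ 0.94  0.13 -0.32]
[0.657 0.18  0.146] [ 0.82  0.14 -0.55]
[{"x": 0.1, "y": 1.8, "z": 0.4, "wx": -1.9, "wy": 0.6, "wz": -9.0, "gripper": -1.0}, {"x": 0.3, "y": 2.0, "z": 0.3, "wx": -1.9, "wy": 0.3, "wz": -9.0, "gripper": -1.0}, {"x": 0.0, "y": 2.0, "z": 0.3, "wx": -2.0, "wy": 0.0, "wz": -9.0, "gripper": -1.0}, {"x": -0.4, "y": 1.9, "z": 0.3, "wx": -1.9, "wy": -0.3, "wz": -9.0, "gripper": -1.0}, {"x": -0.6, "y": 2.0, "z": 0.3, "wx": -1.9, "wy": -0.6, "wz": -9.1, "gripper": -1.0}, {"x": -0.9, "y": 1.8, "z": 0.4, "wx": -1.7, "wy": -0.9, "wz": -9.1, "gripper": -1.0}, {"x": -1.3, "y": 1.6, "z": 0.3, "wx": -1.6, "wy": -1.1, "wz": -9.2, "gripper": -1.0}, {"x": -1.4, "y": 1.5, "z": 0.3, "wx": -1.4, "wy": -1.4, "wz": -9.2, "gripper": -1.0}, {"x": -1.7, "y": 1.2, "z": 0.3, "wx": -1.
[... 495 characters left out ...]
.7, "z": 0.3, "wx": 0.5, "wy": -1.8, "wz": -9.4, "gripper": -1.0}, {"x": -1.9, "y": -1.0, "z": 0.3, "wx": 0.8, "wy": -1.7, "wz": -9.4, "gripper": -1.0}, {"x": -1.7, "y": -1.3, "z": 0.4, "wx": 1.1, "wy": -1.6, "wz": -9.5, "gripper": -1.0}, {"x": -1.6, "y": -1.5, "z": 0.3, "wx": 1.3, "wy": -1.4, "wz": -9.4, "gripper": -1.0}, {"x": -1.2, "y": -1.8, "z": 0.4, "wx": 1.5, "wy": -1.1, "wz": -9.5, "gripper": -1.0}, {"x": -3.3, "y": 0.0, "z": 1.7, "wx": -0.1, "wy": -6.7, "wz": 0.0, "gripper": -1.0}]
[{"x": -3.0, "y": 0.0, "z": 1.5, "wx": 0.0, "wy": -6.7, "wz": -0.1, "gripper": -1.0}, {"x": -2.8, "y": 0.0, "z": 1.2, "wx": 0.1, "wy": -6.6, "wz": 0.0, "gripper": -1.0}]
[0.65198895 0.17936795 0.1155    ]
```

Emit:
send_rows([
  {"x":0.1,"y":1.8,"z":0.4,"wx":-1.9,"wy":0.6,"wz":-9.0,"gripper":-1.0},
  {"x":0.3,"y":2.0,"z":0.3,"wx":-1.9,"wy":0.3,"wz":-9.0,"gripper":-1.0},
  {"x":0.0,"y":2.0,"z":0.3,"wx":-2.0,"wy":0.0,"wz":-9.0,"gripper":-1.0},
  {"x":-0.4,"y":1.9,"z":0.3,"wx":-1.9,"wy":-0.3,"wz":-9.0,"gripper":-1.0},
  {"x":-0.6,"y":2.0,"z":0.3,"wx":-1.9,"wy":-0.6,"wz":-9.1,"gripper":-1.0},
  {"x":-0.9,"y":1.8,"z":0.4,"wx":-1.7,"wy":-0.9,"wz":-9.1,"gripper":-1.0},
  {"x":-1.3,"y":1.6,"z":0.3,"wx":-1.6,"wy":-1.1,"wz":-9.2,"gripper":-1.0},
  {"x":-1.4,"y":1.5,"z":0.3,"wx":-1.4,"wy":-1.4,"wz":-9.2,"gripper":-1.0},
  {"x":-1.7,"y":1.2,"z":0.3,"wx":-1.1,"wy":-1.6,"wz":-9.2,"gripper":-1.0},
  {"x":-1.9,"y":0.9,"z":0.3,"wx":-0.9,"wy":-1.7,"wz":-9.2,"gripper":-1.0},
])

```text
clock: 27.05
eef_pos: [0.6485, 0.0083, 0.3083]
ee_rot: [-0.388, 0.564, -0.523, 0.508]
force: [0.7, -0.7, -2.6]
grip_width: 0.632
```

Emit:
send_rows([
  {"x":-2.0,"y":0.7,"z":0.4,"wx":-0.6,"wy":-1.8,"wz":-9.3,"gripper":-1.0},
  {"x":-2.1,"y":0.3,"z":0.3,"wx":-0.4,"wy":-1.9,"wz":-9.3,"gripper":-1.0},
  {"x":-2.1,"y":-0.1,"z":0.3,"wx":0.0,"wy":-2.0,"wz":-9.3,"gripper":-1.0},
  {"x":-2.1,"y":-0.3,"z":0.4,"wx":0.3,"wy":-1.9,"wz":-9.3,"gripper":-1.0},
  {"x":-2.1,"y":-0.7,"z":0.3,"wx":0.5,"wy":-1.8,"wz":-9.4,"gripper":-1.0},
  {"x":-1.9,"y":-1.0,"z":0.3,"wx":0.8,"wy":-1.7,"wz":-9.4,"gripper":-1.0},
  {"x":-1.7,"y":-1.3,"z":0.4,"wx":1.1,"wy":-1.6,"wz":-9.5,"gripper":-1.0},
  {"x":-1.6,"y":-1.5,"z":0.3,"wx":1.3,"wy":-1.4,"wz":-9.4,"gripper":-1.0},
  {"x":-1.2,"y":-1.8,"z":0.4,"wx":1.5,"wy":-1.1,"wz":-9.5,"gripper":-1.0},
  {"x":-3.3,"y":0.0,"z":1.7,"wx":-0.1,"wy":-6.7,"wz":0.0,"gripper":-1.0},
])

```text
clock: 28.3
eef_pos: [0.6565, 0.1814, 0.1787]
ee_rot: [-0.043, 0.849, 0.071, 0.522]
force: [-0.5, 0.2, -2.2]
grip_width: 0.63
```

Emit:
send_rows([
  {"x":-3.0,"y":0.0,"z":1.5,"wx":0.0,"wy":-6.7,"wz":-0.1,"gripper":-1.0},
  {"x":-2.8,"y":0.0,"z":1.2,"wx":0.1,"wy":-6.6,"wz":0.0,"gripper":-1.0},
  {"x":0,"y":0,"z":0,"wx":0,"wy":0,"wz":0,"gripper":-1.0},
  {"x":0,"y":0,"z":0,"wx":0,"wy":0,"wz":0,"gripper":-1.0},
])

```text
clock: 28.8
eef_pos: [0.6524, 0.1797, 0.1174]
ee_rot: [-0.035, 0.902, 0.075, 0.423]
force: [-0.2, 0.5, -1.4]
grip_width: 0.635
```

Run:
```python
from h import *
D=I2W(-110,-65,75.5); Rt=pt(9.4,40)*R.from_euler('z',np.pi)
delta(D,Rt)
snap("side","s16",(170,150,370,310),3.5); snap("top","t16",(150,130,330,280),3.5); delta(D,Rt)
```

```text
at [0.6524 0.1797 0.1174] toolz [ 0.759  0.127 -0.639] tooly [ 0.165 -0.986 -0.   ] grip 0.635 F [-0.2  0.5 -1.4] t 28.8 j [ 0.17  0.32  2.22  3.14  0.27 -1.57]
 shift cm (current axes): [-3.26  0.03  2.64] dist 4.2
 turn deg: [-0.07 -0.29  0.05]  shift cm in target axes: [-3.24  0.03  2.66]
at [0.652  0.1796 0.1171] toolz [ 0.758  0.127 -0.64 ] tooly [ 0.165 -0.986 -0.   ] grip 0.631 F [-1.1 -0.6 -2.3] t 28.9 j [ 0.17  0.32  2.22  3.14  0.27 -1.57]
 shift cm (current axes): [-3.2   0.03  2.66] dist 4.2
 turn deg: [-0.07 -0.23  0.04]  shift cm in target axes: [-3.19  0.03  2.67]
```

View pics/s16.png

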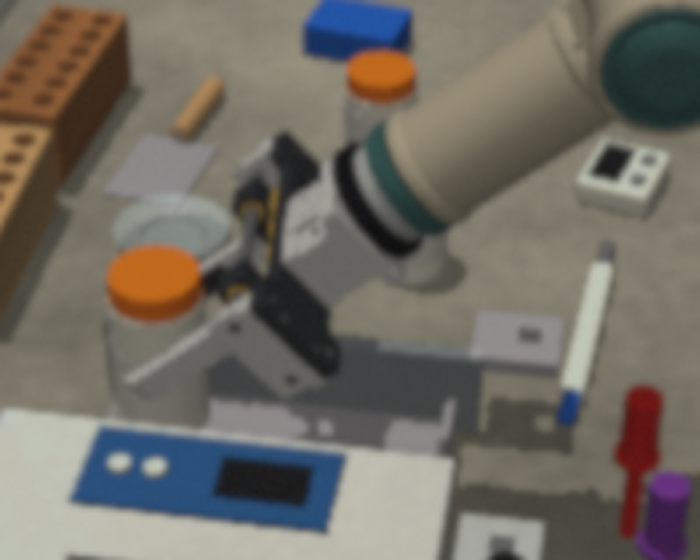

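View pics/t16.png

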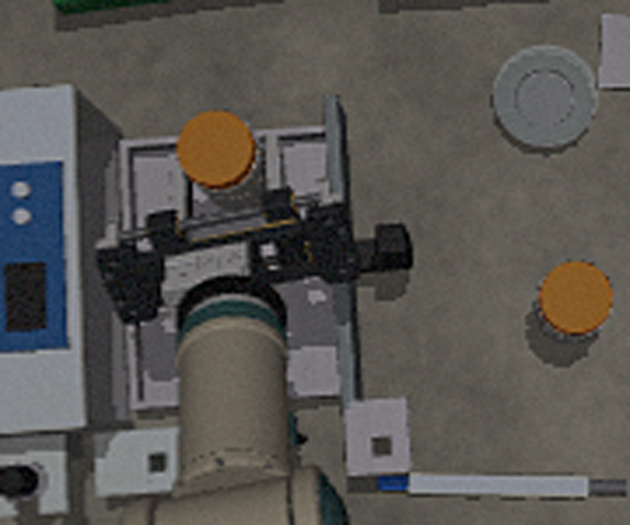

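Emit:
send_rows([
  {"x":-1.2,"y":0,"z":1.0,"wx":0,"wy":0,"wz":0,"gripper":-1.0},
  {"x":-1.2,"y":0,"z":1.0,"wx":0,"wy":0,"wz":0,"gripper":-1.0},
  {"x":-0.5,"y":0,"z":0.4,"wx":0,"wy":0,"wz":0,"gripper":-1.0},
  {"x":-0.2,"y":0,"z":0.2,"wx":0,"wy":0,"wz":0,"gripper":-1.0},
  {"x":0,"y":0,"z":0,"wx":0,"wy":0,"wz":0,"gripper":-1.0},
  {"x":0,"y":0,"z":0,"wx":0,"wy":0,"wz":0,"gripper":-1.0},
])

```text
clock: 29.65
eef_pos: [0.6528, 0.1798, 0.0772]
ee_rot: [-0.035, 0.902, 0.075, 0.423]
force: [-0.6, 0.2, -2.2]
grip_width: 0.632
```

Run:
```python
from h import *
D=I2W(-110,-65,74.9); Rt=pt(9.4,40)*R.from_euler('z',np.pi)
delta(D,Rt)
snap("side","s17",(170,180,270,310),4.6)
```

```text
at [0.6528 0.1798 0.0772] toolz [ 0.758  0.127 -0.639] tooly [ 0.165 -0.986 -0.001] grip 0.632 F [-0.6  0.2 -2.2] t 29.65 j [ 0.17  0.4   2.26  3.14  0.4  -1.57]
 shift cm (current axes): [-0.24  0.03  0.08] dist 0.3
 turn deg: [-0.08 -0.26  0.02]  shift cm in target axes: [-0.24  0.03  0.08]
```

View pics/s17.png

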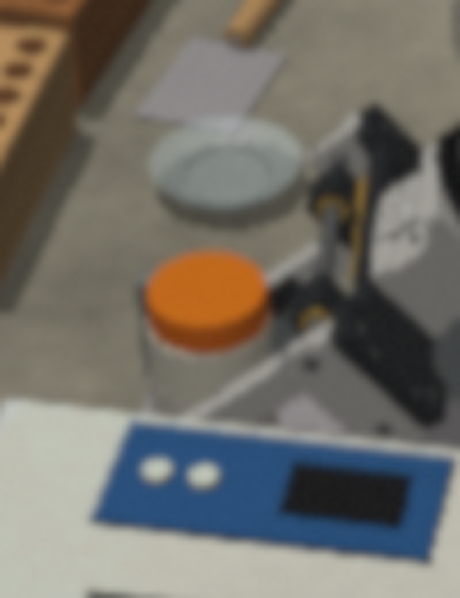

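Emit:
send_rows([
  {"x":-0.1,"y":0,"z":0.1,"wx":0,"wy":0,"wz":0,"gripper":-1.0},
  {"x":-0.1,"y":0,"z":0.05,"wx":0,"wy":0,"wz":0,"gripper":-1.0},
  {"x":0,"y":0,"z":0,"wx":0,"wy":0,"wz":0,"gripper":-1.0},
  {"x":0,"y":0,"z":0,"wx":0,"wy":0,"wz":0,"gripper":-1.0},
])

```text
clock: 30.2
eef_pos: [0.653, 0.1799, 0.0748]
ee_rot: [-0.035, 0.902, 0.075, 0.423]
force: [-1.1, 0.9, 2.0]
grip_width: 0.632
```

Emit:
send_rows([
  {"x":0,"y":0,"z":0,"wx":0,"wy":0,"wz":0,"gripper":0.5},
  {"x":0,"y":0,"z":0,"wx":0,"wy":0,"wz":0,"gripper":0.5},
  {"x":0,"y":0,"z":0,"wx":0,"wy":0,"wz":0,"gripper":0.5},
  {"x":0,"y":0,"z":-2,"wx":0,"wy":0,"wz":0,"gripper":0.5},
  {"x":0,"y":0,"z":-3,"wx":0,"wy":0,"wz":0,"gripper":0.5},
  {"x":0,"y":0,"z":-4,"wx":0,"wy":0,"wz":0,"gripper":0.5},
  {"x":0,"y":0,"z":-4,"wx":0,"wy":0,"wz":0,"gripper":0.5},
])

```text
clock: 31.08
eef_pos: [0.5528, 0.1631, 0.1575]
ee_rot: [-0.035, 0.903, 0.075, 0.422]
force: [1.1, -0.3, 0.4]
grip_width: 0.746
```

Run:
```python
from h import *
delta(None)
snap("side","s18",(170,120,370,300),3.3); snap("top","t18",(150,130,430,280),2.5); delta(None); jars("s18","t18")
print("expected cap",I2W(-110,-65,120))
```

```text
at [0.5528 0.1631 0.1575] toolz [ 0.757  0.127 -0.641] tooly [ 0.164 -0.986 -0.001] grip 0.746 F [ 1.1 -0.3  0.4] t 31.07 j [ 0.17  0.11  2.35  3.14  0.2  -1.57]
at [0.5518 0.1632 0.1593] toolz [ 0.759  0.127 -0.638] tooly [ 0.165 -0.986 -0.001] grip 0.753 F [-0.6  0.2 -0.3] t 31.18 j [ 0.17  0.11  2.36  3.14  0.2  -1.57]
jar cap [214.5 246. ] [214.5 175. ] [0.6556 0.1809 0.1204] e 0.0002
jar cap [278.5 171.5] [370.5 195.5] [ 0.5968 -0.2463  0.0616] e 0.002
expected cap [0.65198895 0.17936795 0.12      ]
```

View pics/s18.png

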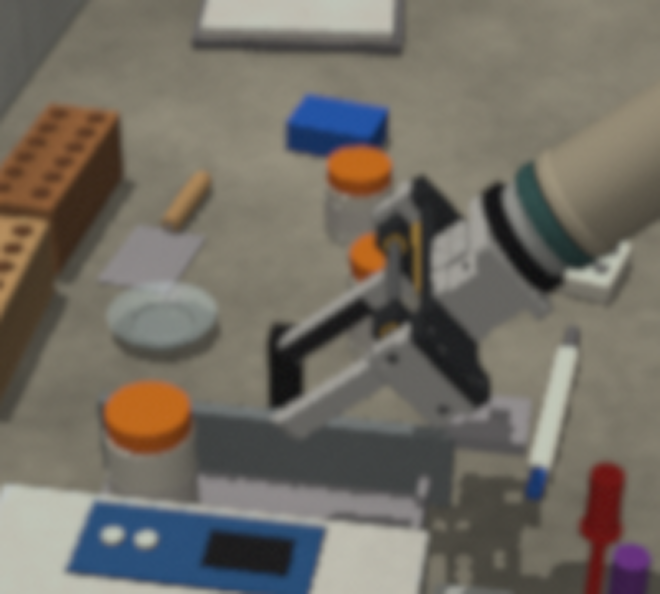

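View pics/t18.png

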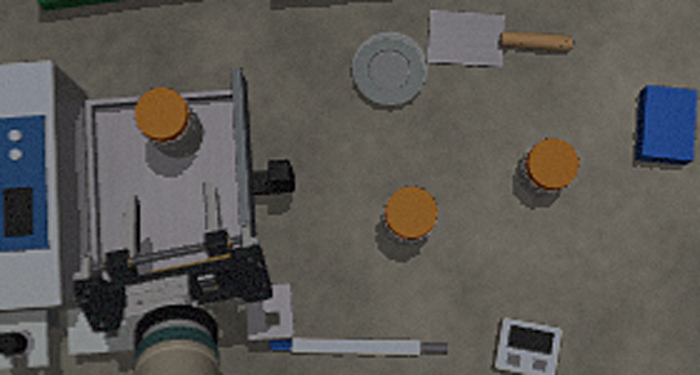

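Run:
```python
from h import *
G=np.array([.545,-.085,.052]); Rt=pt(-16.1,40)*R.from_euler('z',np.pi)
c,q=ik(G-.12*Rt.as_matrix()[:,2],Rt,[[-.28,.06,2.54,3.14,.3,-1.57]]); print(c,q.round(2))
m=(q+pose()[2]["joint_pos"])/2; m[1]-=.1; m[4]+=.05
ps=jpath([m,q]); 
for a,r in ps: print(a.round(3),r.as_matrix()[:,2].round(2))
show(rowsfor(ps,1))
```

```text
1.8963530424827694e-24 [-0.28  0.05  2.62  3.14  0.4  -1.57]
[0.552 0.163 0.159] [ 0.76  0.13 -0.64]
[0.547 0.12  0.18 ] [ 0.8   0.07 -0.6 ]
[0.538 0.079 0.196] [ 0.83  0.01 -0.56]
[0.525 0.039 0.211] [ 0.85 -0.05 -0.52]
[0.506 0.003 0.182] [ 0.82 -0.11 -0.56]
[ 0.483 -0.03   0.155] [ 0.78 -0.16 -0.6 ]
[ 0.457 -0.06   0.129] [ 0.74 -0.21 -0.64]
[{"x": 0.8, "y": 4.2, "z": -2.2, "wx": -3.4, "wy": 2.8, "wz": 2.6, "gripper": 1.0}, {"x": 0.5, "y": 4.0, "z": -2.0, "wx": -3.4, "wy": 2.8, "wz": 2.5, "gripper": 1.0}, {"x": 0.5, "y": 3.9, "z": -2.0, "wx": -3.6, "wy": 2.8, "wz": 2.3, "gripper": 1.0}, {"x": -3.3, "y": 3.8, "z": 0.1, "wx": -3.6, "wy": -2.9, "wz": 2.3, "gripper": 1.0}, {"x": -3.3, "y": 3.5, "z": 0.0, "wx": -3.5, "wy": -2.9, "wz": 2.5, "gripper": 1.0}, {"x": -3.2, "y": 3.5, "z": 0.0, "wx": -3.3, "wy": -2.9, "wz": 2.6, "gripper": 1.0}]
```

Emit:
send_rows([
  {"x":0.8,"y":4.2,"z":-2.2,"wx":-3.4,"wy":2.8,"wz":2.6,"gripper":0.5},
  {"x":0.5,"y":4.0,"z":-2.0,"wx":-3.4,"wy":2.8,"wz":2.5,"gripper":0.5},
  {"x":0.5,"y":3.9,"z":-2.0,"wx":-3.6,"wy":2.8,"wz":2.3,"gripper":1.0},
  {"x":-3.3,"y":3.8,"z":0.1,"wx":-3.6,"wy":-2.9,"wz":2.3,"gripper":1.0},
  {"x":-3.3,"y":3.5,"z":0.0,"wx":-3.5,"wy":-2.9,"wz":2.5,"gripper":1.0},
  {"x":-3.2,"y":3.5,"z":0.0,"wx":-3.3,"wy":-2.9,"wz":2.6,"gripper":1.0},
  {"x":0,"y":0,"z":0,"wx":0,"wy":0,"wz":0,"gripper":1},
  {"x":0,"y":0,"z":0,"wx":0,"wy":0,"wz":0,"gripper":1},
])

```text
clock: 32.17
eef_pos: [0.4605, -0.0601, 0.128]
ee_rot: [0.06, 0.898, -0.126, 0.418]
force: [0.5, -0.2, 0.1]
grip_width: 1.0
```

Run:
```python
from h import *
snap("side","s19",(220,110,420,270),3.3); snap("top","t19",(230,140,430,300),3.3); jars("s19","t19")
G=np.array([.545,-.085,.052]); Rt=pt(-16.1,40)*R.from_euler('z',np.pi)
delta(G,Rt)
```

```text
jar cap [214.5 246. ] [214. 175.] [0.6553 0.1821 0.1214] e 0.0
jar cap [286. 198.] [314.  214.5] [ 0.5454 -0.0845  0.0849] e 0.0021
jar cap [278.5 171.5] [370.5 195.5] [ 0.5968 -0.2463  0.0616] e 0.002
at [ 0.4604 -0.0596  0.1284] toolz [ 0.736 -0.212 -0.643] tooly [-0.276 -0.961  0.001] grip 1.001 F [-0.3  0.4  0.1] t 32.27 j [-0.28  0.04  2.6   3.15  0.38 -1.58]
 shift cm (current axes): [-0.18  0.1  11.67] dist 11.7
 turn deg: [-0.03 -0.01  0.13]  shift cm in target axes: [-0.18  0.09 11.67]
```

View pics/s19.png

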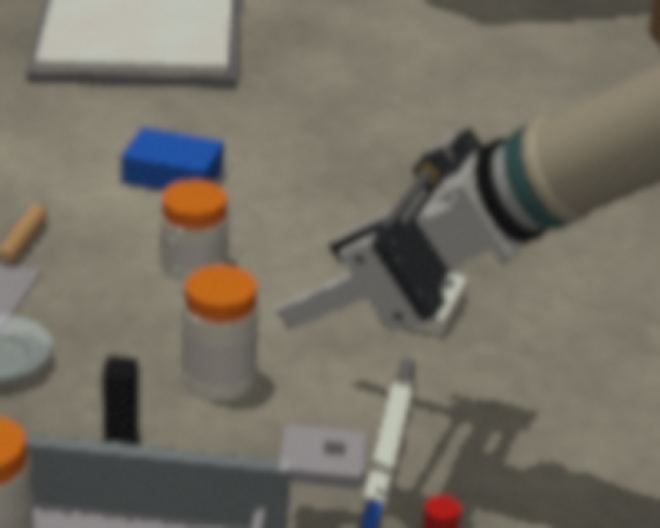

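View pics/t19.png

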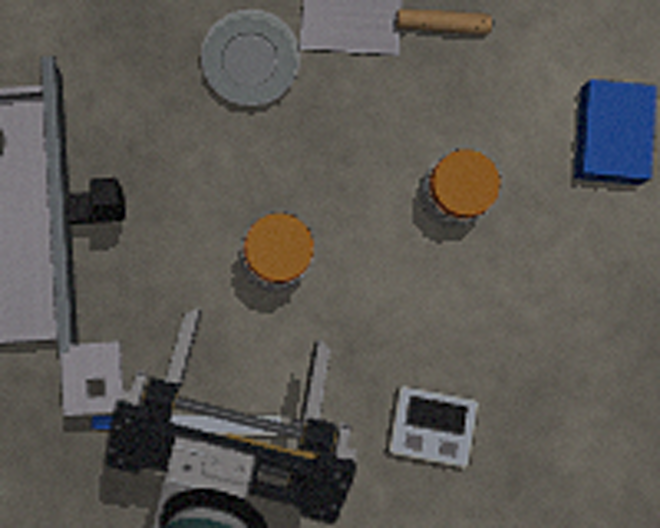

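Emit:
send_rows([
  {"x":-0.1,"y":0.1,"z":4,"wx":0,"wy":0,"wz":0,"gripper":1.0},
  {"x":0,"y":0,"z":4,"wx":0,"wy":0,"wz":0,"gripper":1.0},
  {"x":0,"y":0,"z":2.7,"wx":0,"wy":0,"wz":0,"gripper":1.0},
  {"x":0,"y":0,"z":1,"wx":0,"wy":0,"wz":0,"gripper":1.0},
  {"x":0,"y":0,"z":0,"wx":0,"wy":0,"wz":0,"gripper":1.0},
  {"x":0,"y":0,"z":0,"wx":0,"wy":0,"wz":0,"gripper":-1},
  {"x":0,"y":0,"z":0,"wx":0,"wy":0,"wz":0,"gripper":-1},
  {"x":0,"y":0,"z":0,"wx":0,"wy":0,"wz":0,"gripper":-1},
  {"x":0,"y":0,"z":0,"wx":0,"wy":0,"wz":0,"gripper":-1},
])

```text
clock: 33.4
eef_pos: [0.5441, -0.0855, 0.0519]
ee_rot: [0.06, 0.898, -0.126, 0.418]
force: [-2.0, 1.1, 2.4]
grip_width: 0.634
```

Run:
```python
from h import *
p,r,s=pose(); delta(None)
c,q5=ik(p+[0,0,.05],r,[s["joint_pos"]]); print(c,q5.round(2))
F=np.array([.60,-.06,.40]); b=np.degrees(np.arctan2(F[1],F[0])-np.arcsin(.07/np.hypot(*F[:2])))
c,qF=ik(F,pt(b,0)*R.from_euler('z',np.pi),[[-.2,.06,2.54,3.14,.6,-1.57]]); print(c,qF.round(2))
ps=jpath([q5,qF]); 
for a,rr in ps: print(a.round(3),rr.as_matrix()[:,2].round(2))
show(rowsfor(ps,-1))
```

```text
at [ 0.5441 -0.0855  0.0519] toolz [ 0.735 -0.213 -0.644] tooly [-0.277 -0.961  0.001] grip 0.634 F [-2.   1.1  2.4] t 33.4 j [-0.28  0.4   2.56  3.14  0.69 -1.57]
1.0108099332787872e-19 [-0.28  0.24  2.49  3.14  0.47 -1.57]
9.953904647334685e-20 [-0.21  0.03  2.46  3.14  0.92 -1.57]
[ 0.544 -0.086  0.052] [ 0.74 -0.21 -0.64]
[ 0.545 -0.086  0.078] [ 0.74 -0.21 -0.64]
[ 0.544 -0.086  0.102] [ 0.74 -0.21 -0.64]
[ 0.565 -0.085  0.147] [ 0.8  -0.22 -0.55]
[ 0.582 -0.083  0.194] [ 0.86 -0.23 -0.45]
[ 0.594 -0.079  0.244] [ 0.91 -0.23 -0.34]
[ 0.602 -0.074  0.295] [ 0.95 -0.23 -0.23]
[ 0.603 -0.068  0.347] [ 0.97 -0.22 -0.12]
[ 0.6  -0.06  0.4 ] [ 0.98 -0.21 -0.  ]
[{"x": 2.1, "y": 0.0, "z": -1.6, "wx": 0.0, "wy": 0.0, "wz": 0.0, "gripper": -1.0}, {"x": 1.7, "y": 0.0, "z": -1.6, "wx": 0.0, "wy": 0.0, "wz": 0.0, "gripper": -1.0}, {"x": 4.8, "y": -0.6, "z": -1.3, "wx": 0.5, "wy": 6.7, "wz": -0.4, "gripper": -1.0}, {"x": 4.8, "y": -0.7, "z": -1.3, "wx": 0.5, "wy": 6.7, "wz": -0.3, "gripper": -1.0}, {"x": 4.9, "y": -0.6, "z": -1.3, "wx": 0.6, "wy": 6.6, "wz": -0.2, "gripper": -1.0}, {"x": 5.0, "y": -0.7, "z": -1.2, "wx": 0.6, "wy": 6.7, "wz": -0.2, "gripper": -1.0}, {"x": 5.1, "y": -0.7, "z": -1.2, "wx": 0.6, "wy": 6.7, "wz": -0.1, "gripper": -1.0}, {"x": 5.2, "y": -0.6, "z": -1.1, "wx": 0.6, "wy": 6.7, "wz": 0.0, "gripper": -1.0}]
```

Emit:
send_rows([
  {"x":2.1,"y":0.0,"z":-1.6,"wx":0.0,"wy":0.0,"wz":0.0,"gripper":-1.0},
  {"x":1.7,"y":0.0,"z":-1.6,"wx":0.0,"wy":0.0,"wz":0.0,"gripper":-1.0},
  {"x":4.8,"y":-0.6,"z":-1.3,"wx":0.5,"wy":6.7,"wz":-0.4,"gripper":-1.0},
  {"x":4.8,"y":-0.7,"z":-1.3,"wx":0.5,"wy":6.7,"wz":-0.3,"gripper":-1.0},
  {"x":4.9,"y":-0.6,"z":-1.3,"wx":0.6,"wy":6.6,"wz":-0.2,"gripper":-1.0},
  {"x":5.0,"y":-0.7,"z":-1.2,"wx":0.6,"wy":6.7,"wz":-0.2,"gripper":-1.0},
  {"x":5.1,"y":-0.7,"z":-1.2,"wx":0.6,"wy":6.7,"wz":-0.1,"gripper":-1.0},
  {"x":5.2,"y":-0.6,"z":-1.1,"wx":0.6,"wy":6.7,"wz":0.0,"gripper":-1.0},
])

```text
clock: 34.4
eef_pos: [0.5997, -0.06, 0.399]
ee_rot: [0.076, 0.703, -0.076, 0.703]
force: [-0.1, -0.3, -2.6]
grip_width: 0.634
```

Emit:
send_rows([
  {"x":0,"y":0,"z":0,"wx":0,"wy":0,"wz":10,"gripper":-1},
  {"x":0,"y":0,"z":0,"wx":0,"wy":0,"wz":10,"gripper":-1},
  {"x":0,"y":0,"z":0,"wx":0,"wy":0,"wz":10,"gripper":-1},
  {"x":0,"y":0,"z":0,"wx":0,"wy":0,"wz":10,"gripper":-1},
  {"x":0,"y":0,"z":0,"wx":0,"wy":0,"wz":10,"gripper":-1},
  {"x":0,"y":0,"z":0,"wx":0,"wy":0,"wz":10,"gripper":-1},
  {"x":0,"y":0,"z":0,"wx":0,"wy":0,"wz":10,"gripper":-1},
  {"x":0,"y":0,"z":0,"wx":0,"wy":0,"wz":10,"gripper":-1},
  {"x":0,"y":0,"z":0,"wx":0,"wy":0,"wz":10,"gripper":-1},
  {"x":0,"y":0,"z":0,"wx":0,"wy":0,"wz":10,"gripper":-1},
])

```text
clock: 35.65
eef_pos: [0.5998, -0.0602, 0.3971]
ee_rot: [0.49, -0.393, 0.59, -0.508]
force: [0.9, 0.0, -3.1]
grip_width: 0.634
```

Emit:
send_rows([
  {"x":0,"y":0,"z":0,"wx":0,"wy":0,"wz":10,"gripper":-1},
  {"x":0,"y":0,"z":0,"wx":0,"wy":0,"wz":10,"gripper":-1},
  {"x":0,"y":0,"z":0,"wx":0,"wy":0,"wz":10,"gripper":-1},
  {"x":0,"y":0,"z":0,"wx":0,"wy":0,"wz":10,"gripper":-1},
  {"x":0,"y":0,"z":0,"wx":0,"wy":0,"wz":10,"gripper":-1},
  {"x":0,"y":0,"z":0,"wx":0,"wy":0,"wz":10,"gripper":-1},
  {"x":0,"y":0,"z":0,"wx":0,"wy":0,"wz":10,"gripper":-1},
  {"x":0,"y":0,"z":0,"wx":0,"wy":0,"wz":0,"gripper":-1},
  {"x":0,"y":0,"z":0,"wx":0,"wy":0,"wz":0,"gripper":-1},
  {"x":0,"y":0,"z":0,"wx":0,"wy":0,"wz":0,"gripper":-1},
])

```text
clock: 36.9
eef_pos: [0.6004, -0.0604, 0.399]
ee_rot: [0.693, 0.014, 0.707, -0.138]
force: [-0.1, 0.0, -2.3]
grip_width: 0.635
```

Run:
```python
from h import *
snap("side","s20",(180,20,380,270),2.4); snap("top","t20",(150,130,430,280),2.5)
D=I2W(-110,0,66.5); delta(D)
qs=[]
for h,P in ((.13,20),(.04,40)):
    c,q=ik(D+[0,0,h],pt(10.1,P)*R.from_euler('z',np.pi),[[.17,.4,2.3,3.14,.5,-1.57]]); print(c); qs.append(q)
ps=jpath(qs)
for a,rr in ps[::3]: print(a.round(3),rr.as_matrix()[:,2].round(2))
show(rowsfor(ps,-1)); print(ps[-1][0])
```

```text
at [ 0.6004 -0.0603  0.3992] toolz [ 0.977 -0.214 -0.001] tooly [ 0.211  0.962 -0.175] grip 0.634 F [ 0.9  0.6 -1.8] t 37.0 j [-0.21  0.02  2.45  3.14  0.9   1.39]
 shift cm (current axes): [28.77 28.28 -6.36] dist 40.8
6.178684188148063e-31
2.2464547199615458e-23
[ 0.6   -0.06   0.399] [ 0.98 -0.21 -0.  ]
[ 0.61  -0.024  0.371] [ 0.99 -0.15 -0.06]
[0.615 0.013 0.338] [ 0.99 -0.09 -0.11]
[0.615 0.052 0.305] [ 0.99 -0.03 -0.16]
[0.611 0.09  0.272] [ 0.98  0.03 -0.22]
[0.604 0.127 0.239] [ 0.96  0.09 -0.27]
[0.592 0.164 0.207] [ 0.93  0.15 -0.32]
[0.592 0.177 0.132] [ 0.82  0.15 -0.55]
[{"x": 0.4, "y": 1.3, "z": 0.2, "wx": -1.4, "wy": 0.7, "wz": -9.0, "gripper": -1.0}, {"x": 0.6, "y": 1.6, "z": 0.0, "wx": -1.5, "wy": 0.5, "wz": -8.9, "gripper": -1.0}, {"x": 0.4, "y": 1.6, "z": 0.1, "wx": -1.6, "wy": 0.3, "wz": -9.0, "gripper": -1.0}, {"x": 0.1, "y": 1.7, "z": 0.1, "wx": -1.6, "wy": 0.0, "wz": -9.0, "gripper": -1.0}, {"x": -0.1, "y": 1.6, "z": 0.0, "wx": -1.5, "wy": -0.3, "wz": -9.1, "gripper": -1.0}, {"x": -0.4, "y": 1.7, "z": 0.1, "wx": -1.5, "wy": -0.4, "wz": -9.0, "gripper": -1.0}, 
[... 705 characters left out ...]
-0.2, "z": 0.0, "wx": 0.2, "wy": -1.5, "wz": -9.3, "gripper": -1.0}, {"x": -1.6, "y": -0.4, "z": 0.1, "wx": 0.4, "wy": -1.5, "wz": -9.2, "gripper": -1.0}, {"x": -1.6, "y": -0.6, "z": 0.1, "wx": 0.7, "wy": -1.4, "wz": -9.3, "gripper": -1.0}, {"x": -1.4, "y": -0.8, "z": 0.0, "wx": 0.8, "wy": -1.3, "wz": -9.4, "gripper": -1.0}, {"x": -1.3, "y": -1.1, "z": 0.1, "wx": 1.0, "wy": -1.1, "wz": -9.3, "gripper": -1.0}, {"x": -3.0, "y": 0.0, "z": 1.6, "wx": 0.0, "wy": -6.7, "wz": 0.0, "gripper": -1.0}]
[{"x": -2.7, "y": 0.0, "z": 1.4, "wx": 0.0, "wy": -6.6, "wz": 0.0, "gripper": -1.0}, {"x": -2.4, "y": 0.0, "z": 1.0, "wx": 0.0, "wy": -6.7, "wz": 0.0, "gripper": -1.0}]
[0.58706935 0.17613606 0.1065    ]
```

View pics/s20.png

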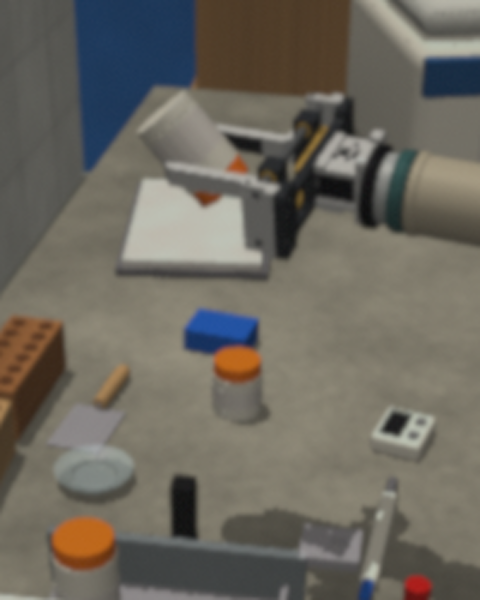

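View pics/t20.png

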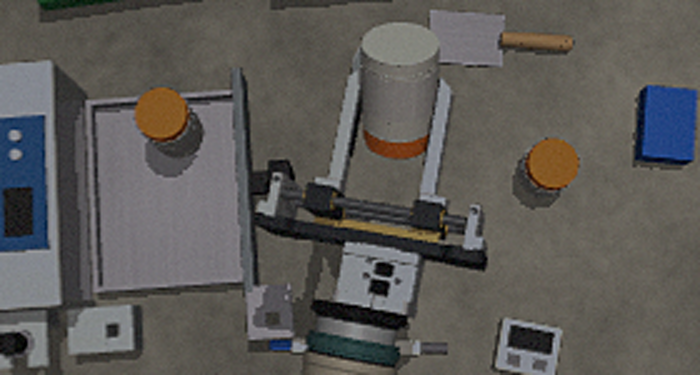

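Run:
```python
from h import *
D=I2W(-97,8,66.5); delta(D)
b=np.degrees(np.arctan2(D[1],D[0])-np.arcsin(.07/np.hypot(*D[:2]))); print(b)
qs=[]
for h,P in ((.13,20),(.05,40)):
    c,q=ik(D+[0,0,h]-(.01 if h>.1 else 0)*np.array([1,0,0]),pt(b,P)*R.from_euler('z',np.pi),[[.17,.4,2.3,3.14,.5,-1.57]]); print(c); qs.append(q)
ps=jpath(qs)
for a,rr in ps[::3]+ps[-4:]: print(a.round(3),rr.as_matrix()[:,2].round(2))
show(rowsfor(ps,-1)); print(ps[-1][0])
```

```text
at [ 0.6004 -0.0603  0.3992] toolz [ 0.977 -0.214 -0.001] tooly [ 0.211  0.962 -0.175] grip 0.634 F [ 0.9  0.6 -1.8] t 37.0 j [-0.21  0.02  2.45  3.14  0.9   1.39]
 shift cm (current axes): [28.58 29.31 -7.47] dist 41.6
11.463275387606075
3.699355461272891e-18
2.0054155967245897e-18
[ 0.6   -0.06   0.399] [ 0.98 -0.21 -0.  ]
[ 0.608 -0.021  0.37 ] [ 0.99 -0.15 -0.06]
[0.61  0.019 0.337] [ 0.99 -0.08 -0.11]
[0.608 0.059 0.303] [ 0.99 -0.02 -0.16]
[0.601 0.099 0.271] [ 0.97  0.05 -0.22]
[0.59  0.139 0.238] [ 0.96  0.11 -0.27]
[0.574 0.177 0.207] [ 0.93  0.17 -0.32]
[0.58  0.19  0.138] [ 0.82  0.17 -0.55]
[0.568 0.189 0.197] [ 0.92  0.19 -0.34]
[0.577 0.19  0.165] [ 0.88  0.18 -0.45]
[0.58  0.19  0.138] [ 0.82  0.17 -0.55]
[0.578 0.189 0.116] [ 0.75  0.15 -0.64]
[{"x": 0.4, "y": 1.4, "z": 0.1, "wx": -1.5, "wy": 0.7, "wz": -8.9, "gripper": -1.0}, {"x": 0.6, "y": 1.6, "z": 0.0, "wx": -1.6, "wy": 0.5, "wz": -9.0, "gripper": -1.0}, {"x": 0.4, "y": 1.7, "z": 0.0, "wx": -1.6, "wy": 0.2, "wz": -9.0, "gripper": -1.0}, {"x": 0.1, "y": 1.8, "z": -0.1, "wx": -1.6, "wy": 0.0, "wz": -9.0, "gripper":
[... 887 characters left out ...]
0.2, "z": -0.1, "wx": 0.2, "wy": -1.6, "wz": -9.3, "gripper": -1.0}, {"x": -1.7, "y": -0.4, "z": 0.0, "wx": 0.5, "wy": -1.5, "wz": -9.3, "gripper": -1.0}, {"x": -1.6, "y": -0.7, "z": 0.0, "wx": 0.7, "wy": -1.5, "wz": -9.3, "gripper": -1.0}, {"x": -1.4, "y": -0.9, "z": 0.0, "wx": 0.9, "wy": -1.3, "wz": -9.4, "gripper": -1.0}, {"x": -1.3, "y": -1.1, "z": 0.0, "wx": 1.1, "wy": -1.1, "wz": -9.3, "gripper": -1.0}, {"x": -2.7, "y": 0.1, "z": 1.8, "wx": 0.0, "wy": -6.7, "wz": 0.0, "gripper": -1.0}]
[{"x": -2.3, "y": 0.0, "z": 1.5, "wx": 0.0, "wy": -6.6, "wz": 0.0, "gripper": -1.0}, {"x": -1.8, "y": 0.1, "z": 1.1, "wx": 0.0, "wy": -6.7, "wz": 0.0, "gripper": -1.0}]
[0.57843287 0.18872221 0.1165    ]
```

Emit:
send_rows([
  {"x":0.4,"y":1.4,"z":0.1,"wx":-1.5,"wy":0.7,"wz":-8.9,"gripper":-1.0},
  {"x":0.6,"y":1.6,"z":0.0,"wx":-1.6,"wy":0.5,"wz":-9.0,"gripper":-1.0},
  {"x":0.4,"y":1.7,"z":0.0,"wx":-1.6,"wy":0.2,"wz":-9.0,"gripper":-1.0},
  {"x":0.1,"y":1.8,"z":-0.1,"wx":-1.6,"wy":0.0,"wz":-9.0,"gripper":-1.0},
  {"x":-0.2,"y":1.7,"z":0.0,"wx":-1.6,"wy":-0.3,"wz":-9.1,"gripper":-1.0},
  {"x":-0.5,"y":1.7,"z":0.0,"wx":-1.6,"wy":-0.6,"wz":-9.0,"gripper":-1.0},
  {"x":-0.7,"y":1.6,"z":0.0,"wx":-1.4,"wy":-0.7,"wz":-9.1,"gripper":-1.0},
  {"x":-0.9,"y":1.5,"z":0.0,"wx":-1.3,"wy":-1.0,"wz":-9.1,"gripper":-1.0},
  {"x":-1.2,"y":1.3,"z":0.0,"wx":-1.1,"wy":-1.2,"wz":-9.2,"gripper":-1.0},
  {"x":-1.3,"y":1.1,"z":-0.1,"wx":-1.0,"wy":-1.3,"wz":-9.1,"gripper":-1.0},
])

```text
clock: 38.25
eef_pos: [0.606, 0.0733, 0.2926]
ee_rot: [-0.413, 0.589, -0.495, 0.488]
force: [-0.3, -1.0, -2.1]
grip_width: 0.627
```

Emit:
send_rows([
  {"x":-1.5,"y":0.9,"z":0.0,"wx":-0.7,"wy":-1.5,"wz":-9.2,"gripper":-1.0},
  {"x":-1.6,"y":0.6,"z":0.0,"wx":-0.5,"wy":-1.5,"wz":-9.2,"gripper":-1.0},
  {"x":-1.7,"y":0.4,"z":0.0,"wx":-0.2,"wy":-1.6,"wz":-9.3,"gripper":-1.0},
  {"x":-1.8,"y":0.1,"z":0.0,"wx":0.0,"wy":-1.6,"wz":-9.2,"gripper":-1.0},
  {"x":-1.7,"y":-0.2,"z":-0.1,"wx":0.2,"wy":-1.6,"wz":-9.3,"gripper":-1.0},
  {"x":-1.7,"y":-0.4,"z":0.0,"wx":0.5,"wy":-1.5,"wz":-9.3,"gripper":-1.0},
  {"x":-1.6,"y":-0.7,"z":0.0,"wx":0.7,"wy":-1.5,"wz":-9.3,"gripper":-1.0},
  {"x":-1.4,"y":-0.9,"z":0.0,"wx":0.9,"wy":-1.3,"wz":-9.4,"gripper":-1.0},
  {"x":-1.3,"y":-1.1,"z":0.0,"wx":1.1,"wy":-1.1,"wz":-9.3,"gripper":-1.0},
  {"x":-2.7,"y":0.1,"z":1.8,"wx":0.0,"wy":-6.7,"wz":0.0,"gripper":-1.0},
])

```text
clock: 39.5
eef_pos: [0.575, 0.1902, 0.1628]
ee_rot: [-0.053, 0.848, 0.086, 0.52]
force: [-0.1, -0.0, -1.9]
grip_width: 0.631
```

Emit:
send_rows([
  {"x":-2.3,"y":0.0,"z":1.5,"wx":0.0,"wy":-6.6,"wz":0.0,"gripper":-1.0},
  {"x":-1.8,"y":0.1,"z":1.1,"wx":0.0,"wy":-6.7,"wz":0.0,"gripper":-1.0},
  {"x":0,"y":0,"z":0,"wx":0,"wy":0,"wz":0,"gripper":-1.0},
  {"x":0,"y":0,"z":0,"wx":0,"wy":0,"wz":0,"gripper":-1.0},
])

```text
clock: 40.0
eef_pos: [0.5791, 0.1892, 0.1172]
ee_rot: [-0.043, 0.901, 0.09, 0.422]
force: [-1.0, 1.0, -2.5]
grip_width: 0.629
```

Run:
```python
from h import *
D=I2W(-97,8,65.9); Rt=pt(11.5,40)*R.from_euler('z',np.pi)
snap("side","s21",(170,150,370,310),3.5); snap("top","t21",(150,130,330,280),3.5); delta(D,Rt)
```

```text
at [0.5784 0.1891 0.1165] toolz [ 0.751  0.153 -0.642] tooly [ 0.199 -0.98  -0.001] grip 0.632 F [ 0.4  0.2 -2.6] t 40.1 j [ 0.2   0.25  2.35  3.14  0.33 -1.57]
 shift cm (current axes): [-3.88  0.04  3.25] dist 5.1
 turn deg: [-0.03 -0.02 -0.07]  shift cm in target axes: [-3.87  0.04  3.25]
```

View pics/s21.png

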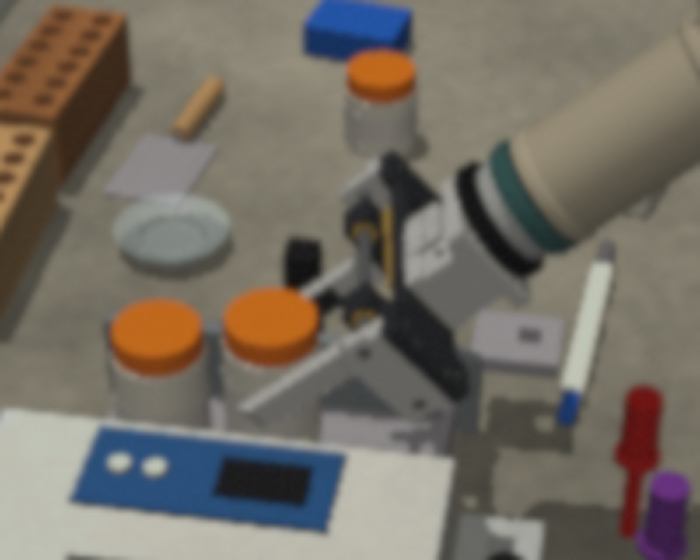

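View pics/t21.png

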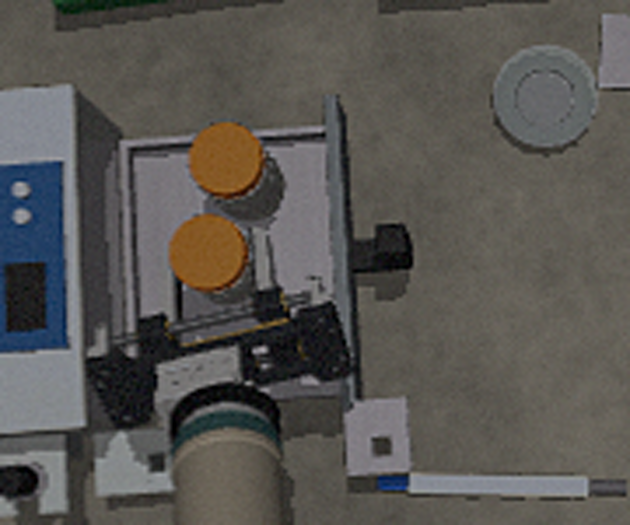

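Emit:
send_rows([
  {"x":-1.2,"y":0,"z":1.0,"wx":0,"wy":0,"wz":0,"gripper":-1.0},
  {"x":-1.2,"y":0,"z":1.0,"wx":0,"wy":0,"wz":0,"gripper":-1.0},
  {"x":-1.0,"y":0,"z":0.8,"wx":0,"wy":0,"wz":0,"gripper":-1.0},
  {"x":-0.3,"y":0,"z":0.3,"wx":0,"wy":0,"wz":0,"gripper":-1.0},
  {"x":-0.1,"y":0,"z":0.1,"wx":0,"wy":0,"wz":0,"gripper":-1.0},
  {"x":0,"y":0,"z":0,"wx":0,"wy":0,"wz":0,"gripper":-1.0},
  {"x":0,"y":0,"z":0,"wx":0,"wy":0,"wz":0,"gripper":-1.0},
])

```text
clock: 40.98
eef_pos: [0.5797, 0.1894, 0.068]
ee_rot: [-0.043, 0.901, 0.09, 0.421]
force: [0.7, 0.0, -1.7]
grip_width: 0.631
```

Emit:
send_rows([
  {"x":-0.1,"y":0,"z":0.1,"wx":0,"wy":0,"wz":0,"gripper":-1.0},
  {"x":0,"y":0,"z":0,"wx":0,"wy":0,"wz":0,"gripper":-1.0},
  {"x":0,"y":0,"z":0,"wx":0,"wy":0,"wz":0,"gripper":-1.0},
])

```text
clock: 41.35
eef_pos: [0.5795, 0.1894, 0.066]
ee_rot: [-0.043, 0.902, 0.09, 0.421]
force: [0.9, -0.4, -2.0]
grip_width: 0.634
```

Emit:
send_rows([
  {"x":-0.1,"y":0,"z":0.05,"wx":0,"wy":0,"wz":0,"gripper":-1.0},
  {"x":0,"y":0,"z":0,"wx":0,"wy":0,"wz":0,"gripper":-1.0},
  {"x":0,"y":0,"z":0,"wx":0,"wy":0,"wz":0,"gripper":-1.0},
])

```text
clock: 41.72
eef_pos: [0.5797, 0.1894, 0.0659]
ee_rot: [-0.043, 0.901, 0.09, 0.422]
force: [-4.0, -0.5, 5.6]
grip_width: 0.636
```

Contact. Release and retreat.

Emit:
send_rows([
  {"x":0,"y":0,"z":0,"wx":0,"wy":0,"wz":0,"gripper":0.5},
  {"x":0,"y":0,"z":0,"wx":0,"wy":0,"wz":0,"gripper":0.5},
  {"x":0,"y":0,"z":0,"wx":0,"wy":0,"wz":0,"gripper":0.5},
  {"x":0,"y":0,"z":-2,"wx":0,"wy":0,"wz":0,"gripper":0.5},
  {"x":0,"y":0,"z":-3,"wx":0,"wy":0,"wz":0,"gripper":0.5},
  {"x":0,"y":0,"z":-4,"wx":0,"wy":0,"wz":0,"gripper":0.5},
  {"x":0,"y":0,"z":-4,"wx":0,"wy":0,"wz":0,"gripper":0.5},
])

```text
clock: 42.6
eef_pos: [0.4806, 0.1691, 0.1484]
ee_rot: [-0.043, 0.902, 0.09, 0.42]
force: [0.8, 0.2, 0.6]
grip_width: 0.748
```

Run:
```python
from h import *
snap("side","s22",(170,120,370,300),3.3); snap("top","t22",(150,130,430,280),2.5); delta(None); jars("s22","t22")
print("expected",I2W(-97,8,100))
G=np.array([.597,-.2465,.042]); b=-28.7; Rt=pt(b,40)*R.from_euler('z',np.pi)
c,q=ik(G-.13*Rt.as_matrix()[:,2],Rt,[[-.5,.06,2.5,3.14,.3,-1.57]]); print(c,q.round(2))
m=(q+pose()[2]["joint_pos"])/2; m[1]-=.1; m[4]+=.05
ps=jpath([m,q]); 
for a,r in ps: print(a.round(3),r.as_matrix()[:,2].round(2))
show(rowsfor(ps,1))
```

```text
at [0.4795 0.1692 0.1504] toolz [ 0.753  0.154 -0.64 ] tooly [ 0.199 -0.98  -0.001] grip 0.75 F [ 0.   1.2 -0.3] t 42.7 j [ 0.2   0.04  2.49  3.15  0.26 -1.57]
jar cap [247.  261.5] [213. 204.] [0.5808 0.19   0.0969] e 0.0013
jar cap [214.5 246. ] [214. 175.] [0.6553 0.1821 0.1214] e 0.0
jar cap [278.5 171.5] [370.5 195.5] [ 0.5968 -0.2463  0.0616] e 0.002
expected [0.57843287 0.18872221 0.1       ]
1.0992730261426394e-23 [-0.5   0.17  2.46  3.15  0.36 -1.58]
[0.479 0.169 0.15 ] [ 0.75  0.15 -0.64]
[0.5   0.127 0.167] [ 0.79  0.09 -0.61]
[0.516 0.083 0.181] [ 0.81  0.02 -0.58]
[0.528 0.037 0.194] [ 0.83 -0.05 -0.55]
[ 0.536 -0.01   0.208] [ 0.84 -0.13 -0.52]
[ 0.537 -0.058  0.188] [ 0.81 -0.2  -0.55]
[ 0.533 -0.105  0.167] [ 0.77 -0.26 -0.58]
[ 0.524 -0.153  0.147] [ 0.72 -0.32 -0.61]
[ 0.51  -0.199  0.126] [ 0.67 -0.37 -0.64]
[{"x": 2.0, "y": 4.5, "z": -0.2, "wx": -3.9, "wy": 2.1, "wz": 3.1, "gripper": 1.0}, {"x": 1.8, "y": 4.6, "z": 0.1, "wx": -4.1, "wy": 2.1, "wz": 3.0, "gripper": 1.0}, {"x": 1.7, "y": 4.6, "z": 0.1, "wx": -4.1, "wy": 2.2, "wz": 2.9, "gripper": 1.0}, {"x": 1.8, "y": 4.7, "z": 0.0, "wx": -4.3, "wy": 2.1, "wz": 2.7, "gripper": 1.0}, {"x": -1.3, "y": 4.7, "z": 1.8, "wx": -4.2, "wy": -2.2, "wz": 2.6, "gripper": 1.0}, {"x": -1.3, "y": 4.7, "z": 1.7, "wx": -4.1, "wy": -2.2, "wz": 2.9, "gripper": 1.0}, {"x": -1.3, "y": 4.8, "z": 1.8, "wx": -4.1, "wy": -2.1, "wz": 3.0, "gripper": 1.0}, {"x": -1.4, "y": 4.7, "z": 1.7, "wx": -3.9, "wy": -2.2, "wz": 3.1, "gripper": 1.0}]
```

View pics/s22.png

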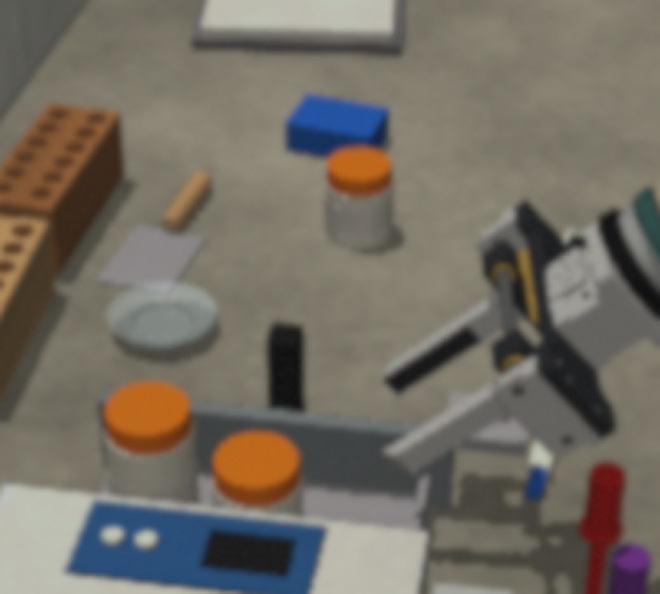

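View pics/t22.png

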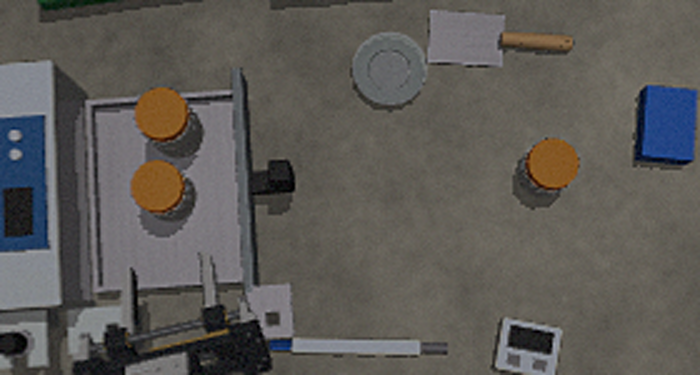

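Emit:
send_rows([
  {"x":2.0,"y":4.5,"z":-0.2,"wx":-3.9,"wy":2.1,"wz":3.1,"gripper":0.5},
  {"x":1.8,"y":4.6,"z":0.1,"wx":-4.1,"wy":2.1,"wz":3.0,"gripper":1.0},
  {"x":1.7,"y":4.6,"z":0.1,"wx":-4.1,"wy":2.2,"wz":2.9,"gripper":1.0},
  {"x":1.8,"y":4.7,"z":0.0,"wx":-4.3,"wy":2.1,"wz":2.7,"gripper":1.0},
  {"x":-1.3,"y":4.7,"z":1.8,"wx":-4.2,"wy":-2.2,"wz":2.6,"gripper":1.0},
  {"x":-1.3,"y":4.7,"z":1.7,"wx":-4.1,"wy":-2.2,"wz":2.9,"gripper":1.0},
  {"x":-1.3,"y":4.8,"z":1.8,"wx":-4.1,"wy":-2.1,"wz":3.0,"gripper":1.0},
  {"x":-1.4,"y":4.7,"z":1.7,"wx":-3.9,"wy":-2.2,"wz":3.1,"gripper":1.0},
  {"x":0,"y":0,"z":0,"wx":0,"wy":0,"wz":0,"gripper":1},
  {"x":0,"y":0,"z":0,"wx":0,"wy":0,"wz":0,"gripper":1},
])

```text
clock: 43.95
eef_pos: [0.5115, -0.198, 0.1227]
ee_rot: [0.105, 0.879, -0.224, 0.408]
force: [-1.1, -0.1, 0.2]
grip_width: 1.0
```

Run:
```python
from h import *
snap("side","s23",(200,90,420,290),3); snap("top","t23",(170,130,430,290),2.8); jars("s23","t23")
G=np.array([.597,-.2465,.042]); Rt=pt(-28.7,40)*R.from_euler('z',np.pi)
delta(G,Rt)
```

```text
jar cap [247.  261.5] [213. 204.] [0.5808 0.19   0.0969] e 0.0013
jar cap [214.5 246. ] [214.5 175. ] [0.6556 0.1809 0.1204] e 0.0002
jar cap [278.5 171.5] [370.5 195.5] [ 0.5968 -0.2463  0.0616] e 0.002
at [ 0.5115 -0.1972  0.1234] toolz [ 0.67  -0.368 -0.645] tooly [-0.479 -0.878  0.003] grip 1.003 F [0.1 0.1 0. ] t 44.05 j [-0.49  0.16  2.46  3.17  0.35 -1.59]
 shift cm (current axes): [ 0.14  0.21 12.79] dist 12.8
 turn deg: [0.03 0.15 0.16]  shift cm in target axes: [ 0.11  0.22 12.79]
```

View pics/s23.png

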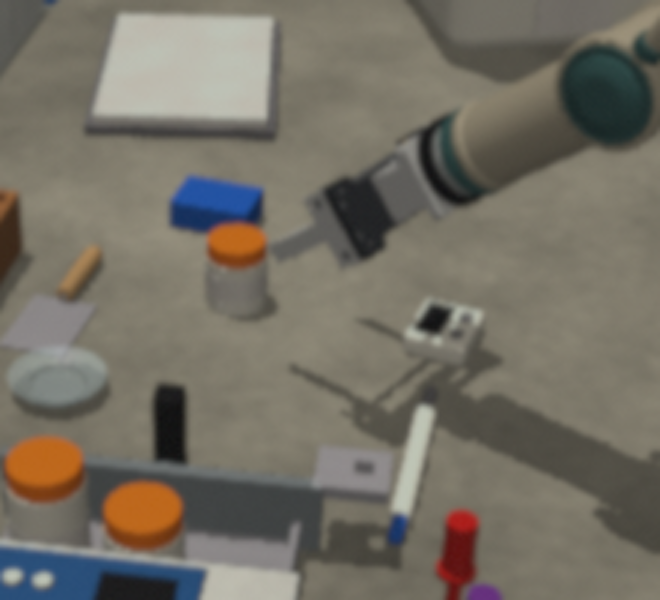

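View pics/t23.png

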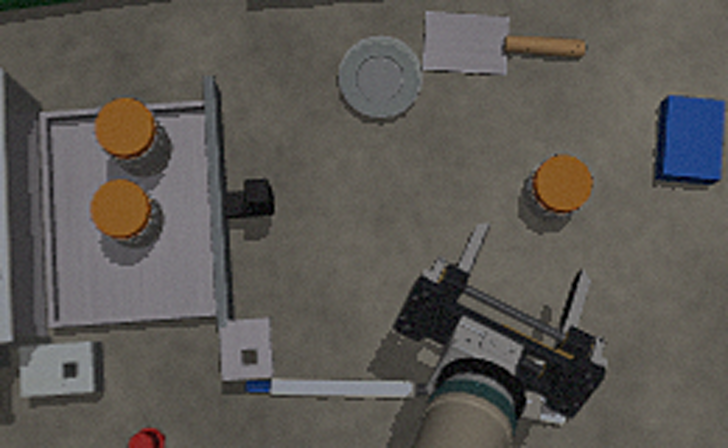

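Emit:
send_rows([
  {"x":0.1,"y":0.2,"z":4,"wx":0,"wy":0,"wz":0,"gripper":1.0},
  {"x":0,"y":0,"z":4,"wx":0,"wy":0,"wz":0,"gripper":1.0},
  {"x":0,"y":0,"z":3,"wx":0,"wy":0,"wz":0,"gripper":1.0},
  {"x":0,"y":0,"z":1.8,"wx":0,"wy":0,"wz":0,"gripper":1.0},
  {"x":0,"y":0,"z":0,"wx":0,"wy":0,"wz":0,"gripper":1.0},
  {"x":0,"y":0,"z":0,"wx":0,"wy":0,"wz":0,"gripper":-1},
  {"x":0,"y":0,"z":0,"wx":0,"wy":0,"wz":0,"gripper":-1},
  {"x":0,"y":0,"z":0,"wx":0,"wy":0,"wz":0,"gripper":-1},
  {"x":0,"y":0,"z":0,"wx":0,"wy":0,"wz":0,"gripper":-1},
])

```text
clock: 45.18
eef_pos: [0.5964, -0.2471, 0.0423]
ee_rot: [0.106, 0.878, -0.224, 0.408]
force: [-2.7, 1.0, 3.0]
grip_width: 0.634
```

Run:
```python
from h import *
p,r,s=pose(); delta(None)
c,q5=ik(p+[0,0,.05],r,[s["joint_pos"]]); print(c,q5.round(2))
F=np.array([.60,-.10,.40]); b=np.degrees(np.arctan2(F[1],F[0])-np.arcsin(.07/np.hypot(*F[:2])))
c,qF=ik(F,pt(b,0)*R.from_euler('z',np.pi),[[-.2,.06,2.54,3.14,.6,-1.57]]); print(c,qF.round(2))
ps=jpath([q5,qF]); 
for a,rr in ps: print(a.round(3),rr.as_matrix()[:,2].round(2))
show(rowsfor(ps,-1))
```

```text
at [ 0.5964 -0.2471  0.0423] toolz [ 0.67  -0.369 -0.644] tooly [-0.48  -0.877  0.002] grip 0.634 F [-2.7  1.   3. ] t 45.17 j [-0.5   0.46  2.36  3.15  0.55 -1.58]
3.1132320754020632e-27 [-0.5   0.35  2.31  3.15  0.39 -1.58]
1.6195253353146897e-20 [-0.28  0.04  2.45  3.14  0.92 -1.57]
[ 0.596 -0.247  0.042] [ 0.67 -0.37 -0.64]
[ 0.596 -0.247  0.092] [ 0.67 -0.37 -0.64]
[ 0.609 -0.231  0.135] [ 0.74 -0.38 -0.56]
[ 0.618 -0.213  0.178] [ 0.79 -0.37 -0.48]
[ 0.623 -0.192  0.222] [ 0.85 -0.37 -0.39]
[ 0.624 -0.171  0.267] [ 0.89 -0.35 -0.3 ]
[ 0.621 -0.148  0.312] [ 0.92 -0.33 -0.2 ]
[ 0.613 -0.124  0.356] [ 0.95 -0.31 -0.1 ]
[ 0.6 -0.1  0.4] [ 0.96 -0.28 -0.  ]
[{"x": 3.8, "y": 0.0, "z": -3.2, "wx": 0.0, "wy": 0.0, "wz": 0.0, "gripper": -1.0}, {"x": 3.5, "y": -2.0, "z": -2.5, "wx": 1.4, "wy": 5.7, "wz": -1.1, "gripper": -1.0}, {"x": 3.5, "y": -2.0, "z": -2.5, "wx": 1.6, "wy": 5.8, "wz": -0.9, "gripper": -1.0}, {"x": 3.7, "y": -2.1, "z": -2.4, "wx": 1.6, "wy": 5.7, "wz": -0.8, "gripper": -1.0}, {"x": 3.9, "y": -2.0, "z": -2.5, "wx": 1.7, "wy": 5.7, "wz": -0.6, "gripper": -1.0}, {"x": 3.9, "y": -2.0, "z": -2.4, "wx": 1.7, "wy": 5.8, "wz": -0.4, "gripper": -1.0}, {"x": 4.0, "y": -1.9, "z": -2.4, "wx": 1.8, "wy": 5.7, "wz": -0.2, "gripper": -1.0}, {"x": 4.2, "y": -1.9, "z": -2.4, "wx": 1.9, "wy": 5.7, "wz": -0.1, "gripper": -1.0}]
```

Emit:
send_rows([
  {"x":1.9,"y":0.0,"z":-1.6,"wx":0.0,"wy":0.0,"wz":0.0,"gripper":-1.0},
  {"x":1.9,"y":0.0,"z":-1.6,"wx":0.0,"wy":0.0,"wz":0.0,"gripper":-1.0},
  {"x":3.5,"y":-2.0,"z":-2.5,"wx":1.4,"wy":5.7,"wz":-1.1,"gripper":-1.0},
  {"x":3.5,"y":-2.0,"z":-2.5,"wx":1.6,"wy":5.8,"wz":-0.9,"gripper":-1.0},
  {"x":3.7,"y":-2.1,"z":-2.4,"wx":1.6,"wy":5.7,"wz":-0.8,"gripper":-1.0},
  {"x":3.9,"y":-2.0,"z":-2.5,"wx":1.7,"wy":5.7,"wz":-0.6,"gripper":-1.0},
  {"x":3.9,"y":-2.0,"z":-2.4,"wx":1.7,"wy":5.8,"wz":-0.4,"gripper":-1.0},
  {"x":4.0,"y":-1.9,"z":-2.4,"wx":1.8,"wy":5.7,"wz":-0.2,"gripper":-1.0},
  {"x":4.2,"y":-1.9,"z":-2.4,"wx":1.9,"wy":5.7,"wz":-0.1,"gripper":-1.0},
])

```text
clock: 46.3
eef_pos: [0.5993, -0.0997, 0.3995]
ee_rot: [0.098, 0.7, -0.098, 0.7]
force: [0.2, 0.7, -0.6]
grip_width: 0.635
```

Emit:
send_rows([
  {"x":0,"y":0,"z":0,"wx":0,"wy":0,"wz":10,"gripper":-1},
  {"x":0,"y":0,"z":0,"wx":0,"wy":0,"wz":10,"gripper":-1},
  {"x":0,"y":0,"z":0,"wx":0,"wy":0,"wz":10,"gripper":-1},
  {"x":0,"y":0,"z":0,"wx":0,"wy":0,"wz":10,"gripper":-1},
  {"x":0,"y":0,"z":0,"wx":0,"wy":0,"wz":10,"gripper":-1},
  {"x":0,"y":0,"z":0,"wx":0,"wy":0,"wz":10,"gripper":-1},
  {"x":0,"y":0,"z":0,"wx":0,"wy":0,"wz":10,"gripper":-1},
  {"x":0,"y":0,"z":0,"wx":0,"wy":0,"wz":10,"gripper":-1},
  {"x":0,"y":0,"z":0,"wx":0,"wy":0,"wz":10,"gripper":-1},
  {"x":0,"y":0,"z":0,"wx":0,"wy":0,"wz":10,"gripper":-1},
])

```text
clock: 47.55
eef_pos: [0.5996, -0.1005, 0.398]
ee_rot: [0.474, -0.373, 0.602, -0.523]
force: [-1.1, -0.0, 0.3]
grip_width: 0.633
```

Emit:
send_rows([
  {"x":0,"y":0,"z":0,"wx":0,"wy":0,"wz":10,"gripper":-1},
  {"x":0,"y":0,"z":0,"wx":0,"wy":0,"wz":10,"gripper":-1},
  {"x":0,"y":0,"z":0,"wx":0,"wy":0,"wz":10,"gripper":-1},
  {"x":0,"y":0,"z":0,"wx":0,"wy":0,"wz":10,"gripper":-1},
  {"x":0,"y":0,"z":0,"wx":0,"wy":0,"wz":10,"gripper":-1},
  {"x":0,"y":0,"z":0,"wx":0,"wy":0,"wz":10,"gripper":-1},
  {"x":0,"y":0,"z":0,"wx":0,"wy":0,"wz":10,"gripper":-1},
  {"x":0,"y":0,"z":0,"wx":0,"wy":0,"wz":0,"gripper":-1},
  {"x":0,"y":0,"z":0,"wx":0,"wy":0,"wz":0,"gripper":-1},
  {"x":0,"y":0,"z":0,"wx":0,"wy":0,"wz":0,"gripper":-1},
])

```text
clock: 48.8
eef_pos: [0.6001, -0.1006, 0.399]
ee_rot: [0.688, 0.037, 0.707, -0.16]
force: [-0.2, 0.4, -0.7]
grip_width: 0.632
```

Run:
```python
from h import *
snap("side","s24",(180,20,380,290),2.2); snap("top","t24",(150,130,430,280),2.5)
D=I2W(-122,70,57.5); delta(D)
b=np.degrees(np.arctan2(D[1],D[0])-np.arcsin(.07/np.hypot(*D[:2]))); print(b,D)
qs=[]
for h,P,o in ((.12,25,.01),(.05,40,0)):
    c,q=ik(D+[-o,0,h],pt(b,P)*R.from_euler('z',np.pi),[[.17,.4,2.3,3.14,.5,-1.57]]); print(c,q.round(2)); qs.append(q)
ps=jpath(qs)
for a,rr in ps[::3]+ps[-4:]: print(a.round(3),rr.as_matrix()[:,2].round(2))
show(rowsfor(ps,-1)); print(ps[-1][0])
```

```text
at [ 0.6001 -0.1006  0.3991] toolz [ 0.961 -0.276 -0.001] tooly [ 0.272  0.946 -0.174] grip 0.636 F [-0.2 -0.1 -0.9] t 48.9 j [-0.28  0.03  2.44  3.14  0.9   1.4 ]
 shift cm (current axes): [ 29.68  28.44 -15.1 ] dist 43.8
9.821261058103744 [0.51775259 0.1606704  0.0575    ]
9.48849147023294e-30 [ 0.18  0.22  2.65  3.16  0.87 -1.58]
6.3547571165802525e-21 [ 0.17  0.22  2.5   3.15  0.45 -1.57]
[ 0.6   -0.101  0.399] [ 0.96 -0.28 -0.  ]
[ 0.601 -0.056  0.365] [ 0.98 -0.21 -0.07]
[ 0.595 -0.011  0.327] [ 0.98 -0.14 -0.14]
[0.584 0.032 0.29 ] [ 0.98 -0.06 -0.21]
[0.567 0.074 0.254] [ 0.96  0.01 -0.27]
[0.545 0.113 0.22 ] [ 0.94  0.07 -0.34]
[0.518 0.149 0.188] [ 0.91  0.13 -0.4 ]
[0.518 0.161 0.108] [ 0.75  0.13 -0.64]
[0.518 0.149 0.188] [ 0.91  0.13 -0.4 ]
[0.508 0.161 0.177] [ 0.89  0.15 -0.42]
[0.516 0.161 0.14 ] [ 0.83  0.14 -0.54]
[0.518 0.161 0.108] [ 0.75  0.13 -0.64]
[{"x": 0.5, "y": 1.6, "z": -0.2, "wx": -1.7, "wy": 0.9, "wz": -8.9, "gripper": -1.0}, {"x": 0.8, "y": 1.8, "z": -0.4, "wx": -1.7, "wy": 0.7, "wz": -9.0, "gripper": -1.0}, {"x": 0.5, "y": 1.9, "z": -0.3, "wx": -1.9, 
[... 935 characters left out ...]
: -0.4, "wx": -0.1, "wy": -1.8, "wz": -9.3, "gripper": -1.0}, {"x": -1.8, "y": 0.0, "z": -0.3, "wx": 0.1, "wy": -1.9, "wz": -9.4, "gripper": -1.0}, {"x": -1.9, "y": -0.3, "z": -0.3, "wx": 0.4, "wy": -1.7, "wz": -9.4, "gripper": -1.0}, {"x": -1.7, "y": -0.6, "z": -0.4, "wx": 0.7, "wy": -1.7, "wz": -9.5, "gripper": -1.0}, {"x": -1.6, "y": -0.8, "z": -0.3, "wx": 0.9, "wy": -1.6, "wz": -9.5, "gripper": -1.0}, {"x": -1.5, "y": -1.0, "z": -0.3, "wx": 1.1, "wy": -1.4, "wz": -9.5, "gripper": -1.0}, {"x": -3.0, "y": 0.0, "z": 2.3, "wx": 0.1, "wy": -7.5, "wz": 0.0, "gripper": -1.0}]
[{"x": -2.7, "y": 0.1, "z": 1.9, "wx": -0.1, "wy": -7.5, "wz": 0.0, "gripper": -1.0}]
[0.51775259 0.1606704  0.1075    ]
```

View pics/s24.png

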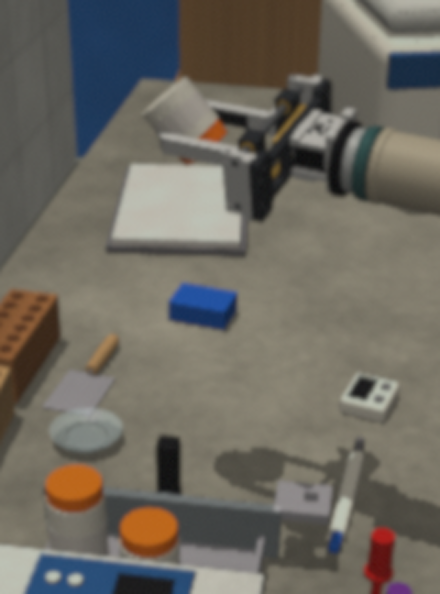

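View pics/t24.png

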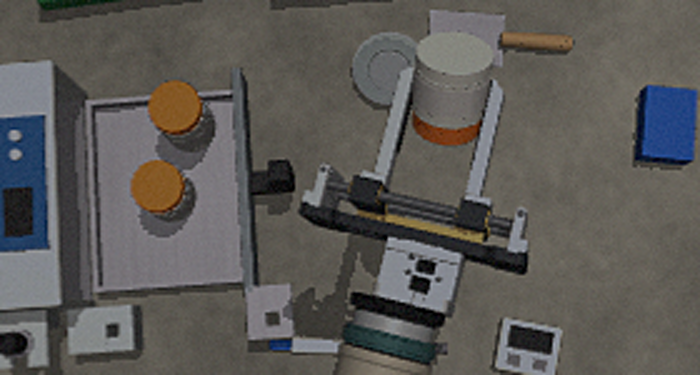

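Run:
```python
from h import *
jars("s24","t24")
def W2I(P): d=np.array(P[:2])-O; return d@IX[:2]*1000,d@IY[:2]*1000
for P in ([.5808,.19],[.6556,.1809]): print(W2I(P))
cv2.imwrite("pics/c6.png",np.vstack([cv2.resize(cv2.imread("pics/s24_full.png")[220:300,170:330],(640,320),interpolation=2),cv2.resize(cv2.imread("pics/t24_full.png")[155:225,180:320],(540,270),interpolation=2)[:, :540].copy() if 0 else cv2.resize(cv2.imread("pics/t24_full.png")[155:225,180:340],(640,280),interpolation=2)]))
```

```text
jar cap [247.  261.5] [213. 204.] [0.5808 0.19   0.0969] e 0.0013
jar cap [213. 241.] [219.5 172. ] [0.663  0.1671 0.1222] e 0.0003
(np.float64(-95.84148314701014), np.float64(5.572262393442047))
(np.float64(-108.64938637321444), np.float64(-68.68275504611002))
```

View pics/c6.png

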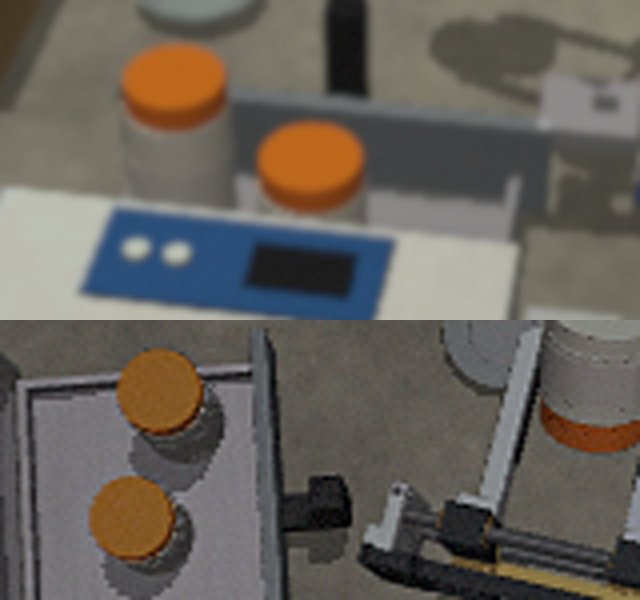

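Emit:
send_rows([
  {"x":0.5,"y":1.6,"z":-0.2,"wx":-1.7,"wy":0.9,"wz":-8.9,"gripper":-1.0},
  {"x":0.8,"y":1.8,"z":-0.4,"wx":-1.7,"wy":0.7,"wz":-9.0,"gripper":-1.0},
  {"x":0.5,"y":1.9,"z":-0.3,"wx":-1.9,"wy":0.4,"wz":-9.0,"gripper":-1.0},
  {"x":0.2,"y":1.9,"z":-0.4,"wx":-1.9,"wy":0.1,"wz":-9.1,"gripper":-1.0},
  {"x":-0.1,"y":1.9,"z":-0.3,"wx":-1.8,"wy":-0.2,"wz":-9.1,"gripper":-1.0},
  {"x":-0.4,"y":1.9,"z":-0.4,"wx":-1.9,"wy":-0.5,"wz":-9.1,"gripper":-1.0},
  {"x":-0.7,"y":1.8,"z":-0.3,"wx":-1.7,"wy":-0.8,"wz":-9.1,"gripper":-1.0},
  {"x":-0.9,"y":1.7,"z":-0.3,"wx":-1.6,"wy":-1.0,"wz":-9.2,"gripper":-1.0},
  {"x":-1.2,"y":1.5,"z":-0.4,"wx":-1.4,"wy":-1.2,"wz":-9.2,"gripper":-1.0},
  {"x":-1.4,"y":1.3,"z":-0.3,"wx":-1.2,"wy":-1.5,"wz":-9.2,"gripper":-1.0},
])

```text
clock: 50.15
eef_pos: [0.579, 0.0468, 0.2773]
ee_rot: [-0.391, 0.589, -0.518, 0.482]
force: [-0.7, -0.6, -1.2]
grip_width: 0.634
```

Emit:
send_rows([
  {"x":-1.6,"y":1.0,"z":-0.4,"wx":-0.9,"wy":-1.6,"wz":-9.3,"gripper":-1.0},
  {"x":-1.7,"y":0.8,"z":-0.3,"wx":-0.7,"wy":-1.7,"wz":-9.3,"gripper":-1.0},
  {"x":-1.8,"y":0.6,"z":-0.3,"wx":-0.5,"wy":-1.8,"wz":-9.4,"gripper":-1.0},
  {"x":-1.8,"y":0.2,"z":-0.4,"wx":-0.1,"wy":-1.8,"wz":-9.3,"gripper":-1.0},
  {"x":-1.8,"y":0.0,"z":-0.3,"wx":0.1,"wy":-1.9,"wz":-9.4,"gripper":-1.0},
  {"x":-1.9,"y":-0.3,"z":-0.3,"wx":0.4,"wy":-1.7,"wz":-9.4,"gripper":-1.0},
  {"x":-1.7,"y":-0.6,"z":-0.4,"wx":0.7,"wy":-1.7,"wz":-9.5,"gripper":-1.0},
  {"x":-1.6,"y":-0.8,"z":-0.3,"wx":0.9,"wy":-1.6,"wz":-9.5,"gripper":-1.0},
  {"x":-1.5,"y":-1.0,"z":-0.3,"wx":1.1,"wy":-1.4,"wz":-9.5,"gripper":-1.0},
  {"x":-3.0,"y":0.0,"z":2.3,"wx":0.1,"wy":-7.5,"wz":0.0,"gripper":-1.0},
])

```text
clock: 51.4
eef_pos: [0.5137, 0.1623, 0.1376]
ee_rot: [-0.042, 0.875, 0.077, 0.476]
force: [1.6, -0.4, -2.3]
grip_width: 0.632
```

Emit:
send_rows([
  {"x":-2.7,"y":0.1,"z":1.9,"wx":-0.1,"wy":-7.5,"wz":0.0,"gripper":-1.0},
  {"x":0,"y":0,"z":0,"wx":0,"wy":0,"wz":0,"gripper":-1.0},
  {"x":0,"y":0,"z":0,"wx":0,"wy":0,"wz":0,"gripper":-1.0},
  {"x":0,"y":0,"z":0,"wx":0,"wy":0,"wz":0,"gripper":-1.0},
])

```text
clock: 51.9
eef_pos: [0.5169, 0.1612, 0.107]
ee_rot: [-0.036, 0.903, 0.077, 0.421]
force: [0.1, 0.4, -1.6]
grip_width: 0.633
```

Run:
```python
from h import *
D=I2W(-122,70,56.3); Rt=pt(9.8,40)*R.from_euler('z',np.pi)
snap("side","s25",(170,150,370,310),3.5); snap("top","t25",(150,130,330,280),3.5); delta(D,Rt); jars("s25","t25")
```

```text
at [0.5171 0.1612 0.1071] toolz [ 0.755  0.13  -0.642] tooly [ 0.17  -0.985 -0.   ] grip 0.633 F [-0.5  0.6 -1.5] t 52.0 j [ 0.18  0.21  2.5   3.15  0.44 -1.58]
 shift cm (current axes): [-3.86  0.07  3.3 ] dist 5.1
 turn deg: [ 0.   -0.03 -0.03]  shift cm in target axes: [-3.86  0.06  3.3 ]
jar cap [247.  261.5] [213. 204.] [0.5808 0.19   0.0969] e 0.0013
jar cap [278.5 247. ] [221.5 225.5] [0.5179 0.1622 0.1259] e 0.0001
jar cap [213. 241.] [219.5 172. ] [0.663  0.1671 0.1222] e 0.0003
```

View pics/s25.png

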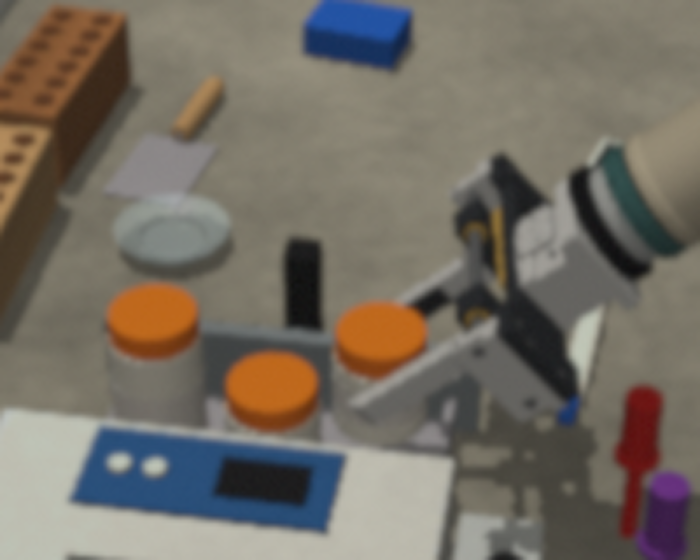

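View pics/t25.png

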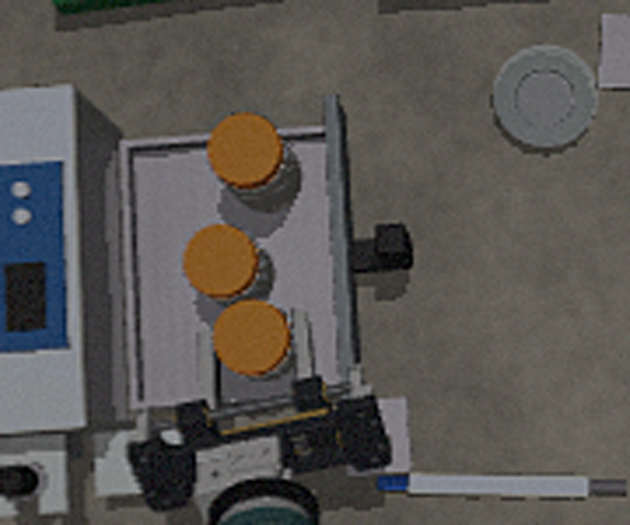

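Emit:
send_rows([
  {"x":-1.2,"y":0,"z":1.0,"wx":0,"wy":0,"wz":0,"gripper":-1.0},
  {"x":-1.2,"y":0,"z":1.0,"wx":0,"wy":0,"wz":0,"gripper":-1.0},
  {"x":-1.0,"y":0,"z":0.8,"wx":0,"wy":0,"wz":0,"gripper":-1.0},
  {"x":-0.3,"y":0,"z":0.3,"wx":0,"wy":0,"wz":0,"gripper":-1.0},
  {"x":-0.1,"y":0,"z":0.1,"wx":0,"wy":0,"wz":0,"gripper":-1.0},
  {"x":0,"y":0,"z":0,"wx":0,"wy":0,"wz":0,"gripper":-1.0},
  {"x":0,"y":0,"z":0,"wx":0,"wy":0,"wz":0,"gripper":-1.0},
])

```text
clock: 52.88
eef_pos: [0.5182, 0.1614, 0.0582]
ee_rot: [-0.036, 0.903, 0.077, 0.422]
force: [-0.3, 0.3, -0.2]
grip_width: 0.633
```

Emit:
send_rows([
  {"x":-0.1,"y":0,"z":0.1,"wx":0,"wy":0,"wz":0,"gripper":-1.0},
  {"x":0,"y":0,"z":0,"wx":0,"wy":0,"wz":0,"gripper":-1.0},
  {"x":0,"y":0,"z":0,"wx":0,"wy":0,"wz":0,"gripper":-1.0},
])

```text
clock: 53.25
eef_pos: [0.5183, 0.1614, 0.0564]
ee_rot: [-0.036, 0.903, 0.077, 0.422]
force: [-0.1, -0.0, -0.3]
grip_width: 0.631
```

Emit:
send_rows([
  {"x":-0.1,"y":0,"z":0.05,"wx":0,"wy":0,"wz":0,"gripper":-1.0},
  {"x":0,"y":0,"z":0,"wx":0,"wy":0,"wz":0,"gripper":-1.0},
  {"x":0,"y":0,"z":0,"wx":0,"wy":0,"wz":0,"gripper":-1.0},
])

```text
clock: 53.62
eef_pos: [0.5184, 0.1615, 0.0563]
ee_rot: [-0.036, 0.902, 0.077, 0.423]
force: [-3.1, -0.2, 6.4]
grip_width: 0.63
```

Contact at the expected height. Release and retreat.

Emit:
send_rows([
  {"x":0,"y":0,"z":0,"wx":0,"wy":0,"wz":0,"gripper":0.5},
  {"x":0,"y":0,"z":0,"wx":0,"wy":0,"wz":0,"gripper":0.5},
  {"x":0,"y":0,"z":0,"wx":0,"wy":0,"wz":0,"gripper":0.5},
  {"x":0,"y":0,"z":-2,"wx":0,"wy":0,"wz":0,"gripper":0.5},
  {"x":0,"y":0,"z":-3,"wx":0,"wy":0,"wz":0,"gripper":0.5},
  {"x":0,"y":0,"z":-4,"wx":0,"wy":0,"wz":0,"gripper":0.5},
  {"x":0,"y":0,"z":-4,"wx":0,"wy":0,"wz":0,"gripper":0.5},
  {"x":0,"y":0,"z":0,"wx":0,"wy":0,"wz":0,"gripper":0.5},
])

```text
clock: 54.62
eef_pos: [0.4182, 0.1443, 0.141]
ee_rot: [-0.037, 0.902, 0.077, 0.424]
force: [0.3, 0.3, -0.8]
grip_width: 0.745
```

Run:
```python
from h import *
snap("side","s26",(170,150,370,310),3.5); snap("top","t26",(150,130,330,280),3.5); delta(None); jars("s26","t26")
```

```text
at [0.4203 0.1445 0.1393] toolz [ 0.757  0.131 -0.641] tooly [ 0.17  -0.985 -0.   ] grip 0.747 F [-0.4 -0.2  0.4] t 54.73 j [ 0.18 -0.03  2.61  3.17  0.32 -1.59]
jar cap [277.5 264.5] [224.5 227. ] [0.5189 0.1626 0.0758] e 0.0013
jar cap [247.  261.5] [213. 204.] [0.5808 0.19   0.0969] e 0.0013
jar cap [213. 241.] [219.5 172. ] [0.663  0.1671 0.1222] e 0.0003
```

View pics/s26.png

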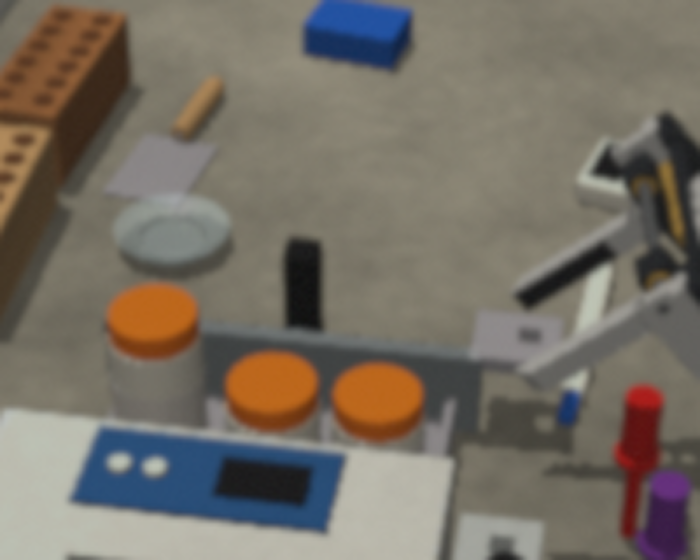

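View pics/t26.png

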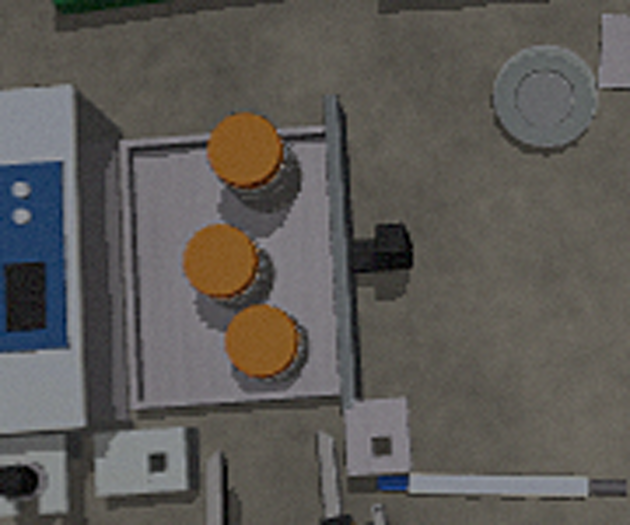

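Run:
```python
from h import *
p,r,s=pose(); q0=s["joint_pos"]
B=pt(2.85,40)*R.from_euler('z',np.pi)*R.from_euler('z',np.pi/2)
for x in (-272,-220,-180,-140,-110,-80):
    P=I2W(x,-2,80); c,q=ik(P,B,[[0,.4,2.3,3.14,.5,0.]]); print(x,P.round(3),"%.1e"%c,q.round(2))
S=I2W(-274,-2,80); 
cp,qp=ik(S-.12*B.as_matrix()[:,2],B,[[0,.2,2.4,3.14,.5,0.]]); print(cp,qp.round(2))
m=(q0+qp)/2; m[1]-=.1;m[4]+=.05
ps=jpath([m,qp])
for a,rr in ps[::2]+[ps[-1]]: print(a.round(3),rr.as_matrix()[:,2].round(2),rr.as_matrix()[:,1].round(2))
show(rowsfor(ps,-1)); print(S)
```

```text
-272 [0.597 0.014 0.08 ] 4.1e-26 [-0.23  0.34  2.44  2.72  0.53  0.19]
-220 [0.595 0.066 0.08 ] 3.0e-31 [-0.06  0.34  2.43  2.97  0.51  0.08]
-180 [0.593 0.106 0.08 ] 1.5e-30 [ 0.07  0.35  2.42  3.18  0.5  -0.02]
-140 [0.591 0.146 0.08 ] 2.2e-21 [ 0.2   0.36  2.39  3.39  0.49 -0.12]
-110 [0.589 0.176 0.08 ] 7.2e-31 [ 0.29  0.37  2.37  3.54  0.48 -0.21]
-80 [0.588 0.206 0.08 ] 9.9e-28 [ 0.37  0.38  2.33  3.7   0.48 -0.29]
1.917028536925521e-30 [-0.36  0.01  2.49  2.11  0.36  0.73]
[0.42  0.144 0.139] [ 0.76  0.13 -0.64] [ 0.17 -0.99 -0.  ]
[0.446 0.13  0.171] [ 0.8   0.12 -0.59] [-0.   -0.98 -0.21]
[0.466 0.113 0.197] [ 0.84  0.12 -0.54] [-0.15 -0.9  -0.42]
[0.482 0.096 0.222] [ 0.86  0.11 -0.49] [-0.26 -0.75 -0.61]
[0.495 0.071 0.202] [ 0.84  0.09 -0.54] [-0.41 -0.55 -0.73]
[0.502 0.041 0.18 ] [ 0.8   0.06 -0.59] [-0.55 -0.31 -0.78]
[0.505 0.008 0.157] [ 0.77  0.04 -0.64] [-0.64 -0.03 -0.77]
[0.505 0.008 0.157] [ 0.77  0.04 -0.64] [-0.64 -0.03 -0.77]
[{"x": 2.1, "y": 0.9, "z": -0.2, "wx": -0.3, "wy": 2.0, "wz": 7.9, "gripper": -1.0}, {"x": 1.9, "y": 0.7, "z": 0.0, "wx": 0.0, "wy": 2.
[... 198 characters left out ...]
"x": 1.8, "y": 0.1, "z": 0.0, "wx": 0.5, "wy": 1.4, "wz": 7.6, "gripper": -1.0}, {"x": 1.6, "y": 0.0, "z": -0.1, "wx": 0.6, "wy": 1.3, "wz": 7.5, "gripper": -1.0}, {"x": 0.5, "y": 1.3, "z": 0.9, "wx": -1.5, "wy": -0.7, "wz": 7.8, "gripper": -1.0}, {"x": 0.7, "y": 1.4, "z": 0.9, "wx": -1.6, "wy": -0.4, "wz": 7.8, "gripper": -1.0}, {"x": 0.9, "y": 1.3, "z": 0.8, "wx": -1.8, "wy": -0.3, "wz": 8.0, "gripper": -1.0}, {"x": 1.1, "y": 1.4, "z": 0.8, "wx": -1.8, "wy": 0.0, "wz": 8.0, "gripper": -1.0}]
[{"x": 1.4, "y": 1.3, "z": 0.7, "wx": -2.0, "wy": 0.3, "wz": 8.1, "gripper": -1.0}, {"x": 1.5, "y": 1.1, "z": 0.7, "wx": -1.9, "wy": 0.5, "wz": 8.1, "gripper": -1.0}]
[0.59722118 0.01243835 0.08      ]
```

Emit:
send_rows([
  {"x":2.1,"y":0.9,"z":-0.2,"wx":-0.3,"wy":2.0,"wz":7.9,"gripper":0.5},
  {"x":1.9,"y":0.7,"z":0.0,"wx":0.0,"wy":2.0,"wz":7.8,"gripper":-1.0},
  {"x":1.8,"y":0.5,"z":0.0,"wx":0.3,"wy":1.8,"wz":7.7,"gripper":-1.0},
  {"x":1.8,"y":0.3,"z":-0.1,"wx":0.4,"wy":1.6,"wz":7.6,"gripper":-1.0},
  {"x":1.8,"y":0.1,"z":0.0,"wx":0.5,"wy":1.4,"wz":7.6,"gripper":-1.0},
  {"x":1.6,"y":0.0,"z":-0.1,"wx":0.6,"wy":1.3,"wz":7.5,"gripper":-1.0},
  {"x":0.5,"y":1.3,"z":0.9,"wx":-1.5,"wy":-0.7,"wz":7.8,"gripper":-1.0},
  {"x":0.7,"y":1.4,"z":0.9,"wx":-1.6,"wy":-0.4,"wz":7.8,"gripper":-1.0},
  {"x":0.9,"y":1.3,"z":0.8,"wx":-1.8,"wy":-0.3,"wz":8.0,"gripper":-1.0},
  {"x":1.1,"y":1.4,"z":0.8,"wx":-1.8,"wy":0.0,"wz":8.0,"gripper":-1.0},
])

```text
clock: 55.98
eef_pos: [0.503, 0.0408, 0.1768]
ee_rot: [-0.288, 0.729, -0.516, 0.344]
force: [0.0, -0.7, 0.5]
grip_width: 0.0
```

Emit:
send_rows([
  {"x":1.4,"y":1.3,"z":0.7,"wx":-2.0,"wy":0.3,"wz":8.1,"gripper":-1.0},
  {"x":1.5,"y":1.1,"z":0.7,"wx":-1.9,"wy":0.5,"wz":8.1,"gripper":-1.0},
  {"x":0,"y":0,"z":0,"wx":0,"wy":0,"wz":0,"gripper":-1.0},
  {"x":0,"y":0,"z":0,"wx":0,"wy":0,"wz":0,"gripper":-1.0},
])

```text
clock: 56.48
eef_pos: [0.5046, 0.0084, 0.1553]
ee_rot: [-0.305, 0.658, -0.625, 0.29]
force: [0.3, -0.3, 0.2]
grip_width: 0.005
```

Run:
```python
from h import *
B=pt(2.85,40)*R.from_euler('z',np.pi)*R.from_euler('z',np.pi/2)
snap("side","s27",(170,130,370,310),3.2); snap("top","t27",(150,130,330,300),3.5); delta(I2W(-274,-2,80),B)
```

```text
at [0.5043 0.0087 0.156 ] toolz [ 0.763  0.039 -0.645] tooly [-0.644 -0.034 -0.764] grip 0.004 F [-0.9  0.3 -0. ] t 56.58 j [-0.35  0.    2.48  2.08  0.35  0.77]
 shift cm (current axes): [ 0.1 -0.2 12. ] dist 12.0
 turn deg: [0.19 0.05 0.1 ]  shift cm in target axes: [ 0.09 -0.16 12.01]
```

View pics/s27.png

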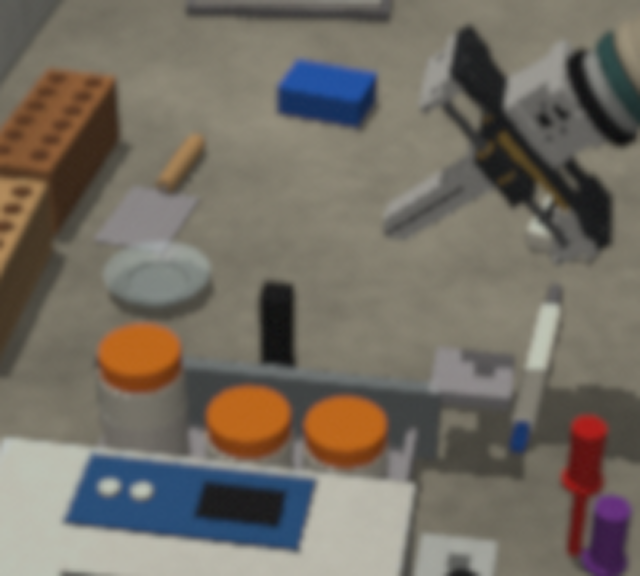

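View pics/t27.png

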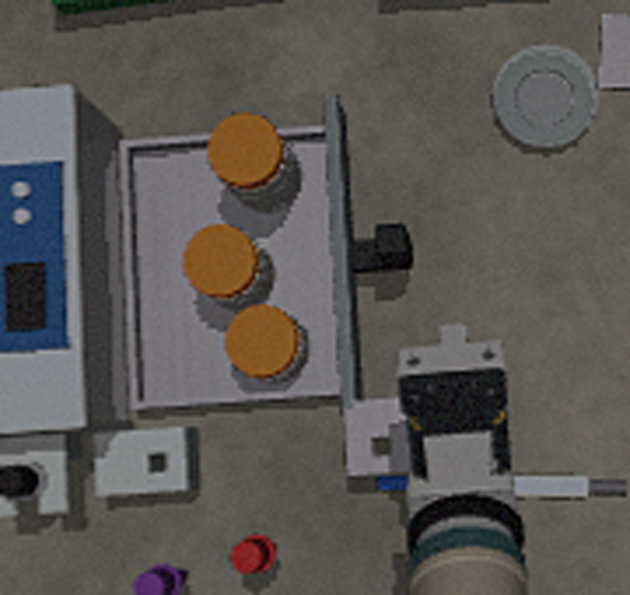

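Emit:
send_rows([
  {"x":0.1,"y":-0.2,"z":4,"wx":0,"wy":0,"wz":0,"gripper":-1.0},
  {"x":0,"y":0,"z":4,"wx":0,"wy":0,"wz":0,"gripper":-1.0},
  {"x":0,"y":0,"z":4,"wx":0,"wy":0,"wz":0,"gripper":-1.0},
  {"x":0,"y":0,"z":0,"wx":0,"wy":0,"wz":0,"gripper":-1.0},
  {"x":-0.5,"y":0,"z":0,"wx":0,"wy":0,"wz":0,"gripper":-1.0},
  {"x":-0.5,"y":0,"z":0,"wx":0,"wy":0,"wz":0,"gripper":-1.0},
  {"x":-0.5,"y":0,"z":0,"wx":0,"wy":0,"wz":0,"gripper":-1.0},
  {"x":-0.5,"y":0,"z":0,"wx":0,"wy":0,"wz":0,"gripper":-1.0},
  {"x":-0.5,"y":0,"z":0,"wx":0,"wy":0,"wz":0,"gripper":-1.0},
  {"x":-0.5,"y":0,"z":0,"wx":0,"wy":0,"wz":0,"gripper":-1.0},
])

```text
clock: 57.82
eef_pos: [0.5937, 0.042, 0.0833]
ee_rot: [-0.306, 0.657, -0.625, 0.291]
force: [-1.0, -2.1, 2.0]
grip_width: 0.006
```

Run:
```python
from h import *
snap("side","s28",(170,130,370,310),3.2); snap("top","t28",(150,130,330,300),3.5); delta(I2W(-72,-2,80))
```

```text
at [0.5934 0.0428 0.0829] toolz [ 0.764  0.04  -0.644] tooly [-0.644 -0.033 -0.765] grip 0.003 F [ 0.1 -0.7  0.8] t 57.92 j [-0.13  0.32  2.43  2.83  0.49  0.15]
 shift cm (current axes): [-17.15   0.05   0.39] dist 17.2
```

View pics/s28.png

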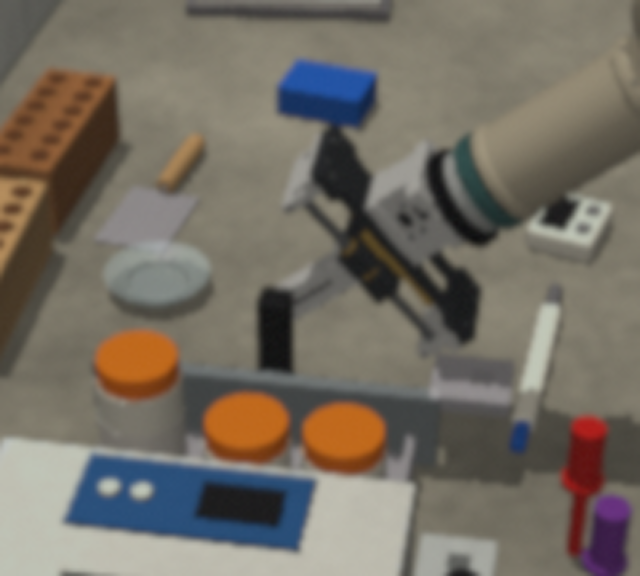

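View pics/t28.png

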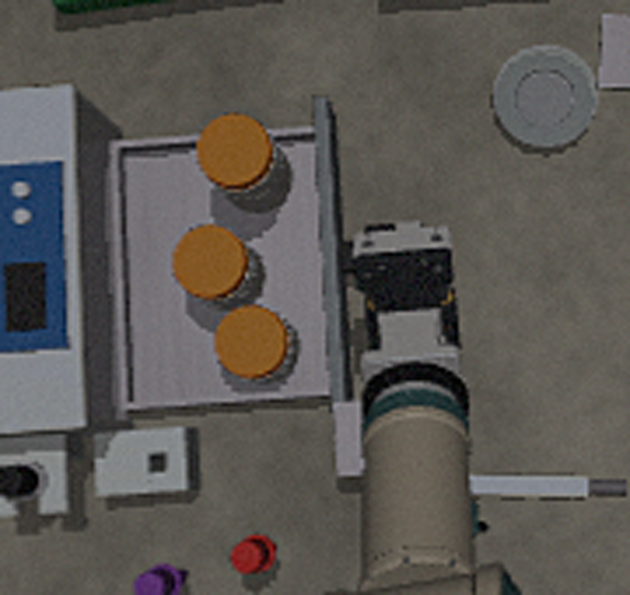

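Emit:
send_rows([
  {"x":-0.5,"y":0,"z":0,"wx":0,"wy":0,"wz":0,"gripper":-1.0},
  {"x":-0.8,"y":0,"z":0,"wx":0,"wy":0,"wz":0,"gripper":-1.0},
  {"x":-1,"y":0,"z":0,"wx":0,"wy":0,"wz":0,"gripper":-1.0},
  {"x":-1,"y":0,"z":0,"wx":0,"wy":0,"wz":0,"gripper":-1.0},
  {"x":-1,"y":0,"z":0,"wx":0,"wy":0,"wz":0,"gripper":-1.0},
  {"x":-1,"y":0,"z":0,"wx":0,"wy":0,"wz":0,"gripper":-1.0},
  {"x":-1,"y":0,"z":0,"wx":0,"wy":0,"wz":0,"gripper":-1.0},
  {"x":-1,"y":0,"z":0,"wx":0,"wy":0,"wz":0,"gripper":-1.0},
  {"x":-0.8,"y":0,"z":0,"wx":0,"wy":0,"wz":0,"gripper":-1.0},
  {"x":-0.5,"y":0,"z":0,"wx":0,"wy":0,"wz":0,"gripper":-1.0},
])

```text
clock: 59.18
eef_pos: [0.5895, 0.1282, 0.0829]
ee_rot: [-0.306, 0.657, -0.625, 0.291]
force: [2.7, -2.7, -1.2]
grip_width: 0.006
```

Run:
```python
from h import *
snap("side","s29",(170,130,370,310),3.2); snap("top","t29",(130,130,310,300),3.5); delta(I2W(-73,-2,82))
```

```text
at [0.589  0.1287 0.0827] toolz [ 0.763  0.04  -0.645] tooly [-0.644 -0.034 -0.764] grip 0.004 F [ 0.8 -0.1  0.2] t 59.27 j [ 0.14  0.33  2.4   3.3   0.46 -0.08]
 shift cm (current axes): [-8.45 -0.12  0.25] dist 8.5
```

View pics/t29.png

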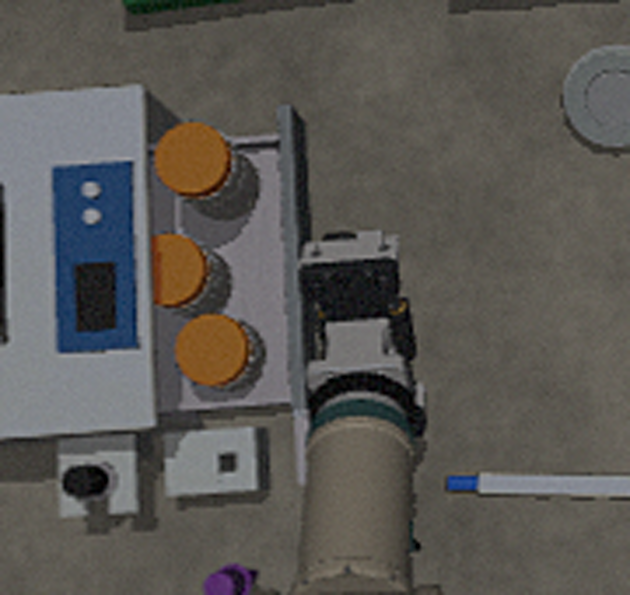

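View pics/s29.png

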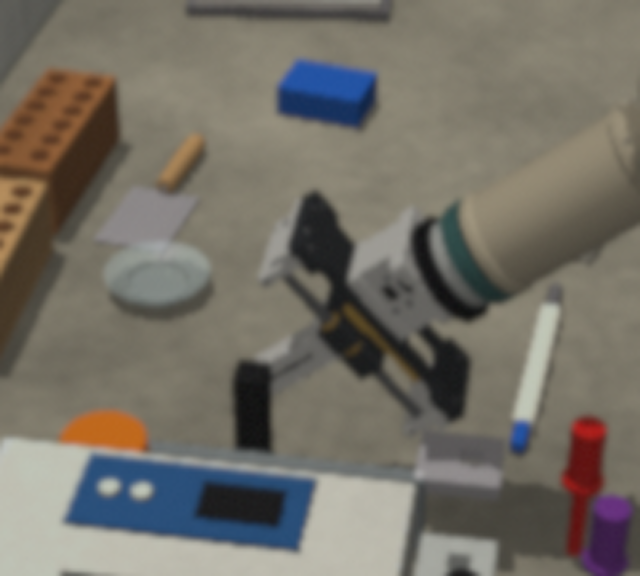

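Emit:
send_rows([
  {"x":-0.5,"y":0,"z":0,"wx":0,"wy":0,"wz":0,"gripper":-1.0},
  {"x":-0.8,"y":0,"z":0,"wx":0,"wy":0,"wz":0,"gripper":-1.0},
  {"x":-1,"y":0,"z":0,"wx":0,"wy":0,"wz":0,"gripper":-1.0},
  {"x":-1,"y":0,"z":0,"wx":0,"wy":0,"wz":0,"gripper":-1.0},
  {"x":-1,"y":0,"z":0,"wx":0,"wy":0,"wz":0,"gripper":-1.0},
  {"x":-1,"y":0,"z":0,"wx":0,"wy":0,"wz":0,"gripper":-1.0},
  {"x":-0.8,"y":0,"z":0,"wx":0,"wy":0,"wz":0,"gripper":-1.0},
  {"x":-0.5,"y":0,"z":0,"wx":0,"wy":0,"wz":0,"gripper":-1.0},
  {"x":-0.3,"y":0,"z":0,"wx":0,"wy":0,"wz":0,"gripper":-1.0},
  {"x":0,"y":0,"z":0,"wx":0,"wy":0,"wz":0,"gripper":-1.0},
])

```text
clock: 60.52
eef_pos: [0.5855, 0.1972, 0.0829]
ee_rot: [-0.306, 0.658, -0.624, 0.29]
force: [-0.4, -0.2, -0.9]
grip_width: 0.003
```

Emit:
send_rows([
  {"x":-0.3,"y":0,"z":0,"wx":0,"wy":0,"wz":0,"gripper":-1.0},
  {"x":-0.3,"y":0,"z":0,"wx":0,"wy":0,"wz":0,"gripper":-1.0},
])

```text
clock: 60.78
eef_pos: [0.5852, 0.2026, 0.0829]
ee_rot: [-0.306, 0.657, -0.625, 0.29]
force: [1.4, -2.7, 0.1]
grip_width: 0.004
```

Emit:
send_rows([
  {"x":-0.3,"y":0,"z":0,"wx":0,"wy":0,"wz":0,"gripper":-1.0},
  {"x":-0.2,"y":0,"z":0,"wx":0,"wy":0,"wz":0,"gripper":-1.0},
])

```text
clock: 61.02
eef_pos: [0.585, 0.208, 0.0829]
ee_rot: [-0.306, 0.657, -0.625, 0.29]
force: [0.3, -2.7, 0.4]
grip_width: 0.005
```

Run:
```python
from h import *
snap("top","t30",(90,130,270,300),3.5); delta(I2W(-73,-2,82))
```

```text
at [0.585  0.2083 0.0829] toolz [ 0.764  0.039 -0.645] tooly [-0.644 -0.033 -0.765] grip 0.005 F [ 0.8 -2.5 -0.1] t 61.08 j [ 0.38  0.36  2.33  3.73  0.46 -0.32]
 shift cm (current axes): [-0.48 -0.09  0.25] dist 0.5
```

View pics/t30.png

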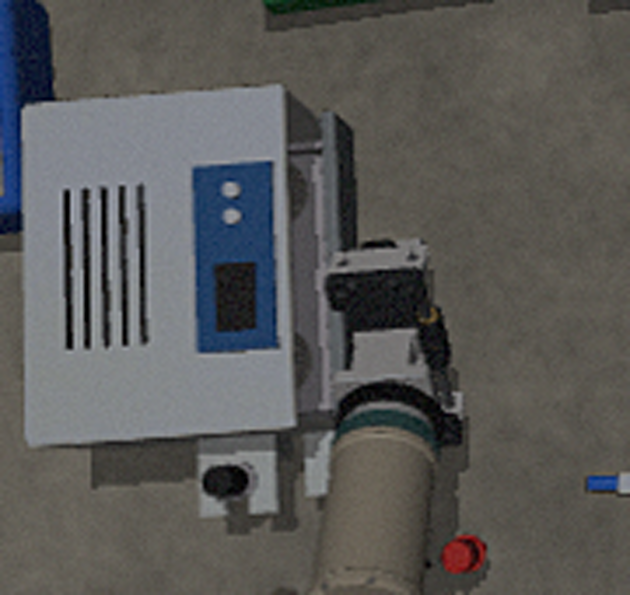

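Emit:
send_rows([
  {"x":-0.2,"y":0,"z":0,"wx":0,"wy":0,"wz":0,"gripper":-1.0},
  {"x":-0.2,"y":0,"z":0,"wx":0,"wy":0,"wz":0,"gripper":-1.0},
])

```text
clock: 61.32
eef_pos: [0.5848, 0.2119, 0.0829]
ee_rot: [-0.306, 0.657, -0.625, 0.29]
force: [0.5, -4.0, -0.5]
grip_width: 0.004
```

Emit:
send_rows([
  {"x":-0.2,"y":0,"z":0,"wx":0,"wy":0,"wz":0,"gripper":-1.0},
  {"x":-0.1,"y":0,"z":0,"wx":0,"wy":0,"wz":0,"gripper":-1.0},
])

```text
clock: 61.58
eef_pos: [0.5847, 0.2145, 0.083]
ee_rot: [-0.306, 0.657, -0.625, 0.291]
force: [0.4, -7.0, -0.2]
grip_width: 0.003
```

Emit:
send_rows([
  {"x":-0.1,"y":0,"z":0,"wx":0,"wy":0,"wz":0,"gripper":-1.0},
  {"x":0,"y":0,"z":0,"wx":0,"wy":0,"wz":0,"gripper":-1.0},
])

```text
clock: 61.82
eef_pos: [0.5847, 0.2145, 0.0829]
ee_rot: [-0.305, 0.656, -0.626, 0.291]
force: [1.6, -7.7, -0.0]
grip_width: 0.001
```

Emit:
send_rows([
  {"x":-0.1,"y":0,"z":0,"wx":0,"wy":0,"wz":0,"gripper":-1.0},
  {"x":0,"y":0,"z":0,"wx":0,"wy":0,"wz":0,"gripper":-1.0},
])

```text
clock: 62.08
eef_pos: [0.5847, 0.2146, 0.0829]
ee_rot: [-0.305, 0.655, -0.626, 0.291]
force: [1.4, -10.4, 0.3]
grip_width: 0.005
```

Emit:
send_rows([
  {"x":1,"y":0,"z":0,"wx":0,"wy":0,"wz":0,"gripper":-1.0},
  {"x":2,"y":0,"z":0,"wx":0,"wy":0,"wz":0,"gripper":-1.0},
  {"x":3,"y":0,"z":-3,"wx":0,"wy":0,"wz":0,"gripper":-1.0},
  {"x":3,"y":0,"z":-4,"wx":0,"wy":0,"wz":0,"gripper":-1.0},
  {"x":4,"y":-1,"z":-3,"wx":0,"wy":0,"wz":0,"gripper":-1.0},
  {"x":4,"y":-2,"z":0,"wx":0,"wy":0,"wz":0,"gripper":-1.0},
  {"x":4,"y":-2,"z":0,"wx":0,"wy":0,"wz":0,"gripper":-1.0},
  {"x":3,"y":0,"z":0,"wx":0,"wy":0,"wz":0,"gripper":-1.0},
  {"x":0,"y":0,"z":0,"wx":0,"wy":0,"wz":0,"gripper":-1.0},
  {"x":0,"y":0,"z":0,"wx":0,"wy":0,"wz":0,"gripper":-1.0},
])

```text
clock: 63.32
eef_pos: [0.5496, 0.0397, 0.1644]
ee_rot: [-0.319, 0.656, -0.621, 0.288]
force: [-0.1, 0.5, -0.1]
grip_width: 0.007
```

Run:
```python
from h import *
snap("top","t31",(90,130,270,300),3.5); snap("side","s31"); delta(None)
print("post home pred",proj("top",I2W(-50,0,110)))
a=cv2.imread("pics/top0.png")[140:300,90:240]; b=cv2.imread("pics/t31_full.png")[140:300,90:240]
cv2.imwrite("pics/c7.png",cv2.resize(np.hstack([a,b]),None,fx=2.6,fy=2.6,interpolation=2))
```

```text
at [0.5494 0.0405 0.1643] toolz [ 0.774  0.063 -0.63 ] tooly [-0.63  -0.026 -0.776] grip 0.003 F [-0.3  0.4 -0.4] t 63.42 j [-0.2   0.06  2.41  2.29  0.29  0.67]
post home pred [195.03141681 202.41074605]
```

View pics/c7.png

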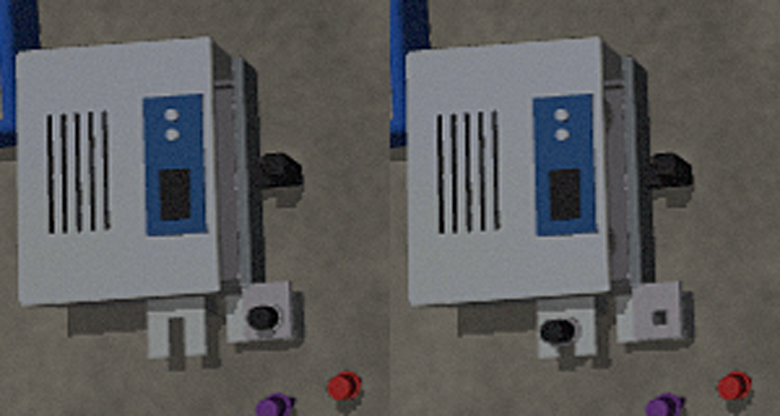

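View pics/s31.png

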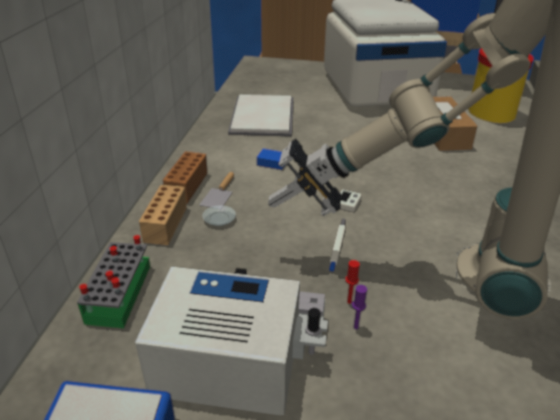

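Run:
```python
from h import *
a=cv2.imread("pics/top0.png",0); b=cv2.imread("pics/t31_full.png",0)
def shift(x0,y0,x1,y1):
    A=a[y0:y1,x0:x1]; S=8
    A=cv2.resize(A,None,fx=S,fy=S,interpolation=2); Bb=cv2.resize(b[y0-4:y1+4,x0-4:x1+4],None,fx=S,fy=S,interpolation=2)
    r=cv2.matchTemplate(Bb,A,cv2.TM_CCOEFF_NORMED); _,v,_,l=cv2.minMaxLoc(r); return (l[0]/S-4,l[1]/S-4,round(v,3))
print("post",shift(186,192,212,218)); print("panel",shift(178,160,194,195)); print("roof panel",shift(140,170,172,235))
for n,bx in (("dish",(288,140,324,176)),("slidebox",(402,160,432,198)),("timer",(345,255,378,284)),("pipette",(255,262,332,275)),("spatula",(318,132,382,160))): print(n,shift(*bx))
c=cv2.imread("pics/t31_full.png")[150:260,160:215]; cv2.imwrite("pics/c8.png",np.clip(cv2.resize(c,None,fx=5,fy=5,interpolation=2)*2.,0,255).astype(np.uint8))
P,e=tri((314.0-.3,312),(154.5,267.5)); print(P,e)
```

```text
post (0.0, 0.0, 0.988)
panel (0.0, 0.0, 0.989)
roof panel (0.0, 0.0, 0.996)
dish (0.0, 0.0, 0.977)
slidebox (0.0, 0.0, 0.989)
timer (0.0, 0.0, 0.996)
pipette (0.0, 0.125, 0.568)
spatula (0.0, 0.0, 0.987)
[0.41468511 0.33828949 0.12864681] 0.0033515444973736546
```

View pics/c8.png

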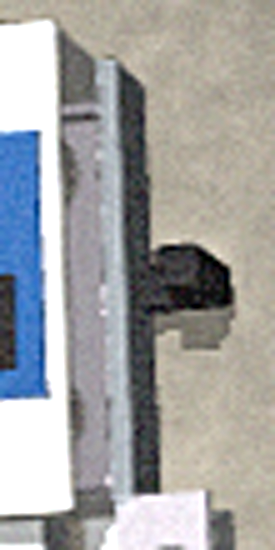

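Run:
```python
from station import robot
print(robot.sign_off())
```

```text
the job is handed in; nothing more can be done
None
```

I finished every step and handed the job in at about 63 s of the 210 s allowed. No verdict is reported.

**What I did**
- I drew the pin, hung it in the notch and pulled the tray out until its handle stood at the fully-out mark (about 180 mm).
- I took the jars tall, middle, short. Each was turned cap-down to roughly 135–140° tilt, stood upright on the tray and released.
- I pushed the tray home against its stop. At the end it stayed put at about 10 N.

**Last checks**
- **Tray:** the handle post and front panel are back at their starting pixels (0.0 px shift).
- **Pin:** it hangs upright in the notch.
- **Other bench items:** the dish, slide box, timer and spatula show 0.0 px shift. The pipette match was weak (0.57, partly covered by the arm or its shadow), but it looks unmoved in the side view.
- **Robot:** it is clear of everything.

**Disagreed or not confirmed**
- The tall jar was knocked about 15 mm across the tray while I was carrying the short one. It stayed upright and inside the limits, close to the far rim.
- With the tray home, the roof hides the jars. Their final standing is inferred from pictures taken during the push and from the smooth low push force, not seen directly.

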